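Lay out weld bosses and pads under a spatter cover

ROBOT

A 7-joint arm with a two-finger parallel gripper is mounted at the origin on the work surface. World frame = base frame: x ahead of the robot, y to its left, z up, the work surface at z = 0. Lengths are in m, angles in rad, forces in N, time in s.
With the tool pointing down it reaches from about 0.4 to 0.85 m from the base axis. Payload 4.5 kg.
Tool frame: the origin (TCP) lies midway between the tips of the shut fingers; the grasp point (between the pads) lies 19 mm behind it; z points along the fingers, x is the direction in which the jaws open and shut, and the axes are right-handed (so a half turn about z gives the same grasp; the last joint's range is limited). The gripper opens to 88 mm and grips with 3 to 60 N. Pads are 18 mm wide; open, the fingers measure 123 mm over their backs; the gripper's body (75 mm by 187 mm) begins 45 mm behind the grasp point.
Start: joints at [1.206, 0.689, -0.195, 1.565, 0.157, 0.902, -0.215], TCP at [0.243, -0.576, 0.209] pointing down, gripper open.
Joint ranges: [-3.01, 3.01], [-0.46, 2.08], [-1.47, 1.51], [0.13, 2.56], [-1, 4.14], [0.04, 2.09], [-2.66, 2.66]. Speed limits (rad/s): [2.57, 2.57, 3.14, 3.14, 3.14, 3.14, 3.14].

INTERFACE

Orientations are given as a unit quaternion [x, y, z, w].
In Python, from plant import r gives the robot as it stands. The module is installed in compiled form; this text tells all that it offers.
- The arm moves only by the tool play_rows, never from a script. Its argument "increments" is a list of rows, each a list of 7 numbers: the opening, from 0 (shut) to 1 (fully open), then the shift along the tool's x, y, z in mm, then the turn, a rotation vector about the tool's x, y, z in rad. In form: [[hand, dx, dy, dz, wx, wy, wz], ...]. A call has exactly 8 rows; each row shifts and turns the pose as measured when the row begins, along the tool's axes as they then stand; what a row does not reach is not made up. A row lasts 1/8 s, in which the tool goes at most 62.5 mm and 10.7 degrees, less where a joint would pass 70% of its speed; a pose out of reach is approached as far as the arm can. A call is refused whole if a number of a shift passes 62.5 or a number of a turn 0.188, either way. A call with a gripper value outside its range is refused whole. The fingers move at their own pace and stop on an object; "grip_force" is the grip in N (left out, the last holds). Time passes only in rows, so rows that do not move let the fingers close, or fill a call up. It gives the time, the measured TCP pose, the force and the opening at its end, in the units of the state.
- r.get_state(): the state, without advancing time (a new reading comes with each control period).
- r.snapshot(name): name is "side" or "top"; returns the picture (400x640x3 uint8, red, green, blue); there is no depth.
- r.get_calibration(name): a dict with "fx", "fy", "cx", "cy" (pixels), "R" (3x3) and "t" (3): a world point X has camera coordinates R X + t. Camera axes: x right, y down, z forward; pixel columns grow to the right and rows downward; lengths in m; the calibration is good to about 2 mm. A picture is of the moment at which its call begins. get_calibration takes no time and is no camera call.
- r.finish_job(): hands the job in, once; it reports no verdict.
The state is a dict: "clock": time; "q": joint angles; "qd": joint speeds; "joint_torque": joint torques, N m; "tool_pos": TCP position; "eef_rot": TCP orientation; "contact_force": force on the tool from outside, world axes, zero at the start; "moment": the same for the moment, N m; "opening": opening from 0.0 (shut) to 1.0 (fully open).
Only numpy, scipy, OpenCV 4.12 (cv2) and the standard library are available. Lean on these libraries where they do the work, as an engineer would, in place of code of your own. Each camera call takes 0.05 s, during which the arm holds its last target.

TASK

Get the weld parts ready beside the welding job: first fold the clear spatter cover up until it stands upright or farther back, then set every steel part lying on the bench on the tray, one on each cross and centred on it: the tall round bosses upright in the front row, the low square pads flat in the back row with their sides square to the tray. With all parts in place and the cover still open, fold the cover down again to 35 degrees, in line with the sloping yellow rails at its sides, and leave it there; do not disturb the brush, hammer and can.

Things in the scene. Friction and masses are not known exactly. Their poses are not given: they have to be found in the camera images.
- tray: Fixed parts tray: flat grey plate 6 mm thick, 200 deep (tray x -90 to +110) by 335 wide, no rim. Origin on the bench below it; x points from the front edge (robot's side) to the hinged edge, y left, z up. Six dark 60 mm scribed crosses on top: front row x = -35, back row x = +40, columns y = +75, 0, -75 mm. Place and yaw vary.
- rail_left (a point): Front top end of the left yellow guide rail, 79 mm above the bench, at tray x +30, y +160. A like rail is at y -160. Each is 6 mm thick, slopes up from the hinge to here at 35 degrees (0.61 rad), with an upright post below its front end.
- cover (a joint): Hinge angle of the clear, aluminium-framed spatter cover, 294 wide, 175 mm long, hinged at the tray's back (tray x +100), swinging between the rails. 0: level over the tray; grows as its front edge rises and swings back; 1.57 upright; stop at 1.85. Stiff: it stays where left and takes 4 to 7 N at the bar. At 0.61 it lies along the rails; no stop there. Starts nearly shut.
- cover_hinge (a point): Middle of the cover's hinge line, 30 mm above the bench.
- cover_bar (a point): Middle of the cover's pull bar: round dark steel, diameter 12 mm, 118 long, parallel to the hinge and 225 mm from it, in the cover's plane, carried 50 mm clear of its front edge by two arms 55 mm either side of the middle. It can be pinched from above, fingers in front and behind, and turns in the grip as the cover swings.
- boss1: Tall round steel weld boss, 46 mm high, 0.25 kg, standing upright: a flange 56 mm in diameter and 8 mm thick at the bottom, above it a barrel of diameter 36 mm with a dark blind bore on top. Origin: centre of its underside, z up. It may be absent (None at the start).
- boss2: Tall round steel weld boss, 46 mm high, 0.25 kg, standing upright: a flange 56 mm in diameter and 8 mm thick at the bottom, above it a barrel of diameter 36 mm with a dark blind bore on top. Origin: centre of its underside, z up. It may be absent (None at the start).
- boss3: Tall round steel weld boss, 46 mm high, 0.25 kg, standing upright: a flange 56 mm in diameter and 8 mm thick at the bottom, above it a barrel of diameter 36 mm with a dark blind bore on top. Origin: centre of its underside, z up. It may be absent (None at the start).
- pad1: Low square steel weld pad, 38 x 38 mm, 18 mm high, 0.15 kg, lying flat with a dark blind hole on top. Origin: centre of its underside, x and y along its sides, z up. It may be absent (None at the start).
- pad2: Low square steel weld pad, 38 x 38 mm, 18 mm high, 0.15 kg, lying flat with a dark blind hole on top. Origin: centre of its underside, x and y along its sides, z up. It may be absent (None at the start).
- pad3: Low square steel weld pad, 38 x 38 mm, 18 mm high, 0.15 kg, lying flat with a dark blind hole on top. Origin: centre of its underside, x and y along its sides, z up. It may be absent (None at the start).
- front_left (a point): Centre of the left cross of the front row (nearest the robot), on the tray's top, 6 mm above the bench; left is tray +y.
- front_mid (a point): Centre of the mid cross of the front row (nearest the robot), on the tray's top, 6 mm above the bench; left is tray +y.
- front_right (a point): Centre of the right cross of the front row (nearest the robot), on the tray's top, 6 mm above the bench; left is tray +y.
- back_left (a point): Centre of the left cross of the back row (nearest the hinge), on the tray's top, 6 mm above the bench; left is tray +y.
- back_mid (a point): Centre of the mid cross of the back row (nearest the hinge), on the tray's top, 6 mm above the bench; left is tray +y.
- back_right (a point): Centre of the right cross of the back row (nearest the hinge), on the tray's top, 6 mm above the bench; left is tray +y.
- brush: Hand brush lying on the bench in front of the tray, to the left; leave alone.
- hammer: Hammer lying beyond the tray; leave alone.
- spray_can: Red can, 60 mm in diameter, 110 mm high, standing beyond the tray; leave alone.

How it is judged:
By the outcome, as a careful person would: the job done as asked, in the order asked, and still so for the second after the job is handed in, with the robot touching nothing.
Of boss1, boss2, boss3, pad1, pad2, pad3 only 4 to 6 are there at a start; the rules pass over those that are not, and their reading is None.
At some moment in a run one of boss1, boss2, boss3, pad1, pad2, pad3 may be knocked a few centimetres aside while the robot is not near it.
It also fails if it takes over 210 s, if anything falls off the work surface, if the arm or the gripper's body presses on something with over 40 N, if the wrist force passes 120 N, or if a joint passes its speed limit or range.

## Working session

There is one attempt and no reset: what is moved stays moved. The work goes in short steps, Python scripts to look and compute and a tool call to move; the robot and the scene stay as the last step left them, time stands still between calls to the robot, and variables do not carry over. Pictures are saved under pics/ and viewed, and the job is handed in when it is done.

Besides the shell and the picture viewer there is one more tool, called as name(argument=value, ...) on one line, values as JSON. play_rows: Moves the arm, as the interface text tells. Its arguments: {"type":"object","properties":{"increments":{"type":"array"},"grip_force":{"type":"number"}},"required":["increments"]}

```bash
mkdir -p pics; ls
python3 - <<'E'
from plant import r
import cv2,numpy as np
for n in ("side","top"):
    im=r.snapshot(n); cv2.imwrite(f"pics/{n}0.png",im[:,:,::-1]); np.save(f"{n}0.npy",im)
    print(n,r.get_calibration(n))
print(r.get_state())
E
```

```text
pics
side {'fx': 448.13514799608043, 'fy': 448.13514799608043, 'cx': 323.97692640658715, 'cy': 199.6281614253595, 'R': array([[ 0.98854002, -0.14984545, -0.01830217],
       [-0.09995778, -0.55888189, -0.82320075],
       [ 0.11312414,  0.81559633, -0.56745534]]), 't': array([-0.53789694,  0.12258581,  1.28875898])}
top {'fx': 368.4586394276165, 'fy': 368.4586394276165, 'cx': 316.2210420148963, 'cy': 203.41062310239369, 'R': array([[ 0.00236952, -0.9999852 , -0.00489818],
       [-0.97900778, -0.00132145, -0.20381858],
       [ 0.20380909,  0.00527831, -0.97899642]]), 't': array([-0.0123989 ,  0.5839687 ,  0.87304161])}
{'clock': 0.1, 'q': array([ 1.20582248,  0.68990911, -0.19454216,  1.56621358,  0.15729055,
        0.90253374, -0.2150986 ]), 'qd': array([-1.94787786e-05, -2.77187621e-03, -7.14740710e-04, -5.67609153e-04,
       -9.07456330e-04, -1.21210757e-03,  2.32815595e-03]), 'joint_torque': array([-2.56013402e-03, -5.28494096e+01, -1.27156980e+00, -1.53836578e+01,
       -5.26266382e-02,  1.94705193e-03,  3.29180727e-05]), 'tool_pos': array([ 0.24240941, -0.57540534,  0.20849228]), 'eef_rot': array([ 8.33176645e-01, -5.53006310e-01, -7.24035084e-04, -4.18383152e-04]), 'contact_force': array([-0.50946029,  0.43940464, -0.45620525]), 'moment': array([0.04207822, 0.04787997, 0.01393802]), 'opening': 1.0020353103684343}
```

View pics/side0.png

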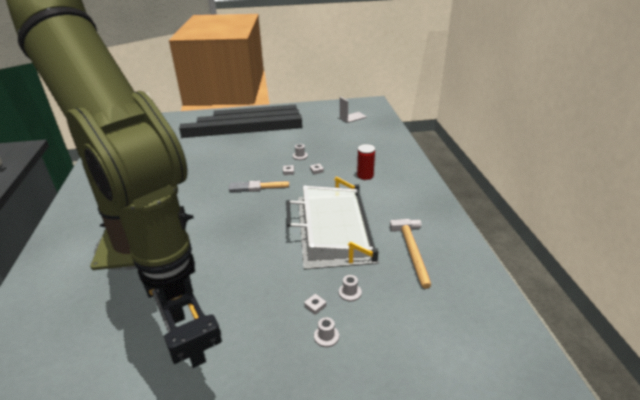

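View pics/top0.png

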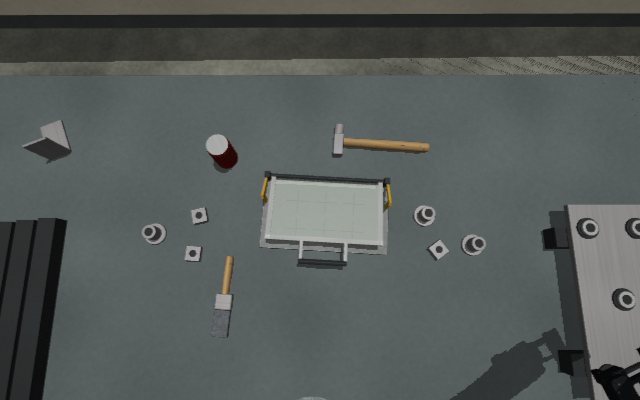

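The top view shows three bosses, at (153,233), (425,215) and (473,244), and three pads, at (199,215), (193,254) and (438,249). The tray runs from about (262,175) to (388,253), with the cover bar near (323,264). I'll enlarge to get accurate pixels.

Run:
```python
import cv2,numpy as np
im=np.load("top0.npy")[:,:,::-1]
def crop(x0,y0,w,h,s,n):
    c=cv2.resize(im[y0:y0+h,x0:x0+w],None,fx=s,fy=s,interpolation=cv2.INTER_CUBIC)
    for k in range(0,w,10): cv2.line(c,(k*s,0),(k*s,4 if k%50 else 10),(0,0,255),1); 
    for k in range(0,w,20): cv2.putText(c,str(x0+k),(k*s,20),0,.35,(0,255,255),1)
    for k in range(0,h,10): cv2.putText(c,str(y0+k),(0,k*s+4),0,.35,(0,255,255),1); cv2.line(c,(0,k*s),(4,k*s),(0,0,255),1)
    cv2.imwrite(f"pics/{n}.png",c)
crop(250,165,150,110,5,"tray")
crop(130,195,90,75,8,"left")
crop(405,195,90,75,8,"right")
```

```text
(no output)
```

View pics/tray.png

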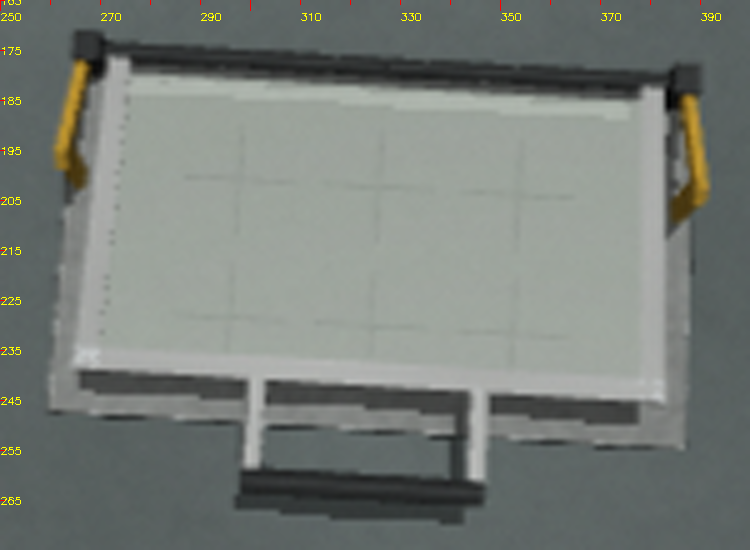

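View pics/left.png

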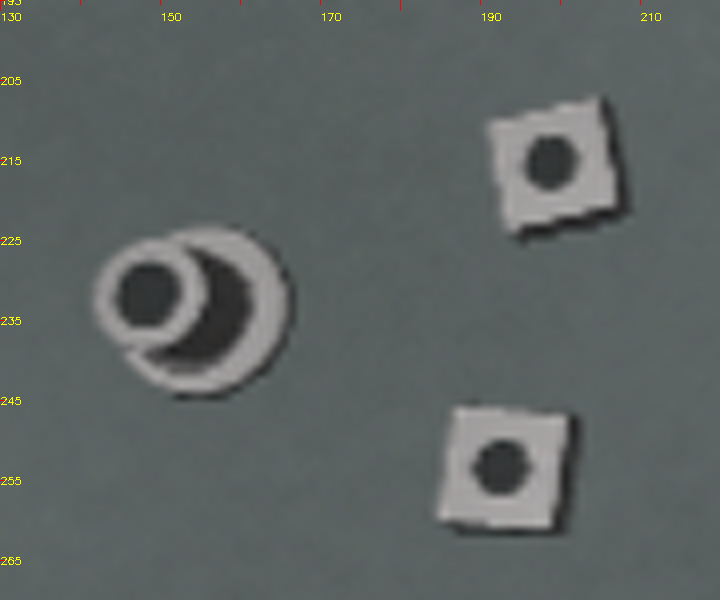

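View pics/right.png

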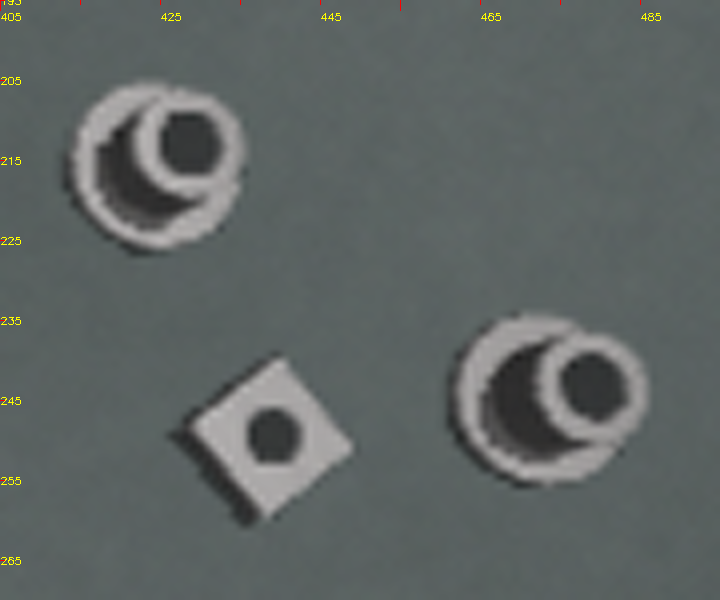

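```bash
cat > h.py <<'E'
import numpy as np, cv2
from scipy.optimize import least_squares
from scipy.spatial.transform import Rotation as Rn
from plant import r
C={n:r.get_calibration(n) for n in("top","side")}
def proj(n,X):
    c=C[n];p=np.atleast_2d(X)@c["R"].T+c["t"];return np.c_[c["fx"]*p[:,0]/p[:,2]+c["cx"],c["fy"]*p[:,1]/p[:,2]+c["cy"]]
def back(n,uv,z):
    c=C[n];uv=np.atleast_2d(uv);d=np.c_[(uv[:,0]-c["cx"])/c["fx"],(uv[:,1]-c["cy"])/c["fy"],np.ones(len(uv))]@c["R"]
    o=-c["R"].T@c["t"];return o+d*((z-o[2])/d[:,2])[:,None]
def px(p,x0,y0,s): return (np.atleast_2d(p)+.5)/s-.5+[x0,y0]
def tray(p,X):
    c,s=np.cos(p[2]),np.sin(p[2]);X=np.atleast_2d(X).astype(float)
    return np.c_[p[0]+c*X[:,0]-s*X[:,1],p[1]+s*X[:,0]+c*X[:,1],X[:,2]]
def crop(im,x0,y0,w,h,s,n):
    c=cv2.resize(im[y0:y0+h,x0:x0+w,::-1],None,fx=s,fy=s,interpolation=cv2.INTER_CUBIC)
    for k in range(0,w,10): cv2.line(c,(k*s,0),(k*s,5),(0,0,255),1)
    for k in range(0,w,20): cv2.putText(c,str(x0+k),(k*s,20),0,.35,(0,255,255),1)
    for k in range(0,h,10): cv2.putText(c,str(y0+k),(0,k*s+4),0,.35,(0,255,255),1); cv2.line(c,(0,k*s),(4,k*s),(0,0,255),1)
    cv2.imwrite(f"pics/{n}.png",c)
E
python3 - <<'E'
from h import *
P=px([[237,178],[378,187],[518,195],[231,318],[371,326],[514,332],[48,410],[685,447]],250,165,5)
X=np.array([[40,75,6],[40,0,6],[40,-75,6],[-35,75,6],[-35,0,6],[-35,-75,6],[-90,167.5,6],[-90,-167.5,6]])/1e3
f=lambda p:(proj("top",tray(p,X))-P).ravel()
s=least_squares(f,[.6,0,0]);print(s.x,np.round(s.fun.reshape(-1,2),2).tolist())
np.save("tray.npy",s.x)
bores=np.r_[px([[149,295]],130,195,8),px([[190,143],[594,387]],405,195,8)]
B=back("top",bores,.046);print("boss",B.round(4))
fl=np.r_[px([[203,310]],130,195,8),px([[157,165],[540,398]],405,195,8)]
print("flange",back("top",fl,.007).round(4))
pl=[([551,162],[[488,122],[600,97],[622,205],[512,233]],130),([501,467],[[455,407],[568,416],[552,527],[438,518]],130),([274,437],[[281,358],[352,447],[266,518],[192,429]],405)]
for h,c,x0 in pl:
    b=back("top",px([h],x0,195,8),.018); k=back("top",px(c,x0,195,8),.018)
    e=np.roll(k,-1,0)-k; a=np.degrees(np.arctan2(e[:,1],e[:,0]))
    print("pad",b.round(4),k.mean(0).round(4),a.round(1),((a+45)%90-45).round(1),np.linalg.norm(e,axis=1).round(4))
t=s.x
print("hinge",tray(t,[.1,0,.03]),"bar rest",proj("top",tray(t,[-.125,0,.03])), proj("side",tray(t,[-.125,0,.03])))
print(tray(t,X))
E
python3 -c "
from h import *
im=np.load('side0.npy');crop(im,280,170,110,110,5,'sidetray')"
```

```text
[ 0.55955126 -0.03315239 -0.05412423] [[0.41, 0.16], [0.08, -0.12], [0.01, -0.21], [-0.29, -0.18], [0.02, -0.21], [-0.21, 0.16], [-0.32, 0.27], [0.32, 0.09]]
boss [[ 0.5137  0.415   0.046 ]
 [ 0.5638 -0.2977  0.046 ]
 [ 0.4861 -0.4196  0.046 ]]
flange [[ 0.5138  0.4147  0.007 ]
 [ 0.5635 -0.2981  0.007 ]
 [ 0.4864 -0.4186  0.007 ]]
pad [[0.5616 0.2994 0.018 ]] [0.561  0.2979 0.018 ] [ -76.9 -165.2  104.7   15.9] [13.1 14.8 14.7 15.9] [0.0375 0.0374 0.0368 0.0385]
pad [[0.4617 0.3088 0.018 ]] [0.4618 0.3081 0.018 ] [-94.4 175.5  85.7  -4.5] [-4.4 -4.5 -4.3 -4.5] [0.037  0.0357 0.037  0.0357]
pad [[ 0.4726 -0.3275  0.018 ]] [ 0.4724 -0.327   0.018 ] [-143.8  127.9   37.8  -52.7] [36.2 37.9 37.8 37.3] [0.0355 0.0369 0.0359 0.0379]
hinge [[ 0.65940483 -0.03856217  0.03      ]] bar rest [[322.10051754 263.60484491]] [[287.85432903 223.48830653]]
[[ 0.60355002  0.03957388  0.006     ]
 [ 0.59949269 -0.0353163   0.006     ]
 [ 0.59543535 -0.11020647  0.006     ]
 [ 0.52865985  0.04363121  0.006     ]
 [ 0.52460252 -0.03125896  0.006     ]
 [ 0.52054518 -0.10614914  0.006     ]
 [ 0.47874444  0.13897114  0.006     ]
 [ 0.46062167 -0.1955383   0.006     ]]
```

View pics/sidetray.png

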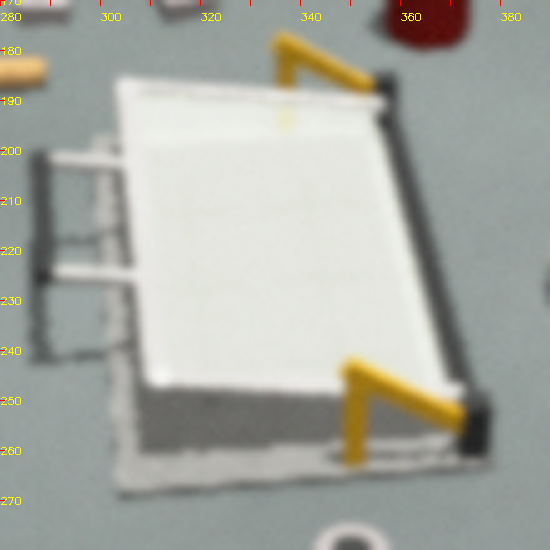

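```bash
cat >> h.py <<'E'
T=np.load("tray.npy")
def cov(th,r_=.225,y=0,p=None): return tray(T if p is None else p,[.1-r_*np.cos(th),y,.03+r_*np.sin(th)])
def plan(pos,yaw=None,n=8,hand=1.0,tilt=None):
    """rows to world pos with tool down, tool x at world angle yaw"""
    s=r.get_state();R=Rn.from_quat(s["eef_rot"]);p=s["tool_pos"].copy()
    x=R.as_matrix()[:,0];
    cur=np.arctan2(x[1],x[0])
    if yaw is None: yaw=cur
    G=Rn.from_matrix(np.array([[np.cos(yaw),np.sin(yaw),0],[np.sin(yaw),-np.cos(yaw),0],[0,0,-1]]).astype(float))
    w=(R.inv()*G).as_rotvec()
    d=np.array(pos)-p
    for k in range(n):
        Rk=R*Rn.from_rotvec(w*k/n)
        dk=Rk.inv().apply(d/n)*1e3
        print([hand]+[round(float(v),1) for v in dk]+[round(float(v),3) for v in w/n],end=",\n" if k in(0,) else "\n" if k==n-1 else ",")
    print("total mm",(R.inv().apply(d)*1e3).round(1),"turn",w.round(3),"cur yaw",round(np.degrees(cur),1))
def st():
    s=r.get_state();x=Rn.from_quat(s["eef_rot"]).as_matrix()
    print("t",round(s["clock"],2),"pos",(s["tool_pos"]*1e3).round(1),"yaw",np.degrees(np.arctan2(x[1,0],x[0,0])).round(1),"zax",x[:,2].round(3),"F",s["contact_force"].round(1),"op",round(s["opening"],3),"q",s["q"].round(2))
E
python3 - <<'E'
from h import *
B=px([[362,487]],250,165,5)[0]; S=px([[40,219]],280,170,5)[0];print(B,S)
f=lambda v:np.r_[proj("top",cov(v[0]))[0]-B,proj("side",cov(v[0]))[0]-S]
s=least_squares(f,[.1]);print(s.x,s.fun,cov(s.x[0]))
# rails check
X=np.array([[.03,.16,.079],[.03,-.16,.079]]);print(proj("top",tray(T,X)),proj("side",tray(T,X)))
st()
b=cov(s.x[0])[0]
plan(b+[0,0,.15],T[2],8)
E
```

```text
[322. 262.] [287.6 213.4]
[0.1589062] [ 0.31911152 -0.21209296  0.44934469  0.12619797] [[ 0.43756494 -0.02654352  0.06560361]]
[[261.50746684 196.22645878]
 [390.12150097 203.19504395]] [[334.51375859 176.7724785 ]
 [348.89690037 241.76316493]]
t 0.1 pos [ 242.4 -575.4  208.5] yaw -67.1 zax [-0.001  0.001 -1.   ] F [-0.5  0.4 -0.5] op 1.002 q [ 1.21  0.69 -0.19  1.57  0.16  0.9  -0.22]
[1.0, -53.7, -49.1, -0.8, -0.0, 0.0, -0.14],
[1.0, -46.4, -56.1, -0.8, -0.0, 0.0, -0.14],[1.0, -38.1, -62.0, -0.8, -0.0, 0.0, -0.14],[1.0, -29.1, -66.7, -0.8, -0.0, 0.0, -0.14],[1.0, -19.5, -70.2, -0.9, -0.0, 0.0, -0.14],[1.0, -9.6, -72.2, -0.9, -0.0, 0.0, -0.14],[1.0, 0.6, -72.8, -0.9, -0.0, 0.0, -0.14],[1.0, 10.7, -72.0, -0.9, -0.0, 0.0, -0.14]
total mm [-430.  -393.    -6.4] turn [-1.000e-03  2.000e-03 -1.118e+00] cur yaw -67.1
```

play_rows(increments=[[1, -40, -37, 0, 0, 0, -0.1], [1, -37, -41, 0, 0, 0, -0.1], [1, -32, -44, 0, 0, 0, -0.1], [1, -28, -47, 0, 0, 0, -0.1], [1, -23, -50, 0, 0, 0, -0.1], [1, -18, -52, 0, 0, 0, -0.1], [1, -13, -53, 0, 0, 0, -0.1], [1, -7, -54, 0, 0, 0, -0.1]], grip_force=20)

```text
clock: 1.1
tool_pos: [0.3866, -0.1532, 0.2063]
eef_rot: [0.984, -0.177, -0.001, -0.0]
contact_force: [1.2, -0.3, 0.5]
opening: 0.997
```

Run:
```python
from h import *
st();b=cov(.159)[0]
plan(b+[0,0,.06],T[2],8)
```

```text
t 1.1 pos [ 386.6 -153.2  206.3] yaw -20.4 zax [-0.001  0.    -1.   ] F [ 1.2 -0.3  0.5] op 0.997 q [ 0.54  0.45 -0.4   2.16  0.31  0.59 -0.44]
[1.0, 0.5, -17.1, 10.1, -0.0, 0.0, -0.038],
[1.0, 1.1, -17.0, 10.1, -0.0, 0.0, -0.038],[1.0, 1.7, -17.0, 10.1, -0.0, 0.0, -0.038],[1.0, 2.4, -16.9, 10.1, -0.0, 0.0, -0.038],[1.0, 3.0, -16.8, 10.1, -0.0, 0.0, -0.038],[1.0, 3.6, -16.7, 10.1, -0.0, 0.0, -0.038],[1.0, 4.3, -16.5, 10.1, -0.0, 0.0, -0.038],[1.0, 4.9, -16.4, 10.1, -0.0, 0.0, -0.038]
total mm [   3.8 -136.5   80.7] turn [-0.     0.001 -0.301] cur yaw -20.4
```

play_rows(increments=[[1, 0.5, -23, 12, 0, 0, -0.05], [1, 1.5, -23, 12, 0, 0, -0.05], [1, 2.5, -23, 12, 0, 0, -0.05], [1, 3.5, -22, 12, 0, 0, -0.05], [1, 4.5, -22, 12, 0, 0, -0.05], [1, 5.5, -22, 12, 0, 0, -0.05], [1, 0, 0, 0, 0, 0, 0], [1, 0, 0, 0, 0, 0, 0]])

```text
clock: 2.1
tool_pos: [0.436, -0.0172, 0.1321]
eef_rot: [1.0, -0.019, -0.001, -0.001]
contact_force: [0.4, 0.6, -0.0]
opening: 1.002
```

Run:
```python
from h import *
st();b=cov(.159)[0]
plan(b+[0,0,-.019],T[2],4)
im=r.snapshot("side");crop(im,250,130,150,120,5,"s1")
im=r.snapshot("top");crop(im,250,165,150,120,5,"t1")
```

```text
t 2.1 pos [436.  -17.2 132.1] yaw -2.1 zax [-0.001  0.001 -1.   ] F [ 0.4  0.6 -0. ] op 1.002 q [ 0.16  0.61 -0.34  2.19  0.49  0.42 -0.62]
[1.0, 0.5, 2.4, 21.4, -0.0, 0.0, 0.004],
[1.0, 0.5, 2.3, 21.4, -0.0, 0.0, 0.004],[1.0, 0.5, 2.3, 21.4, -0.0, 0.0, 0.004],[1.0, 0.5, 2.3, 21.4, -0.0, 0.0, 0.004]
total mm [ 2.1  9.4 85.4] turn [-0.001  0.002  0.017] cur yaw -2.1
```

View pics/s1.png

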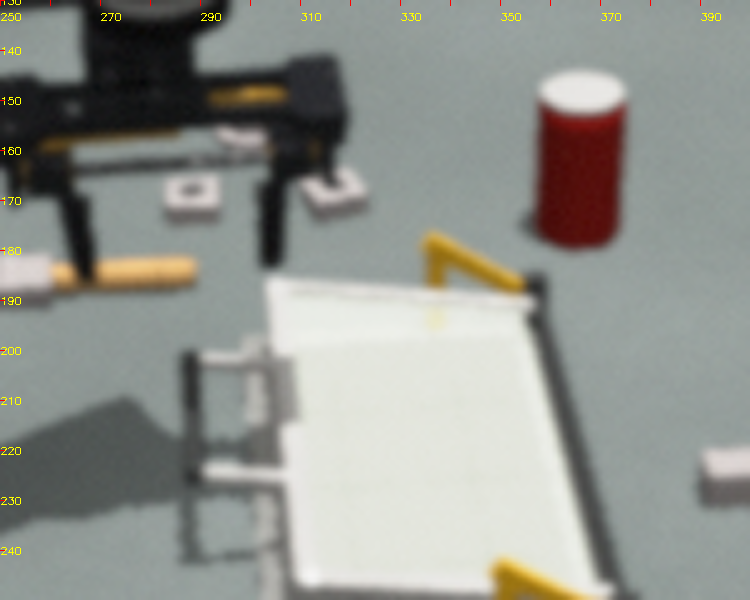

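View pics/t1.png

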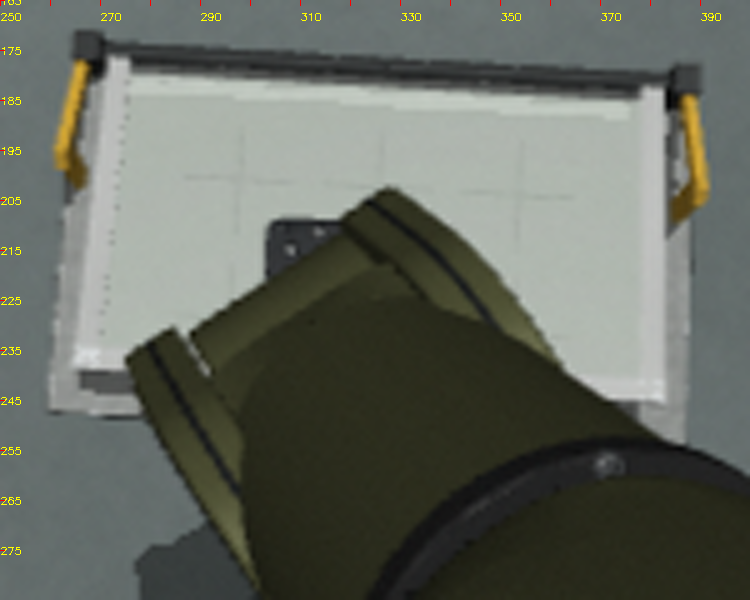

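play_rows(increments=[[0.45, 0.5, 3, 0, 0, 0, 0.01], [0.45, 0.5, 3, 0, 0, 0, 0], [0.45, 0.5, 3, 0, 0, 0, 0], [0.45, 0.5, 0, 15, 0, 0, 0], [0.45, 0, 0, 18, 0, 0, 0], [0.45, 0, 0, 18, 0, 0, 0], [0.45, 0, 0, 18, 0, 0, 0], [0.45, 0, 0, 15, 0, 0, 0]])

```text
clock: 3.2
tool_pos: [0.44, -0.0311, 0.048]
eef_rot: [1.0, -0.028, 0.003, -0.0]
contact_force: [-1.0, -0.1, -0.1]
opening: 0.454
```

play_rows(increments=[[0, 0, 0, 0, 0, 0, 0], [0, 0, 0, 0, 0, 0, 0], [0, 0, 0, 0, 0, 0, 0], [0, 0, 0, 0, 0, 0, 0], [0, 0, 0, 0, 0, 0, 0], [0, 0, 0, 0, 0, 0, 0], [0, 0, 0, 0, 0, 0, 0], [0, 0, 0, 0, 0, 0, 0]])

```text
clock: 4.2
tool_pos: [0.4406, -0.0317, 0.0491]
eef_rot: [1.0, -0.029, 0.003, -0.0]
contact_force: [-0.5, 0.9, 0.5]
opening: 0.002
```

Run:
```python
from h import *
st();print(cov(.159)[0])
im=r.snapshot("side");crop(im,250,130,150,120,5,"s2")
```

```text
t 4.2 pos [440.6 -31.7  49.1] yaw -3.3 zax [ 0.007  0.    -1.   ] F [-0.5  0.9  0.5] op 0.002 q [ 0.04  0.78 -0.12  2.24  0.62  0.15 -0.72]
[ 0.43756828 -0.0265437   0.06562445]
```

View pics/s2.png

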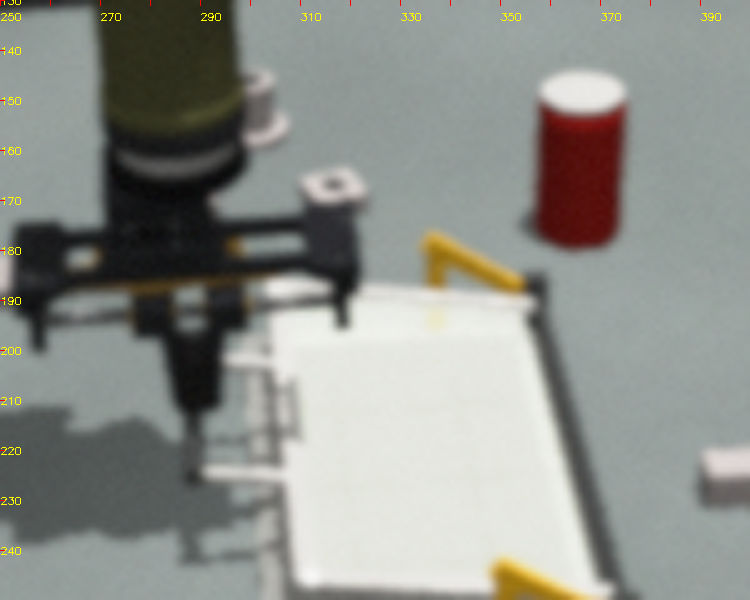

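Run:
```python
from h import *
s=r.get_state();p=s["tool_pos"];print(proj("side",p),proj("top",p))
for th in (.0,.1,.159,.2): print(th,proj("side",np.r_[cov(th),cov(th,y=.059),cov(th,y=-.059)]).round(1).tolist(),proj("top",np.r_[cov(th),cov(th,y=.059),cov(th,y=-.059)]).round(1).tolist())
im=r.snapshot("side");crop(im,270,180,60,60,10,"s3")
```

```text
[[289.62346888 219.08810269]] [[324.29917261 260.87810872]]
0.0 [[287.9, 223.5], [287.3, 211.6], [288.5, 236.3]] [[322.1, 263.6], [298.8, 262.3], [345.4, 264.9]]
0.1 [[287.7, 217.3], [287.2, 205.5], [288.4, 230.0]] [[322.2, 262.7], [298.4, 261.4], [346.1, 264.1]]
0.159 [[288.1, 213.5], [287.4, 201.8], [288.7, 226.2]] [[322.3, 261.8], [298.2, 260.4], [346.5, 263.2]]
0.2 [[288.4, 210.9], [287.8, 199.2], [289.1, 223.5]] [[322.4, 260.9], [298.0, 259.5], [346.8, 262.3]]
```

View pics/s3.png

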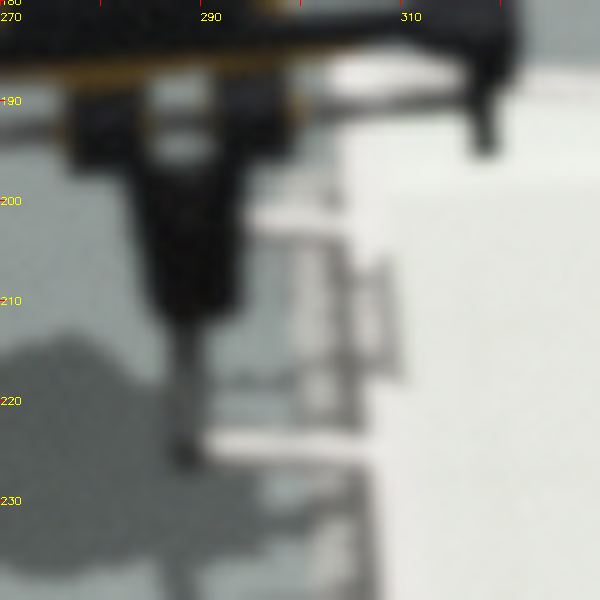

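Run:
```python
from h import *
for z in(.1321,.1421,.1521): print(z,proj("side",[[.436-.044,-.0172,z],[.436+.044,-.0172,z],[.436-.044,-.0272,z]]).round(1).tolist())
# z consistent with current tip row 212
for z in(.049,.06,.07): print(z,proj("side",[[.4406,-.0317,z],[.4406,-.0417,z]]).round(1).tolist())
```

```text
0.1321 [[269.9, 194.0], [301.4, 190.9], [270.0, 196.0]]
0.1421 [[269.5, 191.0], [301.2, 187.9], [269.7, 192.9]]
0.1521 [[269.2, 187.9], [301.0, 184.8], [269.4, 189.9]]
0.049 [[289.6, 219.1], [289.9, 221.2]]
0.06 [[289.4, 216.1], [289.7, 218.1]]
0.07 [[289.2, 213.2], [289.5, 215.3]]
```

Run:
```python
from h import *
p=np.array([.2424,-.5754,.2085]);a=np.radians(-67.1);d=np.array([np.cos(a),np.sin(a),0])
for z in(0,.02,.064,.13): print(z,proj("side",[p+[0,0,z]-d*.052,p+[0,0,z]+d*.052,p+[0,0,z]-d*.0935,p+[0,0,z]+d*.0935]).round(1).tolist())
im=np.load('side0.npy');crop(im,130,270,110,110,6,'s4')
```

```text
0 [[181.7, 330.5], [201.7, 376.5], [174.7, 314.6], [211.0, 397.7]]
0.02 [[179.3, 322.7], [199.5, 368.6], [172.3, 306.8], [208.8, 389.8]]
0.064 [[173.9, 304.7], [194.2, 350.3], [166.8, 288.9], [203.6, 371.5]]
0.13 [[164.9, 275.1], [185.4, 320.0], [157.9, 259.8], [195.0, 341.1]]
```

View pics/s4.png

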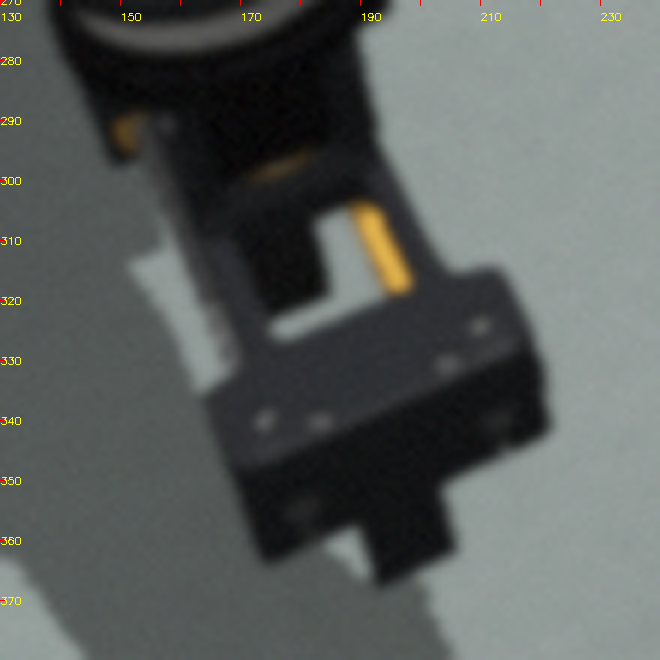

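play_rows(increments=[[0.45, -1, -2, 0, 0, 0, 0], [0.45, -1, -2, 0, 0, 0, 0], [0.45, -1, -1, 0, 0, 0, 0], [0.45, 0, 0, 8, 0, 0, 0], [0.45, 0, 0, 10, 0, 0, 0], [0, 0, 0, 4, 0, 0, 0], [0, 0, 0, 0, 0, 0, 0], [0, 0, 0, 0, 0, 0, 0]])

```text
clock: 5.3
tool_pos: [0.4372, -0.0259, 0.0249]
eef_rot: [1.0, -0.028, 0.002, -0.0]
contact_force: [-7.5, 2.4, 3.2]
opening: 0.137
```

Run:
```python
from h import *
st()
im=r.snapshot("side");crop(im,250,150,80,90,7,"s5")
```

```text
t 5.3 pos [437.2 -25.9  24.9] yaw -3.2 zax [ 0.005 -0.    -1.   ] F [-7.5  2.4  3.2] op 0.137 q [-0.02  0.83 -0.05  2.26  0.66  0.06 -0.77]
```

View pics/s5.png

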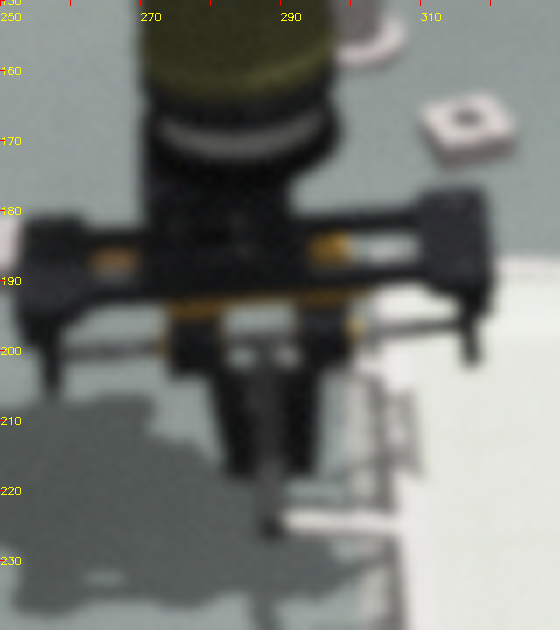

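play_rows(increments=[[0.35, -0.5, 0, 0, 0, 0, 0], [0.35, -0.5, 0, 0, 0, 0, 0], [0.35, 0, 0, 8, 0, 0, 0], [0.35, 0, 0, 7, 0, 0, 0], [0, 0, 0, 0, 0, 0, 0], [0, 0, 0, 0, 0, 0, 0], [0, 0, 0, 0, 0, 0, 0], [0, 0, 0, 0, 0, 0, 0]])

```text
clock: 6.35
tool_pos: [0.4369, -0.0262, 0.0145]
eef_rot: [1.0, -0.029, 0.001, -0.0]
contact_force: [-0.4, 0.0, -2.7]
opening: 0.114
```

Run:
```python
from h import *
st()
b0=cov(.159)[0]
ang=np.linspace(.159,1.78,25)
P=np.array([cov(a)[0] for a in ang])-b0
y=T[2];d=np.diff(P,axis=0)*1e3
print([[0,round(v[0]*np.cos(y)+v[1]*np.sin(y),1),0,round(-v[2],1)] for v in d])
```

```text
t 6.35 pos [436.9 -26.2  14.5] yaw -3.3 zax [ 0.003  0.    -1.   ] F [-0.4  0.  -2.7] op 0.114 q [-0.01  0.86 -0.06  2.26  1.1   0.05 -1.21]
[[0, np.float64(2.9), 0, np.float64(-14.9)], [0, np.float64(3.9), 0, np.float64(-14.7)], [0, np.float64(4.9), 0, np.float64(-14.4)], [0, np.float64(5.9), 0, np.float64(-14.0)], [0, np.float64(6.8), 0, np.float64(-13.6)], [0, np.float64(7.7), 0, np.float64(-13.1)], [0, np.float64(8.6), 0, np.float64(-12.6)], [0, np.float64(9.4), 0, np.float64(-12.0)], [0, np.float64(10.2), 0, np.float64(-11.3)], [0, np.float64(10.9), 0, np.float64(-10.6)], [0, np.float64(11.6), 0, np.float64(-9.8)], [0, np.float64(12.2), 0, np.float64(-9.0)], [0, np.float64(12.8), 0, np.float64(-8.2)], [0, np.float64(13.3), 0, np.float64(-7.3)], [0, np.float64(13.8), 0, np.float64(-6.4)], [0, np.float64(14.2), 0, np.float64(-5.4)], [0, np.float64(14.5), 0, np.float64(-4.5)], [0, np.float64(14.8), 0, np.float64(-3.5)], [0, np.float64(15.0), 0, np.float64(-2.5)], [0, np.float64(15.1), 0, np.float64(-1.4)], [0, np.float64(15.2), 0, np.float64(-0.4)], [0, np.float64(15.2), 0, np.float64(0.6)], [0, np.float64(15.1), 0, np.float64(1.6)], [0, np.float64(15.0), 0, np.float64(2.7)]]
```

play_rows(increments=[[0, 3, 0, -15, 0, 0, 0], [0, 4, 0, -15, 0, 0, 0], [0, 5, 0, -14.5, 0, 0, 0], [0, 6, 0, -14, 0, 0, 0], [0, 7, 0, -13.5, 0, 0, 0], [0, 8, 0, -13, 0, 0, 0], [0, 8.5, 0, -12.5, 0, 0, 0], [0, 9.5, 0, -12, 0, 0, 0]])

```text
clock: 7.35
tool_pos: [0.4883, -0.029, 0.1228]
eef_rot: [1.0, -0.029, -0.002, -0.002]
contact_force: [5.1, -0.0, -13.7]
opening: 0.102
```

Run:
```python
from h import *
st();print((cov(.7)-cov(.159))*1e3)
im=r.snapshot("side");crop(im,250,120,150,120,5,"s6")
```

```text
t 7.35 pos [488.3 -29.  122.8] yaw -3.3 zax [-0.005  0.005 -1.   ] F [  5.1  -0.  -13.7] op 0.102 q [ 0.35  0.72 -0.62  2.03  0.71  0.61 -0.82]
[[ 49.99905823  -2.70880597 109.32452717]]
```

View pics/s6.png

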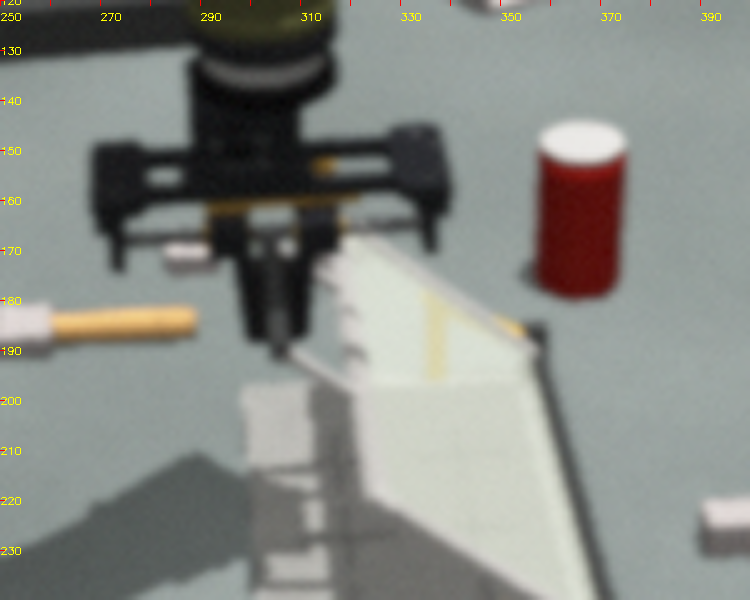

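play_rows(increments=[[0, 10, 0, -11.5, 0, 0, 0], [0, 11, 0, -11, 0, 0, 0], [0, 11.5, 0, -10, 0, 0, 0], [0, 12, 0, -9, 0, 0, 0], [0, 13, 0, -8, 0, 0, 0], [0, 13.5, 0, -7.5, 0, 0, 0], [0, 14, 0, -6.5, 0, 0, 0], [0, 14, 0, -5.5, 0, 0, 0]])

```text
clock: 8.4
tool_pos: [0.5689, -0.0341, 0.1817]
eef_rot: [0.999, -0.027, -0.025, -0.002]
contact_force: [-9.3, 0.4, 5.5]
opening: 0.096
```

Run:
```python
from h import *
st();o=np.array([.4372,-.0262,.0145])-cov(.159)[0]
s=r.get_state()["tool_pos"]-o;h=tray(T,[.1,0,.03])[0];v=s-h
print("r,ang",np.linalg.norm(v),np.arctan2(v[2],-v[0]))
for a in(1.4,1.6,1.7,1.75): print(a,((cov(a)[0]+o)*1e3).round(1))
```

```text
t 8.4 pos [568.9 -34.1 181.7] yaw -3.1 zax [-0.049  0.006 -0.999] F [-9.3  0.4  5.5] op 0.096 q [ 0.38  0.75 -0.71  1.7   0.56  0.96 -0.6 ]
r,ang 0.2219835240842681 1.152753222735266
1.4 [620.8 -36.1 200.6]
1.6 [665.6 -38.6 203.8]
1.7 [688.  -39.8 202. ]
1.75 [699.1 -40.4 200.3]
```

play_rows(increments=[[0, 13, 0, -6, 0, 0.007, 0], [0, 14, 0, -5, 0, 0.007, 0], [0, 14.5, 0, -4, 0, 0.007, 0], [0, 15, 0, -3.5, 0, 0.007, 0], [0, 15, 0, -2.5, 0, 0.007, 0], [0, 15, 0, -1.5, 0, 0.007, 0], [0, 15, 0, -0.5, 0, 0.007, 0], [0, 15, 0, 0.5, 0, 0, 0]])

```text
clock: 9.4
tool_pos: [0.6647, -0.0405, 0.1971]
eef_rot: [0.999, -0.024, -0.024, 0.004]
contact_force: [-4.8, -0.6, 7.1]
opening: 0.094
```

Run:
```python
from h import *
st()
im=r.snapshot("side");crop(im,250,80,150,120,5,"s7")
```

```text
t 9.4 pos [664.7 -40.5 197.1] yaw -2.7 zax [-0.048 -0.006 -0.999] F [-4.8 -0.6  7.1] op 0.094 q [ 0.32  0.86 -0.7   1.37  0.55  1.16 -0.49]
```

View pics/s7.png

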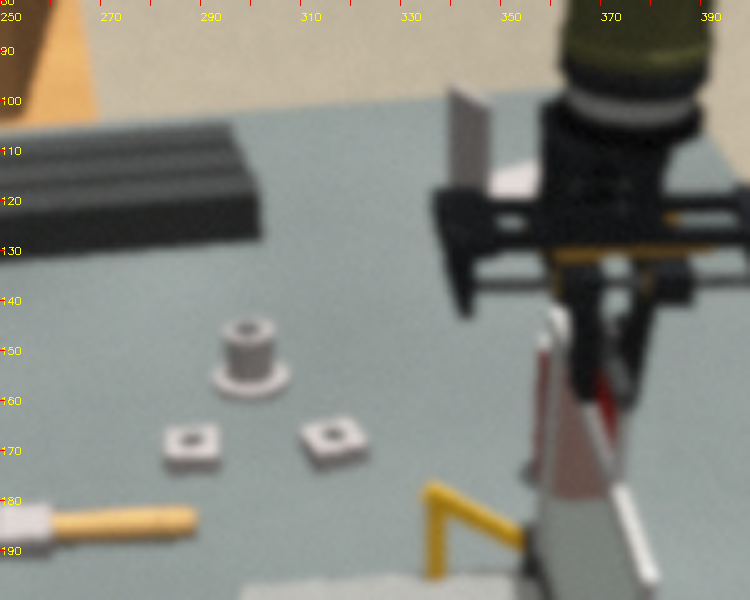

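play_rows(increments=[[0, 10, 0, 1, 0, 0.007, 0], [0, 12, 0, 1, 0, 0.007, 0], [0, 10, 0, 1, 0, 0, 0], [0, 4, 0, 1, 0, 0, 0], [0.35, 0, 0, 0, 0, 0, 0], [0.35, 0, 0, 0, 0, 0, 0], [0.35, 0, 0, 0, 0, 0.01, 0], [0.35, 0, 0, 0, 0, 0.01, 0]])

```text
clock: 10.45
tool_pos: [0.7004, -0.0425, 0.1919]
eef_rot: [1.0, -0.023, -0.008, 0.005]
contact_force: [-0.9, -0.5, 0.4]
opening: 0.347
```

play_rows(increments=[[0.35, 0, 0, -10, 0, 0.01, 0], [0.35, 0, 0, -20, 0, 0.01, 0], [0.35, 0, 0, -25, 0, 0.01, 0], [0.35, 0, 0, -25, 0, 0.01, 0], [0.5, -40, 0, -5, 0, 0, 0], [0.8, -50, 20, 0, 0, 0, 0], [1, -50, 50, 0, 0, 0, 0], [1, -50, 50, 0, 0, 0, 0]])

```text
clock: 11.45
tool_pos: [0.5166, -0.1396, 0.286]
eef_rot: [1.0, -0.02, 0.023, 0.004]
contact_force: [0.8, -1.0, -0.6]
opening: 0.779
```

Run:
```python
from h import *
st()
im=r.snapshot("side");cv2.imwrite("pics/s8.png",im[:,:,::-1]);crop(im,290,100,120,110,6,"s9")
im=r.snapshot("top");cv2.imwrite("pics/t8.png",im[:,:,::-1]);np.save("t8.npy",im)
```

```text
t 11.45 pos [ 516.6 -139.6  286. ] yaw -2.3 zax [ 0.046 -0.01  -0.999] F [ 0.8 -1.  -0.6] op 0.779 q [ 0.67  0.54 -0.8   1.76  0.48  0.99 -0.35]
```

View pics/s9.png

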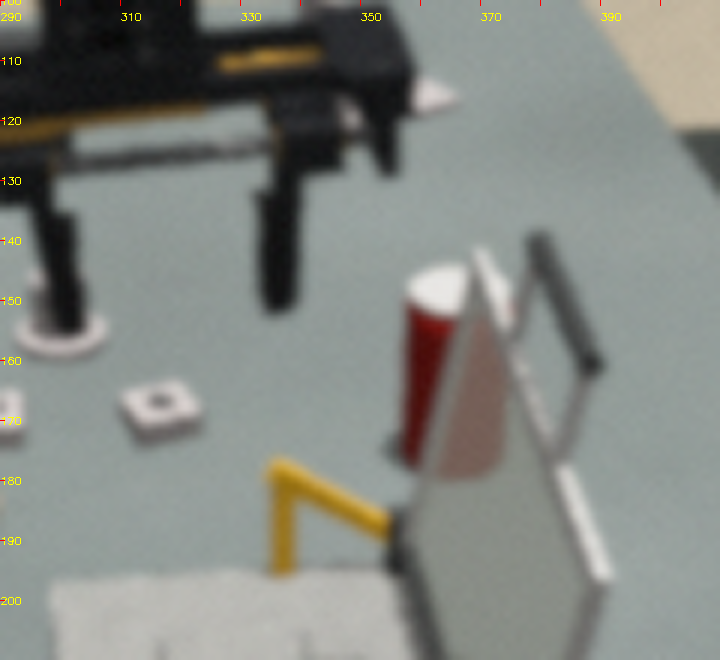

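View pics/t8.png

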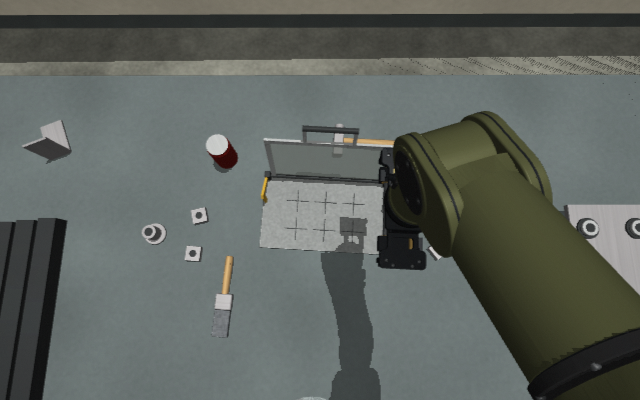

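Run:
```python
from h import *
S=px([[567,301]],290,100,6)[0]
s=least_squares(lambda v:proj("side",cov(v[0]))[0]-S,[1.6]);print("cover",s.x,s.fun)
im=np.load("t8.npy");crop(im,252,165,140,100,5,"t9")
```

```text
cover [1.77151705] [-0.07621188  0.62834386]
```

View pics/t9.png

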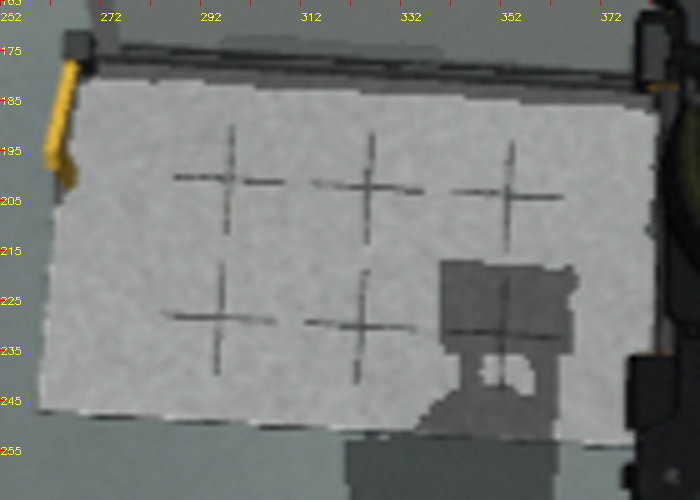

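Run:
```python
from h import *
P=px([[230,180],[368,187],[509,195],[220,318],[362,326],[503,333],[40,410],[633,446]],252,165,5)[:7]
X=np.array([[40,75,6],[40,0,6],[40,-75,6],[-35,75,6],[-35,0,6],[-35,-75,6],[-90,167.5,6]])/1e3
s=least_squares(lambda p:(proj("top",tray(p,X))-P).ravel(),T);print(s.x,T,np.round(s.fun.reshape(-1,2),2).tolist())
np.save("tray2.npy",s.x)
plan([.4725,-.327,.08],np.radians(-52.7),8)
```

```text
[ 0.55927605 -0.03365828 -0.05459567] [ 0.55955126 -0.03315239 -0.05412423] [[0.0, -0.15], [0.27, -0.02], [0.01, -0.09], [0.1, -0.09], [0.0, -0.11], [0.18, 0.08], [-0.55, 0.34]]
[1.0, -4.8, 22.5, 25.7, -0.001, -0.005, 0.109],
[1.0, -2.2, 22.9, 25.8, -0.001, -0.005, 0.109],[1.0, 0.4, 23.0, 25.8, -0.001, -0.005, 0.109],[1.0, 3.1, 22.8, 25.8, -0.001, -0.005, 0.109],[1.0, 5.7, 22.3, 25.8, -0.001, -0.005, 0.109],[1.0, 8.2, 21.5, 25.8, -0.001, -0.005, 0.109],[1.0, 10.6, 20.5, 25.7, -0.001, -0.005, 0.109],[1.0, 12.9, 19.2, 25.7, -0.001, -0.005, 0.109]
total mm [-38.4 180.2 206. ] turn [-0.004 -0.042  0.87 ] cur yaw -2.8
```

play_rows(increments=[[1, -5, 23, 20, 0, -0.005, 0.11], [1, -2, 23, 26, 0, -0.005, 0.11], [1, 0.5, 23, 26, 0, -0.005, 0.11], [1, 3, 23, 26, 0, -0.005, 0.11], [1, 6, 22, 26, 0, -0.005, 0.11], [1, 8, 22, 26, 0, -0.005, 0.11], [1, 11, 21, 26, 0, -0.005, 0.11], [1, 13, 19, 26, 0, -0.005, 0.11]])

```text
clock: 12.55
tool_pos: [0.4856, -0.3333, 0.0943]
eef_rot: [0.888, -0.459, 0.016, -0.004]
contact_force: [0.1, 0.2, 0.1]
opening: 1.004
```

```bash
cp tray2.npy tray.npy
python3 - <<'E'
from h import *
st()
plan([.4725,-.327,.02],np.radians(-52.7),8)
im=r.snapshot("side");crop(im,250,210,140,110,5,"s10")
p=r.get_state()["tool_pos"]
print(proj("side",[p+[0,0,.032]]))
E
```

```text
t 12.55 pos [ 485.6 -333.3   94.3] yaw -54.7 zax [ 0.032 -0.008 -0.999] F [0.1 0.2 0.1] op 1.004 q [ 0.76  0.81 -0.41  1.8   0.51  0.6  -0.91]
[1.0, -1.8, 1.1, 9.2, -0.003, -0.003, -0.004],
[1.0, -1.8, 1.1, 9.2, -0.003, -0.003, -0.004],[1.0, -1.8, 1.0, 9.2, -0.003, -0.003, -0.004],[1.0, -1.7, 1.0, 9.2, -0.003, -0.003, -0.004],[1.0, -1.7, 1.0, 9.3, -0.003, -0.003, -0.004],[1.0, -1.7, 0.9, 9.3, -0.003, -0.003, -0.004],[1.0, -1.7, 0.9, 9.3, -0.003, -0.003, -0.004],[1.0, -1.6, 0.9, 9.3, -0.003, -0.003, -0.004]
total mm [-14.5   8.7  73.7] turn [-0.022 -0.025 -0.035] cur yaw -54.7
[[318.24288606 272.03290908]]
```

View pics/s10.png

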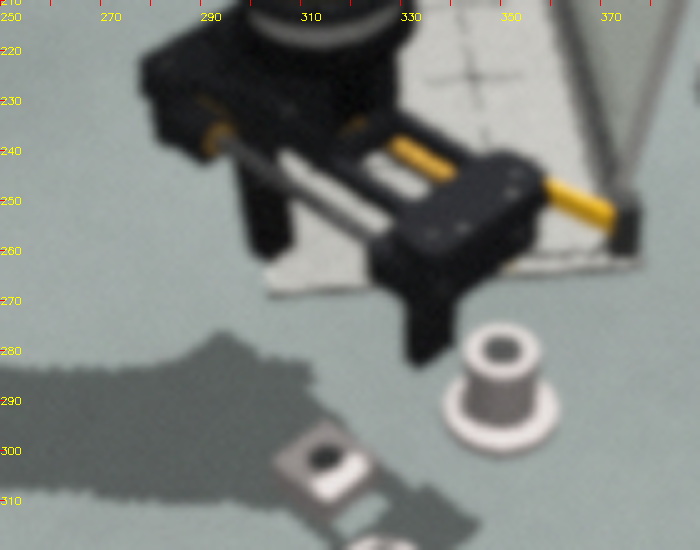

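play_rows(increments=[[1, -3, 2, 10, -0.004, -0.004, -0.006], [1, -3, 2, 12, -0.004, -0.004, -0.006], [1, -3, 2, 12, -0.004, -0.004, -0.006], [1, -3, 1, 12, -0.004, -0.004, -0.006], [1, -2, 1, 12, -0.003, -0.004, -0.006], [1, 0, 0, 14, -0.003, -0.004, -0.005], [1, 0, 0, 14, 0, 0, 0], [1, 0, 0, 10, 0, 0, 0]])

```text
clock: 13.6
tool_pos: [0.473, -0.327, -0.0077]
eef_rot: [0.897, -0.442, 0.0, 0.001]
contact_force: [0.2, -0.9, 0.4]
opening: 0.996
```

Run:
```python
from h import *
st()
plan([.4725,-.327,-.02],np.radians(-52.7),8)
im=r.snapshot("side");crop(im,250,240,120,90,6,"s11")
im=r.snapshot("top");crop(im,395,195,100,80,6,"t11")
```

```text
t 13.6 pos [ 473.  -327.    -7.7] yaw -52.5 zax [ 0.    -0.002 -1.   ] F [ 0.2 -0.9  0.4] op 0.996 q [ 0.69  0.96 -0.29  1.84  0.62  0.43 -0.97]
[1.0, -0.0, 0.0, 1.5, 0.0, -0.0, 0.001],
[1.0, -0.0, 0.0, 1.5, 0.0, -0.0, 0.001],[1.0, -0.0, 0.0, 1.5, 0.0, -0.0, 0.001],[1.0, -0.0, 0.0, 1.5, 0.0, -0.0, 0.001],[1.0, -0.0, 0.0, 1.5, 0.0, -0.0, 0.001],[1.0, -0.0, 0.0, 1.5, 0.0, -0.0, 0.001],[1.0, -0.0, 0.0, 1.5, 0.0, -0.0, 0.001],[1.0, -0.0, 0.0, 1.5, 0.0, -0.0, 0.001]
total mm [-0.3  0.4 12.3] turn [ 0.001 -0.002  0.004] cur yaw -52.5
```

View pics/s11.png

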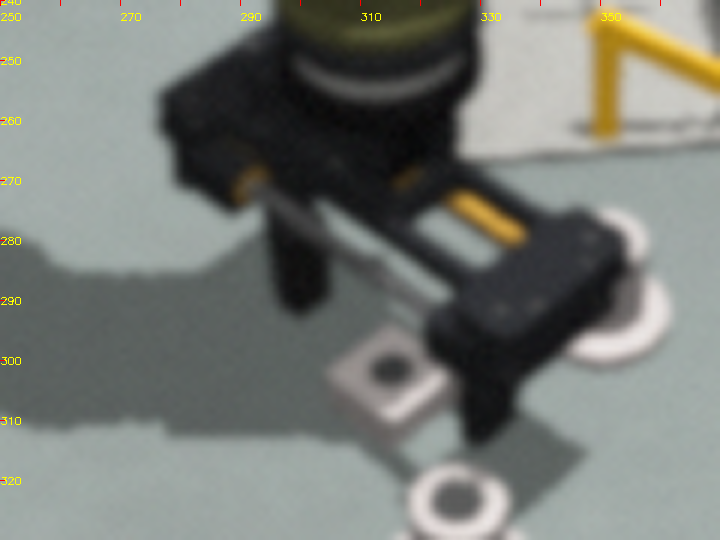

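Well aligned. Next I'll feel for the bench so I know the true fingertip height.

play_rows(increments=[[1, 0, 0, 4, 0, 0, 0], [1, 0, 0, 4, 0, 0, 0], [1, 0, 0, 4, 0, 0, 0], [1, 0, 0, 2, 0, 0, 0], [1, 0, 0, 2, 0, 0, 0], [1, 0, 0, 1.5, 0, 0, 0], [1, 0, 0, 1.5, 0, 0, 0], [1, 0, 0, 1.5, 0, 0, 0]])

```text
clock: 14.7
tool_pos: [0.4734, -0.3274, -0.0285]
eef_rot: [0.897, -0.442, 0.001, 0.001]
contact_force: [0.4, 0.5, 1.4]
opening: 0.999
```

play_rows(increments=[[1, 0, 0, 1, 0, 0, 0], [1, 0, 0, 1, 0, 0, 0], [1, 0, 0, 1, 0, 0, 0], [1, 0, 0, 1, 0, 0, 0], [1, 0, 0, 0, 0, 0, 0], [1, 0, 0, 0, 0, 0, 0], [1, 0, 0, 0, 0, 0, 0], [1, 0, 0, 0, 0, 0, 0]])

```text
clock: 15.7
tool_pos: [0.4736, -0.3276, -0.0288]
eef_rot: [0.897, -0.442, 0.002, 0.002]
contact_force: [-0.3, 0.3, 1.7]
opening: 1.001
```

play_rows(increments=[[1, 0, 0, 3, 0, 0, 0], [1, 0, 0, 3, 0, 0, 0], [1, 0, 0, 3, 0, 0, 0], [1, 0, 0, 3, 0, 0, 0], [1, 0, 0, 3, 0, 0, 0], [1, 0, 0, 3, 0, 0, 0], [1, 0, 0, 3, 0, 0, 0], [1, 0, 0, 3, 0, 0, 0]])

```text
clock: 16.7
tool_pos: [0.4736, -0.328, -0.0285]
eef_rot: [0.897, -0.442, 0.004, 0.008]
contact_force: [-3.8, 1.5, 29.3]
opening: 1.0
```

play_rows(increments=[[1, -0.5, 0, -6, 0.004, -0.01, 0], [1, -0.5, 0, -5.5, 0.003, -0.007, 0], [1, 0, 0, 0, 0, 0, 0], [0, 0, 0, 0, 0, 0, 0], [0, 0, 0, 0, 0, 0, 0], [0, 0, 0, 0, 0, 0, 0], [0, 0, 0, 0, 0, 0, 0], [0, 0, 0, 0, 0, 0, 0]], grip_force=30)

```text
clock: 17.7
tool_pos: [0.4725, -0.3266, -0.0174]
eef_rot: [0.897, -0.442, -0.003, 0.001]
contact_force: [-0.2, 0.1, 0.5]
opening: 0.46
```

Run:
```python
from h import *
st()
```

```text
t 17.7 pos [ 472.5 -326.6  -17.4] yaw -52.4 zax [-0.006  0.001 -1.   ] F [-0.2  0.1  0.5] op 0.46 q [ 0.69  0.98 -0.29  1.84  0.62  0.42 -0.97]
```

play_rows(increments=[[0, 0, 0, 0, 0, 0, 0], [0, 0, 0, 0, 0, 0, 0], [0, 0, 0, 0, 0, 0, 0], [0, 0, 0, -5, 0, 0, 0], [0, 0, 0, -20, 0, 0, 0], [0, 0, 0, -30, 0, 0, 0], [0, 0, 0, -30, 0, 0, 0], [0, 0, 0, -20, 0, 0, 0]])

```text
clock: 18.7
tool_pos: [0.471, -0.3257, 0.0893]
eef_rot: [0.897, -0.442, -0.006, 0.001]
contact_force: [0.1, -0.5, -1.9]
opening: 0.424
```

Run:
```python
from h import *
st()
im=r.snapshot("side");crop(im,250,190,140,110,5,"s12")
br=tray(T,[.04,-.075,.006])[0];print(br)
plan([br[0],br[1],.10],T[2]-np.pi/2,12,0)
```

```text
t 18.7 pos [ 471.  -325.7   89.3] yaw -52.4 zax [-0.011  0.004 -1.   ] F [ 0.1 -0.5 -1.9] op 0.424 q [ 0.76  0.82 -0.42  1.81  0.52  0.64 -0.88]
[ 0.59512381 -0.11072927  0.006     ]
[0, -8.0, -19.1, -0.8, 0.001, 0.0, 0.059],
[0, -9.1, -18.6, -0.7, 0.001, 0.0, 0.059],[0, -10.2, -18.0, -0.7, 0.001, 0.0, 0.059],[0, -11.2, -17.4, -0.7, 0.001, 0.0, 0.059],[0, -12.2, -16.7, -0.7, 0.001, 0.0, 0.059],[0, -13.2, -15.9, -0.7, 0.001, 0.0, 0.059],[0, -14.1, -15.1, -0.7, 0.001, 0.0, 0.059],[0, -15.0, -14.2, -0.7, 0.001, 0.0, 0.059],[0, -15.8, -13.3, -0.7, 0.001, 0.0, 0.059],[0, -16.6, -12.4, -0.7, 0.001, 0.0, 0.059],[0, -17.3, -11.4, -0.7, 0.001, 0.0, 0.059],[0, -17.9, -10.3, -0.7, 0.001, 0.0, 0.059]
total mm [ -96.  -228.8   -9.1] turn [0.007 0.005 0.71 ] cur yaw -52.4
```

View pics/s12.png

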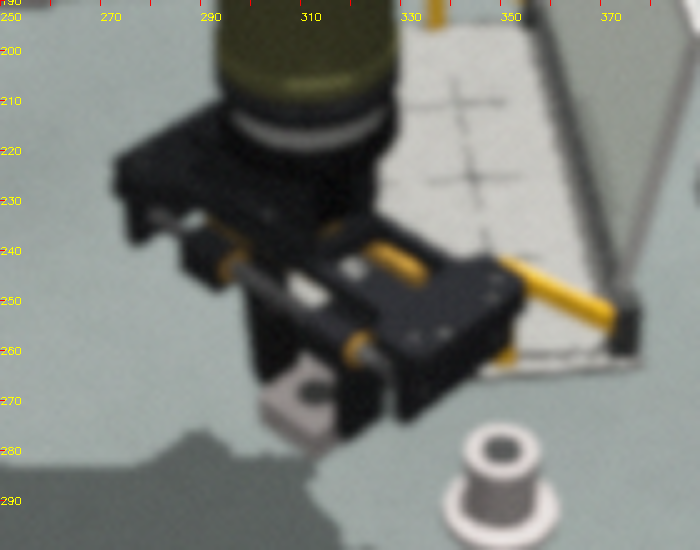

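Run:
```python
from h import *
for (tcp,yaw,uv) in (([.471,-.3257,.0893],-52.4,(331,274)),([.2424,-.5754,.2085],-67.1,(174.5,363.5)),([.2424,-.5754,.2085],-67.1,(219.5,342)),([.4372,-.0259,.0249],-3.2,(257,206)),([.4372,-.0259,.0249],-3.2,(316.5,201.5))):
    # find closest point of the ray in plane at body end
    a=np.radians(yaw);d=np.array([np.cos(a),np.sin(a),0]);tcp=np.array(tcp)
    e=[]
    for dz in np.arange(.05,.13,.005):
        X=back("side",[uv],tcp[2]+dz)[0]-tcp
        e.append((round(dz,3),round(X@d*1e3),round(X@np.array([-d[1],d[0],0])*1e3)))
    print(uv,e)
```

```text
(331, 274) [(np.float64(0.05), 53, 5), (np.float64(0.055), 56, 1), (np.float64(0.06), 60, -3), (np.float64(0.065), 63, -7), (np.float64(0.07), 67, -10), (np.float64(0.075), 70, -14), (np.float64(0.08), 74, -18), (np.float64(0.085), 78, -22), (np.float64(0.09), 81, -25), (np.float64(0.095), 85, -29), (np.float64(0.1), 88, -33), (np.float64(0.105), 92, -37), (np.float64(0.11), 95, -40), (np.float64(0.115), 99, -44), (np.float64(0.12), 103, -48), (np.float64(0.125), 106, -52)]
(174.5, 363.5) [(np.float64(0.05), 47, -31), (np.float64(0.055), 51, -31), (np.float64(0.06), 55, -31), (np.float64(0.065), 60, -31), (np.float64(0.07), 64, -31), (np.float64(0.075), 68, -31), (np.float64(0.08), 72, -31), (np.float64(0.085), 76, -32), (np.float64(0.09), 80, -32), (np.float64(0.095), 84, -32), (np.float64(0.1), 88, -32), (np.float64(0.105), 92, -32), (np.float64(0.11), 97, -32), (np.float64(0.115), 101, -32), (np.float64(0.12), 105, -33), (np.float64(0.125), 109, -33)]
(219.5, 342) [(np.float64(0.05), 46, 39), (np.float64(0.055), 51, 38), (np.float64(0.06), 55, 37), (np.float64(0.065), 59, 37), (np
[... 609 characters left out ...]
82, -23), (np.float64(0.095), -81, -30), (np.float64(0.1), -81, -37), (np.float64(0.105), -80, -45), (np.float64(0.11), -79, -52), (np.float64(0.115), -79, -59), (np.float64(0.12), -78, -66), (np.float64(0.125), -77, -73)]
(316.5, 201.5) [(np.float64(0.05), 85, 36), (np.float64(0.055), 85, 29), (np.float64(0.06), 84, 22), (np.float64(0.065), 84, 15), (np.float64(0.07), 83, 7), (np.float64(0.075), 83, 0), (np.float64(0.08), 82, -7), (np.float64(0.085), 82, -14), (np.float64(0.09), 82, -21), (np.float64(0.095), 81, -28), (np.float64(0.1), 81, -36), (np.float64(0.105), 80, -43), (np.float64(0.11), 80, -50), (np.float64(0.115), 79, -57), (np.float64(0.12), 79, -64), (np.float64(0.125), 79, -72)]
```

play_rows(increments=[[0, -12, -28, -1, 0.001, 0, 0.09], [0, -14, -27, -1, 0.001, 0, 0.09], [0, -16, -26, -1, 0.001, 0, 0.09], [0, -19, -24, -1, 0.001, 0, 0.09], [0, -21, -22, -1, 0.001, 0, 0.09], [0, -22, -20, -1, 0.001, 0, 0.09], [0, -24, -18, -1, 0, 0, 0.09], [0, -20, -13, -1, 0, 0, 0.07]])

```text
clock: 19.75
tool_pos: [0.5925, -0.1208, 0.0964]
eef_rot: [-0.681, 0.733, 0.004, -0.002]
contact_force: [0.5, 0.6, -1.4]
opening: 0.423
```

Run:
```python
from h import *
st()
br=tray(T,[.04,-.075,.006])[0]
plan([br[0],br[1],.04],T[2]-np.pi/2,8,0)
```

```text
t 19.75 pos [ 592.5 -120.8   96.4] yaw -94.2 zax [-0.008  0.003 -1.   ] F [ 0.5  0.6 -1.4] op 0.423 q [ 0.23  0.81 -0.18  1.72  0.22  0.64 -1.72]
[0, -1.3, -0.3, 7.1, 0.001, 0.0, -0.002],
[0, -1.3, -0.3, 7.1, 0.001, 0.0, -0.002],[0, -1.3, -0.3, 7.1, 0.001, 0.0, -0.002],[0, -1.3, -0.3, 7.0, 0.001, 0.0, -0.002],[0, -1.3, -0.3, 7.0, 0.001, 0.0, -0.002],[0, -1.3, -0.3, 7.0, 0.001, 0.0, -0.002],[0, -1.3, -0.3, 7.0, 0.001, 0.0, -0.002],[0, -1.3, -0.3, 7.0, 0.001, 0.0, -0.002]
total mm [-10.1  -2.3  56.4] turn [ 0.008  0.003 -0.019] cur yaw -94.2
```

play_rows(increments=[[0, -2, -1, 7, 0.002, 0.001, -0.004], [0, -2, -1, 10, 0.002, 0.001, -0.004], [0, -2, -0.5, 10, 0.002, 0.001, -0.004], [0, -2, 0, 10, 0.002, 0, -0.004], [0, -2, 0, 10, 0, 0, -0.003], [0, 0, 0, 10, 0, 0, 0], [0, 0, 0, 10, 0, 0, 0], [0, 0, 0, 10, 0, 0, 0]])

```text
clock: 20.75
tool_pos: [0.5928, -0.1131, 0.0126]
eef_rot: [-0.689, 0.725, 0.0, -0.002]
contact_force: [0.1, -0.2, -1.7]
opening: 0.424
```

Run:
```python
from h import *
st()
br=tray(T,[.04,-.075,.006])[0]
plan([br[0],br[1],-.0105],T[2]-np.pi/2,8,0)
im=r.snapshot("side");crop(im,290,150,120,110,6,"s13")
```

```text
t 20.75 pos [ 592.8 -113.1   12.6] yaw -93.0 zax [-0.003 -0.002 -1.   ] F [ 0.1 -0.2 -1.7] op 0.424 q [ 0.19  0.94 -0.14  1.75  0.26  0.47 -1.75]
[0, -0.3, -0.3, 2.9, 0.0, -0.0, 0.0],
[0, -0.3, -0.3, 2.9, 0.0, -0.0, 0.0],[0, -0.3, -0.3, 2.9, 0.0, -0.0, 0.0],[0, -0.3, -0.3, 2.9, 0.0, -0.0, 0.0],[0, -0.3, -0.3, 2.9, 0.0, -0.0, 0.0],[0, -0.3, -0.3, 2.9, 0.0, -0.0, 0.0],[0, -0.3, -0.3, 2.9, 0.0, -0.0, 0.0],[0, -0.3, -0.3, 2.9, 0.0, -0.0, 0.0]
total mm [-2.5 -2.3 23.1] turn [ 0.003 -0.002  0.003] cur yaw -93.0
```

View pics/s13.png

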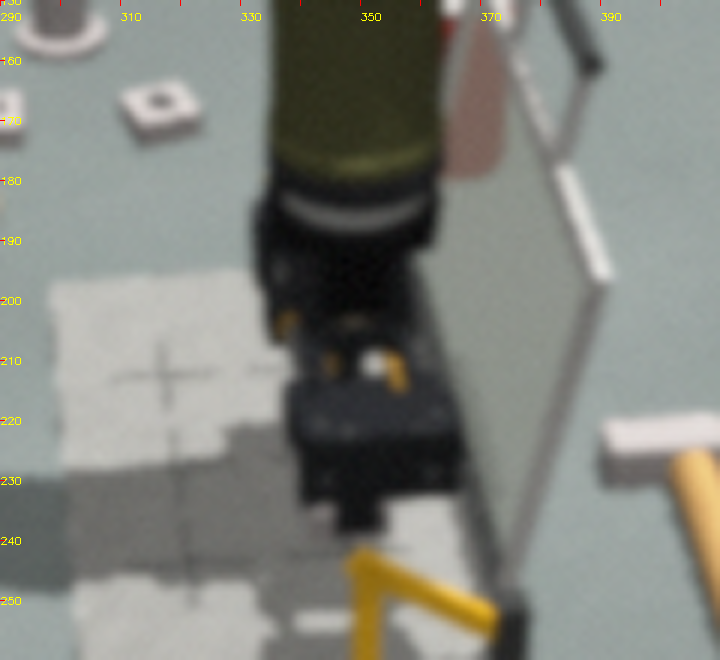

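play_rows(increments=[[0, -1, -1, 3, 0, 0, 0], [0, -1, -1, 3, 0, 0, 0], [0, -0.5, -0.5, 4, 0, 0, 0], [0, -0.5, 0, 4, 0, 0, 0], [0, 0, 0, 4, 0, 0, 0], [0, 0, 0, 3, 0, 0, 0], [0, 0, 0, 1, 0, 0, 0], [0, 0, 0, 0, 0, 0, 0]])

```text
clock: 21.8
tool_pos: [0.5954, -0.1098, -0.0112]
eef_rot: [-0.689, 0.725, 0.001, -0.002]
contact_force: [-0.3, 0.5, -1.3]
opening: 0.423
```

Run:
```python
from h import *
st()
br=tray(T,[.04,-.075,.006])[0]
plan([br[0],br[1],-.0105],T[2]-np.pi/2,1,0)
im=r.snapshot("side");crop(im,320,190,80,80,7,"s14")
```

```text
t 21.8 pos [ 595.4 -109.8  -11.2] yaw -92.9 zax [-0.004 -0.002 -1.   ] F [-0.3  0.5 -1.3] op 0.423 q [ 0.18  0.98 -0.13  1.75  0.27  0.43 -1.76]
[0, 1.0, 0.2, -0.7, 0.004, -0.002, 0.003],
total mm [ 1.   0.2 -0.7] turn [ 0.004 -0.002  0.003] cur yaw -92.9
```

View pics/s14.png

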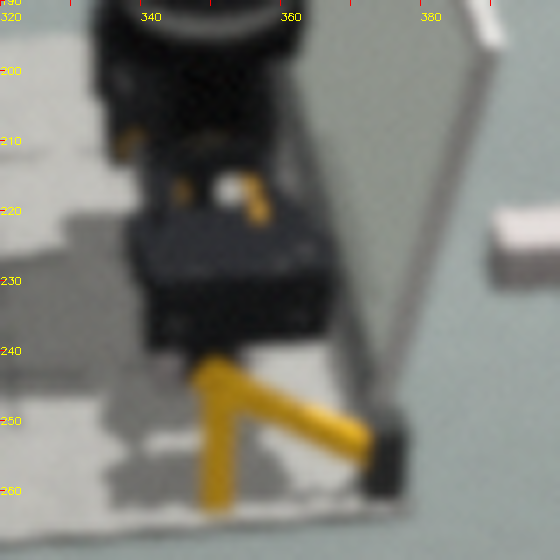

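play_rows(increments=[[0, 1, 0, 1.5, 0, 0, 0], [0, 0, 0, 1.5, 0, 0, 0], [0, 0, 0, 0, 0, 0, 0], [0.55, 0, 0, 0, 0, 0, 0], [0.55, 0, 0, 0, 0, 0, 0], [0.55, 0, 0, -8, 0, 0, 0], [0.6, 0, 0, -20, 0, 0, 0], [0.6, 0, 0, -30, 0, 0, 0]])

```text
clock: 22.85
tool_pos: [0.595, -0.1098, 0.0481]
eef_rot: [-0.689, 0.725, 0.002, -0.002]
contact_force: [-0.3, -0.1, 1.2]
opening: 0.599
```

Run:
```python
from h import *
st()
plan([.45,0.0,.12],np.radians(-30),8,1)
```

```text
t 22.85 pos [ 595.  -109.8   48.1] yaw -92.9 zax [-0.005 -0.001 -1.   ] F [-0.3 -0.1  1.2] op 0.599 q [ 0.2   0.89 -0.16  1.74  0.25  0.54 -1.74]
[1, -12.8, 18.8, -8.9, 0.001, 0.0, -0.137],
[1, -15.2, 16.9, -8.9, 0.001, 0.0, -0.137],[1, -17.4, 14.7, -8.9, 0.001, 0.0, -0.137],[1, -19.2, 12.1, -8.9, 0.001, 0.0, -0.137],[1, -20.7, 9.4, -9.0, 0.001, 0.0, -0.137],[1, -21.8, 6.5, -9.0, 0.001, 0.0, -0.137],[1, -22.5, 3.4, -9.0, 0.001, 0.0, -0.137],[1, -22.7, 0.3, -9.0, 0.001, 0.0, -0.137]
total mm [-102.2  150.8  -71.2] turn [ 0.006  0.002 -1.098] cur yaw -92.9
```

Run:
```python
from h import *
im=r.snapshot("top");np.save("t15.npy",im);cv2.imwrite("pics/t15.png",im[:,:,::-1])
s=r.get_state();p=s["tool_pos"];a=np.radians(-92.9);tg=np.array([.4618,.308,.11]);n=18;w=np.radians(178.5)/n
for k in range(n):
    b=a+w*k;d=(tg-p)/n*1e3
    print([1,round(d[0]*np.cos(b)+d[1]*np.sin(b)),round(d[0]*np.sin(b)-d[1]*np.cos(b)),round(-d[2]),0,0,round(-w,3)],end=",")
```

```text
[1, -23, 9, -3, 0, 0, np.float64(-0.173)],[1, -24, 5, -3, 0, 0, np.float64(-0.173)],[1, -24, 0, -3, 0, 0, np.float64(-0.173)],[1, -24, -4, -3, 0, 0, np.float64(-0.173)],[1, -23, -8, -3, 0, 0, np.float64(-0.173)],[1, -21, -12, -3, 0, 0, np.float64(-0.173)],[1, -19, -15, -3, 0, 0, np.float64(-0.173)],[1, -16, -18, -3, 0, 0, np.float64(-0.173)],[1, -13, -21, -3, 0, 0, np.float64(-0.173)],[1, -9, -23, -3, 0, 0, np.float64(-0.173)],[1, -5, -24, -3, 0, 0, np.float64(-0.173)],[1, -1, -24, -3, 0, 0, np.float64(-0.173)],[1, 3, -24, -3, 0, 0, np.float64(-0.173)],[1, 8, -23, -3, 0, 0, np.float64(-0.173)],[1, 11, -22, -3, 0, 0, np.float64(-0.173)],[1, 15, -19, -3, 0, 0, np.float64(-0.173)],[1, 18, -16, -3, 0, 0, np.float64(-0.173)],[1, 21, -13, -3, 0, 0, np.float64(-0.173)],
```

View pics/t15.png

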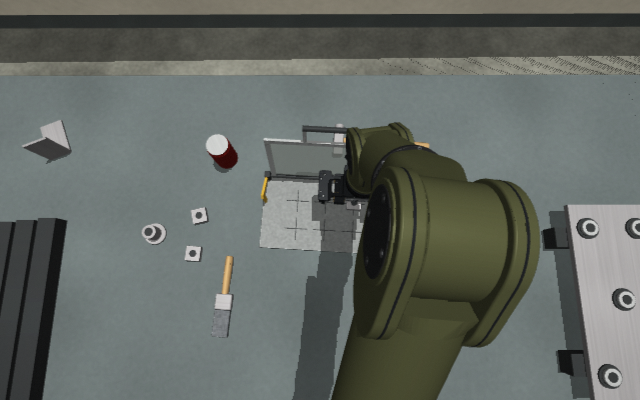

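play_rows(increments=[[0.7, -5, 15, -25, 0, 0, 0], [0.8, -10, 40, -20, 0, 0, 0], [1, -20, 45, -15, 0, 0, -0.05], [1, -28, 30, 0, 0, 0, -0.173], [1, -38, 0, 0, 0, 0, -0.173], [1, -38, -8, 0, 0, 0, -0.173], [1, -36, -14, 0, 0, 0, -0.173], [1, -33, -20, 0, 0, 0, -0.173]])

```text
clock: 23.9
tool_pos: [0.4474, 0.1116, 0.1238]
eef_rot: [0.942, -0.337, 0.012, -0.001]
contact_force: [0.0, -0.6, 0.1]
opening: 1.002
```

```bash
cat >> h.py <<'E'
def plan2(tg,yaw,n=8,hand=1):
    s=r.get_state();p=s["tool_pos"];x=Rn.from_quat(s["eef_rot"]).as_matrix();a=np.arctan2(x[1,0],x[0,0])
    tg=np.array(tg);w=(yaw-a)/n
    print("yaw",np.degrees(a).round(1),"w/row",round(-w,3),"d",((tg-p)*1e3).round())
    for k in range(n):
        b=a+w*k;d=(tg-p)/n*1e3
        print([hand,int(round(d[0]*np.cos(b)+d[1]*np.sin(b))),int(round(d[0]*np.sin(b)-d[1]*np.cos(b))),int(round(-d[2])),0,0,round(float(-w),3)],end=", ")
    print()
E
python3 - <<'E'
from h import *
st();plan2([.4618,.308,.09],np.radians(85.6),12)
E
```

```text
t 23.9 pos [447.4 111.6 123.8] yaw -39.4 zax [ 0.024 -0.006 -1.   ] F [ 0.  -0.6  0.1] op 1.002 q [-0.16  0.64 -0.31  2.15  0.52  0.41 -1.57]
yaw -39.4 w/row -0.182 d [ 14. 196. -34.]
[1, -9, -13, 3, 0, 0, -0.182], [1, -7, -15, 3, 0, 0, -0.182], [1, -4, -16, 3, 0, 0, -0.182], [1, -1, -16, 3, 0, 0, -0.182], [1, 2, -16, 3, 0, 0, -0.182], [1, 5, -16, 3, 0, 0, -0.182], [1, 8, -15, 3, 0, 0, -0.182], [1, 10, -13, 3, 0, 0, -0.182], [1, 12, -11, 3, 0, 0, -0.182], [1, 14, -9, 3, 0, 0, -0.182], [1, 15, -6, 3, 0, 0, -0.182], [1, 16, -3, 3, 0, 0, -0.182],
```

play_rows(increments=[[1, -9, -13, 3, 0, 0, -0.18], [1, -7, -15, 3, 0, 0, -0.18], [1, -4, -16, 3, 0, 0, -0.18], [1, -1, -16, 3, 0, 0, -0.18], [1, 2, -16, 3, 0, 0, -0.18], [1, 5, -16, 3, 0, 0, -0.18], [1, 8, -15, 3, 0, 0, -0.18], [1, 10, -13, 3, 0, 0, -0.18]])

```text
clock: 24.9
tool_pos: [0.4621, 0.249, 0.1095]
eef_rot: [0.92, 0.39, 0.02, 0.011]
contact_force: [-0.2, -0.7, 0.1]
opening: 1.0
```

Run:
```python
from h import *
st();plan2([.4618,.308,.06],np.radians(85.6),6); plan([.4618,.308,.06],np.radians(85.6),6)
```

```text
t 24.9 pos [462.1 249.  109.5] yaw 46.0 zax [ 0.045 -0.005 -0.999] F [-0.2 -0.7  0.1] op 1.0 q [-0.19  0.78 -0.69  1.98  0.88  0.67 -0.66]
yaw 46.0 w/row -0.115 d [ -0.  59. -50.]
[1, 7, -7, 8, 0, 0, -0.115], [1, 8, -6, 8, 0, 0, -0.115], [1, 8, -5, 8, 0, 0, -0.115], [1, 9, -4, 8, 0, 0, -0.115], [1, 9, -3, 8, 0, 0, -0.115], [1, 10, -2, 8, 0, 0, -0.115], 
[1.0, 6.8, -7.2, 8.2, 0.007, -0.002, -0.115],
[1.0, 7.6, -6.3, 8.2, 0.007, -0.002, -0.115],[1.0, 8.3, -5.3, 8.2, 0.007, -0.002, -0.115],[1.0, 8.9, -4.3, 8.3, 0.007, -0.002, -0.115],[1.0, 9.3, -3.1, 8.3, 0.007, -0.002, -0.115],[1.0, 9.6, -2.0, 8.3, 0.007, -0.002, -0.115]
total mm [ 40.8 -43.1  49.1] turn [ 0.044 -0.014 -0.692] cur yaw 46.0
```

play_rows(increments=[[0.7, 7, -7, 8, 0.007, -0.002, -0.115], [0.7, 8, -6, 8, 0.007, -0.002, -0.115], [0.7, 8, -5, 8, 0.007, -0.002, -0.115], [0.7, 9, -4, 8, 0.007, -0.002, -0.115], [0.7, 9, -3, 8, 0.007, -0.002, -0.115], [0.7, 10, -2, 8, 0.007, -0.002, -0.115], [0.7, 0, 0, 0, 0, 0, 0], [0.7, 0, 0, 0, 0, 0, 0]])

```text
clock: 25.9
tool_pos: [0.4697, 0.3092, 0.0693]
eef_rot: [0.729, 0.685, 0.007, 0.007]
contact_force: [0.1, 0.7, -0.2]
opening: 0.699
```

Run:
```python
from h import *
st();plan([.4618,.3083,-.017],np.radians(85.6),6)
print(back("top",[[230,257],[225,257],[235,257]],.015))
im=r.snapshot("side");crop(im,220,120,120,100,6,"s15")
```

```text
t 25.9 pos [469.7 309.2  69.3] yaw 86.5 zax [ 0.02 -0.   -1.  ] F [ 0.1  0.7 -0.2] op 0.699 q [-0.21  0.94 -0.83  1.87  1.    0.81 -0.09]
[1.0, -0.2, -1.6, 14.4, 0.003, -0.0, 0.003],
[1.0, -0.2, -1.5, 14.4, 0.003, -0.0, 0.003],[1.0, -0.2, -1.5, 14.4, 0.003, -0.0, 0.003],[1.0, -0.2, -1.5, 14.4, 0.003, -0.0, 0.003],[1.0, -0.2, -1.4, 14.4, 0.003, -0.0, 0.003],[1.0, -0.2, -1.4, 14.4, 0.003, -0.0, 0.003]
total mm [-1.5 -9.6 86.2] turn [ 0.02  -0.001  0.015] cur yaw 86.5
[[0.45172143 0.21126515 0.015     ]
 [0.45169465 0.22419322 0.015     ]
 [0.4517482  0.19833879 0.015     ]]
```

View pics/s15.png

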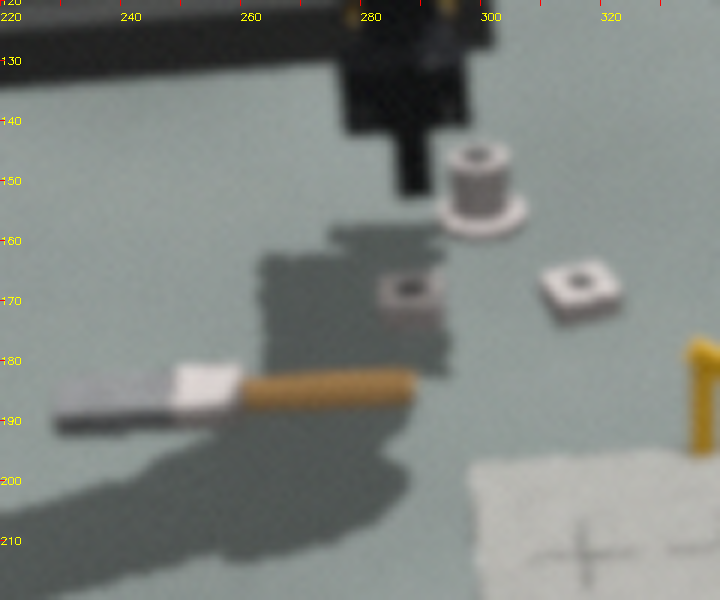

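play_rows(increments=[[0.7, 0, -3, 14, 0.005, 0, 0.004], [0.7, -0.5, -3, 15, 0.005, 0, 0.004], [0.7, -0.5, -2, 15, 0.005, 0, 0.004], [0.7, -0.5, -1, 15, 0.005, 0, 0.003], [0.7, 0, 0, 14, 0, 0, 0], [0.7, 0, 0, 12, 0, 0, 0], [0.7, 0, 0, 0, 0, 0, 0], [0.7, 0, 0, 0, 0, 0, 0]])

```text
clock: 26.95
tool_pos: [0.4605, 0.3068, -0.0224]
eef_rot: [0.735, 0.678, -0.001, -0.0]
contact_force: [-0.1, 0.0, 0.7]
opening: 0.703
```

Run:
```python
from h import *
st();plan([.4618,.3083,-.017],np.radians(85.6),2)
```

```text
t 26.95 pos [460.5 306.8 -22.4] yaw 85.4 zax [-0.002 -0.001 -1.   ] F [-0.1  0.   0.7] op 0.703 q [-0.26  1.07 -0.72  1.89  1.17  0.68 -0.24]
[1.0, 0.8, 0.6, -2.7, -0.001, 0.0, -0.001],
[1.0, 0.8, 0.6, -2.7, -0.001, 0.0, -0.001]
total mm [ 1.6  1.1 -5.4] turn [-0.002  0.001 -0.003] cur yaw 85.4
```

play_rows(increments=[[0.7, 1, 1, -3, 0, 0, 0], [0.7, 0.5, 0, -2.5, 0, 0, 0], [0, 0, 0, 0, 0, 0, 0], [0, 0, 0, 0, 0, 0, 0], [0, 0, 0, 0, 0, 0, 0], [0, 0, 0, 0, 0, 0, 0], [0, 0, 0, 0, 0, 0, 0], [0, 0, 0, -3, 0, 0, 0]])

```text
clock: 27.95
tool_pos: [0.4625, 0.3087, -0.0121]
eef_rot: [0.735, 0.678, 0.0, -0.0]
contact_force: [-0.7, 0.5, -0.7]
opening: 0.421
```

play_rows(increments=[[0, 0, 0, -15, 0, 0, 0], [0, 0, 0, -30, 0, 0, 0], [0, 0, 0, -30, 0, 0, 0], [0, 0, 0, -30, 0, 0, 0], [0, -20, 0, -5, 0, 0, 0], [0, -40, 0, 0, 0, 0, 0], [0, -40, 0, 0, 0, 0, 0], [0, -40, 0, 0, 0, 0, 0]])

```text
clock: 28.95
tool_pos: [0.4487, 0.163, 0.1032]
eef_rot: [0.733, 0.68, -0.001, -0.0]
contact_force: [0.6, -0.3, -2.0]
opening: 0.423
```

Run:
```python
from h import *
st();b=tray(T,[.04,0,0])[0];plan2([b[0],b[1],.07],T[2]+np.pi/2,8)
im=r.snapshot("side");crop(im,250,110,140,110,5,"s16")
```

```text
t 28.95 pos [448.7 163.  103.2] yaw 85.6 zax [-0.002 -0.001 -1.   ] F [ 0.6 -0.3 -2. ] op 0.423 q [ 0.07  0.82 -0.87  2.08  0.99  0.74  0.04]
yaw 85.6 w/row -0.003 d [ 151. -199.  -33.]
[1, -23, 21, 4, 0, 0, -0.003], [1, -23, 21, 4, 0, 0, -0.003], [1, -23, 21, 4, 0, 0, -0.003], [1, -24, 20, 4, 0, 0, -0.003], [1, -24, 20, 4, 0, 0, -0.003], [1, -24, 20, 4, 0, 0, -0.003], [1, -24, 20, 4, 0, 0, -0.003], [1, -24, 20, 4, 0, 0, -0.003],
```

View pics/s16.png

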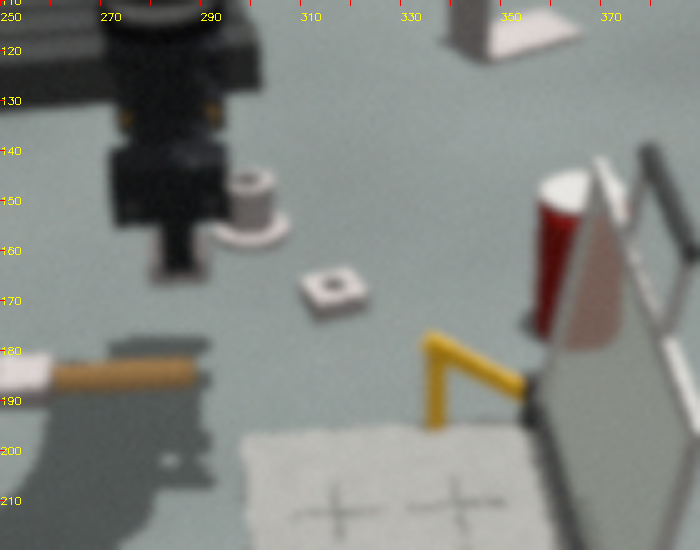

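play_rows(increments=[[0, -25, 21, 0, 0, 0, -0.003], [0, -25, 21, 0, 0, 0, -0.003], [0, -25, 21, 2, 0, 0, -0.003], [0, -24, 20, 4, 0, 0, -0.003], [0, -24, 20, 6, 0, 0, -0.003], [0, -24, 20, 8, 0, 0, -0.003], [0, -23, 18, 8, 0, 0, -0.003], [0, -20, 12, 8, 0, 0, 0]])

```text
clock: 30.0
tool_pos: [0.5778, -0.068, 0.0613]
eef_rot: [0.729, 0.684, -0.016, 0.001]
contact_force: [-0.4, 0.2, -1.1]
opening: 0.423
```

Run:
```python
from h import *
st();b=tray(T,[.04,0,0])[0];plan([b[0],b[1],-.0105],T[2]+np.pi/2,1)
```

```text
t 30.0 pos [577.8 -68.   61.3] yaw 86.4 zax [-0.022 -0.023 -0.999] F [-0.4  0.2 -1.1] op 0.423 q [ 0.48  0.99 -0.86  1.77  0.97  0.9   0.66]
[1.0, 35.2, 20.8, 70.6, -0.02, 0.025, -0.009],
total mm [35.2 20.8 70.6] turn [-0.02   0.025 -0.009] cur yaw 86.4
```

play_rows(increments=[[0, 8, 5, 4, -0.005, 0.006, -0.002], [0, 9, 5, 6, -0.005, 0.006, -0.002], [0, 8, 5, 6, -0.005, 0.006, -0.002], [0, 6, 4, 6, -0.005, 0.006, -0.002], [0, 2, 1, 7, 0, 0, 0], [0, 0, 0, 8, 0, 0, 0], [0, 0, 0, 8, 0, 0, 0], [0, 0, 0, 0, 0, 0, 0]])

```text
clock: 31.0
tool_pos: [0.5964, -0.0354, 0.0104]
eef_rot: [0.726, 0.688, -0.002, -0.002]
contact_force: [-0.0, -0.5, -1.4]
opening: 0.422
```

Run:
```python
from h import *
st();b=tray(T,[.04,0,0])[0];plan([b[0],b[1],-.012],T[2]+np.pi/2,1)
```

```text
t 31.0 pos [596.4 -35.4  10.4] yaw 86.9 zax [-0.005 -0.    -1.   ] F [-0.  -0.5 -1.4] op 0.422 q [ 0.42  1.07 -0.82  1.75  1.05  0.83  0.59]
[1.0, -0.3, 3.0, 22.4, -0.005, 0.001, 0.0],
total mm [-0.3  3.  22.4] turn [-0.005  0.001  0.   ] cur yaw 86.9
```

play_rows(increments=[[0, 0, 1.5, 3, -0.003, 0, 0], [0, 0, 1.5, 5, -0.002, 0, 0], [0, 0, 0, 5, 0, 0, 0], [0, 0, 0, 5, 0, 0, 0], [0, 0, 0, 3, 0, 0, 0], [0, 0, 0, 1, 0, 0, 0], [0, 0, 0, 0, 0, 0, 0], [0, 0, 0, 0, 0, 0, 0]])

```text
clock: 32.0
tool_pos: [0.6004, -0.0361, -0.0088]
eef_rot: [0.726, 0.687, 0.0, 0.002]
contact_force: [0.9, 0.2, -1.3]
opening: 0.42
```

Run:
```python
from h import *
st();b=tray(T,[.04,0,0])[0];plan([b[0],b[1],-.012],T[2]+np.pi/2,1)
```

```text
t 32.0 pos [600.4 -36.1  -8.8] yaw 86.8 zax [ 0.003 -0.003 -1.   ] F [ 0.9  0.2 -1.3] op 0.42 q [ 0.41  1.1  -0.79  1.75  1.09  0.8   0.57]
[1.0, 0.2, -1.2, 3.2, 0.003, 0.003, -0.0],
total mm [ 0.2 -1.2  3.2] turn [ 0.003  0.003 -0.   ] cur yaw 86.8
```

play_rows(increments=[[0, 0, -1, 2, 0.002, 0.002, 0], [0, 0, 0, 2, 0, 0, 0], [0, 0, 0, 0, 0, 0, 0], [0.55, 0, 0, 0, 0, 0, 0], [0.55, 0, 0, 0, 0, 0, 0], [0.55, 0, 0, -8, 0, 0, 0], [0.55, 0, 0, -20, 0, 0, 0], [0.6, 0, -5, -30, 0, 0, 0]])

```text
clock: 33.0
tool_pos: [0.5944, -0.0355, 0.0498]
eef_rot: [0.726, 0.687, -0.0, 0.001]
contact_force: [-0.0, -0.3, 0.5]
opening: 0.597
```

play_rows(increments=[[0.7, 10, -15, -35, 0, 0, 0], [0.8, 30, -10, -20, 0, 0, 0], [0.9, 50, -10, 0, 0, 0, 0], [1, 50, -10, 0, 0, 0, 0], [1, 50, 0, 0, 0, 0, 0], [1, 40, 0, 0, 0, 0, 0], [1, 0, 0, 0, 0, 0, 0], [1, 0, 0, 0, 0, 0, 0]])

```text
clock: 34.0
tool_pos: [0.5653, 0.2048, 0.1199]
eef_rot: [0.727, 0.686, 0.006, 0.005]
contact_force: [0.2, -0.2, -0.4]
opening: 0.999
```

Run:
```python
from h import *
st()
im=r.snapshot("top");np.save("t17.npy",im);cv2.imwrite("pics/t17.png",im[:,:,::-1])
crop(im,250,165,150,100,5,"t17c")
plan2([.561,.298,.06],np.radians(104.7),8)
```

```text
t 34.0 pos [565.3 204.8 119.9] yaw 86.7 zax [ 0.016  0.002 -1.   ] F [ 0.2 -0.2 -0.4] op 0.999 q [ 0.05  0.91 -0.9   1.72  0.88  0.95  0.3 ]
yaw 86.7 w/row -0.039 d [ -4.  93. -60.]
[1, 12, -1, 8, 0, 0, -0.039], [1, 12, -1, 8, 0, 0, -0.039], [1, 12, 0, 8, 0, 0, -0.039], [1, 12, 0, 8, 0, 0, -0.039], [1, 12, 1, 8, 0, 0, -0.039], [1, 12, 1, 8, 0, 0, -0.039], [1, 12, 2, 8, 0, 0, -0.039], [1, 11, 2, 8, 0, 0, -0.039],
```

View pics/t17.png

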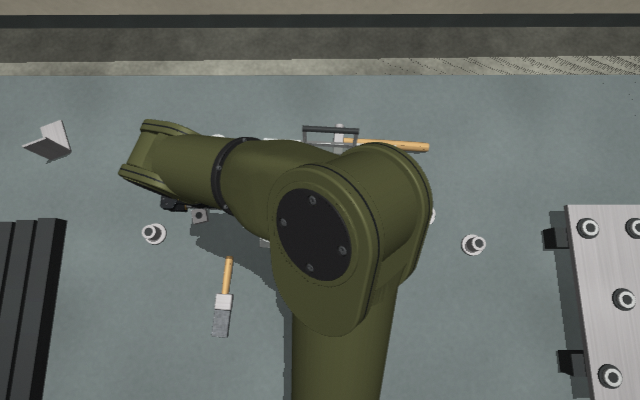

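View pics/t17c.png

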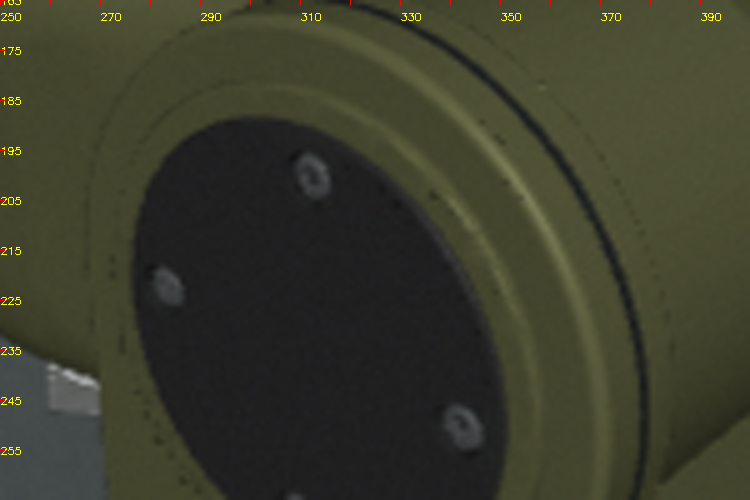

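play_rows(increments=[[0.8, 12, -1, 8, 0.005, 0, -0.045], [0.8, 14, -1, 8, 0.005, 0, -0.045], [0.8, 14, 0, 10, 0.005, 0, -0.045], [0.8, 14, 0, 10, 0, 0, -0.045], [0.8, 14, 1, 10, 0, 0, -0.045], [0.8, 12, 1, 10, 0, 0, -0.045], [0.8, 8, 1, 8, 0, 0, -0.04], [0.8, 0, 0, 0, 0, 0, 0]])

```text
clock: 35.05
tool_pos: [0.559, 0.2969, 0.0501]
eef_rot: [0.605, 0.797, -0.001, -0.001]
contact_force: [-0.2, 0.2, 0.1]
opening: 0.801
```

Run:
```python
from h import *
st()
plan([.5612,.2985,-.017],np.radians(104.7),1)
im=r.snapshot("side");crop(im,250,100,140,110,5,"s18")
```

```text
t 35.05 pos [559.  296.9  50.1] yaw 105.6 zax [-0.003  0.001 -1.   ] F [-0.2  0.2  0.1] op 0.801 q [-0.11  1.07 -0.91  1.63  0.99  0.97  0.47]
[1.0, 0.9, 2.8, 67.1, -0.003, -0.001, 0.016],
total mm [ 0.9  2.8 67.1] turn [-0.003 -0.001  0.016] cur yaw 105.6
```

View pics/s18.png

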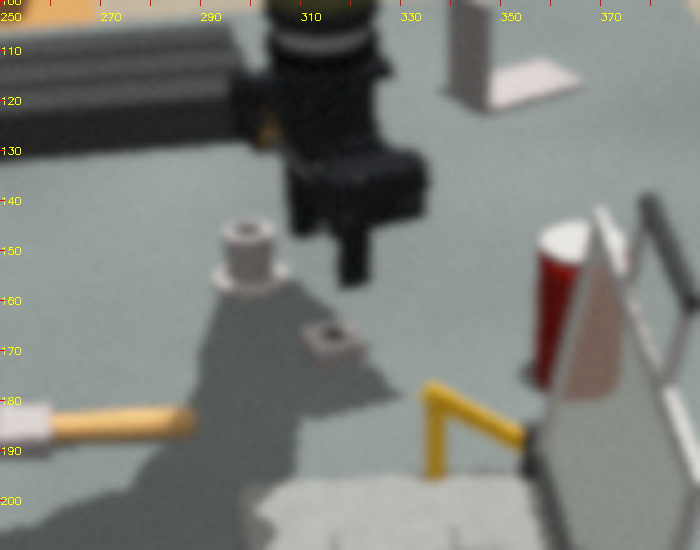

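play_rows(increments=[[0.8, 0.5, 1, 10, 0, 0, 0.008], [0.8, 0.5, 1, 12, 0, 0, 0.008], [0.8, 0, 1, 12, 0, 0, 0], [0.8, 0, 0, 12, 0, 0, 0], [0.8, 0, 0, 10, 0, 0, 0], [0.8, 0, 0, 4, 0, 0, 0], [0.8, 0, 0, 0, 0, 0, 0], [0.8, 0, 0, 0, 0, 0, 0]])

```text
clock: 36.1
tool_pos: [0.5631, 0.2963, -0.0136]
eef_rot: [0.613, 0.79, -0.001, -0.0]
contact_force: [0.1, -0.6, -0.4]
opening: 0.802
```

Run:
```python
from h import *
st()
plan([.5612,.2985,-.017],np.radians(104.7),1)
```

```text
t 36.1 pos [563.1 296.3 -13.6] yaw 104.4 zax [-0.001 -0.001 -1.   ] F [ 0.1 -0.6 -0.4] op 0.802 q [-0.13  1.15 -0.85  1.63  1.07  0.89  0.4 ]
[1.0, 2.6, -1.3, 3.4, -0.001, 0.0, -0.005],
total mm [ 2.6 -1.3  3.4] turn [-0.001  0.    -0.005] cur yaw 104.4
```

play_rows(increments=[[0.8, 2.5, -1.5, 3.5, 0, 0, -0.005], [0, 0, 0, 0, 0, 0, 0], [0, 0, 0, 0, 0, 0, 0], [0, 0, 0, 0, 0, 0, 0], [0, 0, 0, 0, 0, 0, 0], [0, 0, 0, 0, 0, 0, 0], [0, 0, 0, 0, 0, 0, 0], [0, 0, 0, 0, 0, 0, 0]])

```text
clock: 37.1
tool_pos: [0.5614, 0.2991, -0.0163]
eef_rot: [0.611, 0.792, 0.0, -0.0]
contact_force: [-1.5, -0.3, 0.6]
opening: 0.422
```

play_rows(increments=[[0, 0, 0, -5, 0, 0, 0], [0, 0, 0, -25, 0, 0, 0], [0, 0, 0, -35, 0, 0, 0], [0, 0, 0, -35, 0, 0, 0], [0, -20, 0, -10, 0, 0, 0.04], [0, -30, 0, 0, 0, 0, 0.05], [0, -30, 0, 0, 0, 0, 0.05], [0, -30, 0, 0, 0, 0, 0.05]])

```text
clock: 38.1
tool_pos: [0.5817, 0.1858, 0.1024]
eef_rot: [0.686, 0.727, 0.001, 0.001]
contact_force: [1.3, -0.4, -1.3]
opening: 0.419
```

Run:
```python
from h import *
st();b=tray(T,[.04,.075,0])[0];plan2([b[0],b[1],.08],T[2]+np.pi/2,8,0)
im=r.snapshot("side");crop(im,250,100,140,110,5,"s19")
```

```text
t 38.1 pos [581.7 185.8 102.4] yaw 93.3 zax [ 0.002 -0.    -1.   ] F [ 1.3 -0.4 -1.3] op 0.419 q [ 0.09  0.96 -0.91  1.68  0.91  0.97  0.46]
yaw 93.3 w/row 0.014 d [  22. -147.  -22.]
[0, -18, 2, 3, 0, 0, 0.014], [0, -18, 2, 3, 0, 0, 0.014], [0, -18, 2, 3, 0, 0, 0.014], [0, -18, 2, 3, 0, 0, 0.014], [0, -18, 3, 3, 0, 0, 0.014], [0, -18, 3, 3, 0, 0, 0.014], [0, -18, 3, 3, 0, 0, 0.014], [0, -18, 3, 3, 0, 0, 0.014],
```

View pics/s19.png

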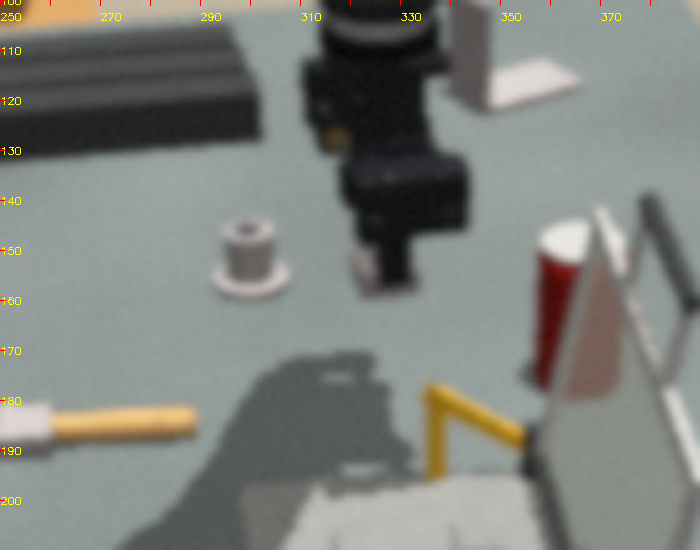

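play_rows(increments=[[0, -18, 2, 0, 0, 0, 0.015], [0, -20, 2, 0, 0, 0, 0.015], [0, -20, 3, 0, 0, 0, 0.015], [0, -20, 3, 3, 0, 0, 0.015], [0, -20, 3, 5, 0, 0, 0.015], [0, -18, 3, 5, 0, 0, 0.015], [0, -5, 1, 5, 0, 0, 0.015], [0, 0, 0, 0, 0, 0, 0]])

```text
clock: 39.15
tool_pos: [0.6007, 0.0447, 0.0822]
eef_rot: [0.731, 0.682, -0.004, 0.004]
contact_force: [-0.3, -0.3, -1.6]
opening: 0.425
```

Run:
```python
from h import *
st();b=tray(T,[.04,.075,0])[0];plan([b[0],b[1],-.012],T[2]+np.pi/2,1,0)
```

```text
t 39.15 pos [600.7  44.7  82.2] yaw 86.1 zax [-0.001 -0.011 -1.   ] F [-0.3 -0.3 -1.6] op 0.425 q [ 0.3   0.97 -0.88  1.72  0.93  0.93  0.53]
[0, -4.4, 3.0, 94.3, -0.0, 0.011, -0.014],
total mm [-4.4  3.  94.3] turn [-0.     0.011 -0.014] cur yaw 86.1
```

play_rows(increments=[[0, -2, 1.5, 10, 0, 0.004, -0.005], [0, -2, 1.5, 14, 0, 0.004, -0.005], [0, 0, 0, 14, 0, 0.003, -0.004], [0, 0, 0, 13, 0, 0, 0], [0, 0, 0, 10, 0, 0, 0], [0, 0, 0, 6, 0, 0, 0], [0, 0, 0, 0, 0, 0, 0], [0, 0, 0, 0, 0, 0, 0]])

```text
clock: 40.15
tool_pos: [0.6031, 0.0437, 0.0102]
eef_rot: [0.724, 0.69, 0.001, -0.001]
contact_force: [0.8, -0.4, -1.6]
opening: 0.422
```

Run:
```python
from h import *
st();b=tray(T,[.04,.075,0])[0];plan([b[0],b[1],-.012],T[2]+np.pi/2,1,0)
```

```text
t 40.15 pos [603.1  43.7  10.2] yaw 87.2 zax [-0.001  0.003 -1.   ] F [ 0.8 -0.4 -1.6] op 0.422 q [ 0.28  1.07 -0.81  1.73  1.04  0.83  0.48]
[0, -4.7, 0.4, 22.2, -0.001, -0.003, 0.005],
total mm [-4.7  0.4 22.2] turn [-0.001 -0.003  0.005] cur yaw 87.2
```

play_rows(increments=[[0, -2.5, 0.5, 2, 0, 0, 0.003], [0, -2, 0, 5, 0, 0, 0.002], [0, -0.5, 0, 5, 0, 0, 0], [0, 0, 0, 5, 0, 0, 0], [0, 0, 0, 3, 0, 0, 0], [0, 0, 0, 1, 0, 0, 0], [0, 0, 0, 0, 0, 0, 0], [0, 0, 0, 0, 0, 0, 0]])

```text
clock: 41.15
tool_pos: [0.6043, 0.0384, -0.0103]
eef_rot: [0.726, 0.687, 0.002, -0.0]
contact_force: [0.2, -0.2, -0.3]
opening: 0.423
```

Run:
```python
from h import *
st();b=tray(T,[.04,.075,0])[0];plan([b[0],b[1],-.012],T[2]+np.pi/2,1,0)
```

```text
t 41.15 pos [604.3  38.4 -10.3] yaw 86.9 zax [ 0.002  0.003 -1.   ] F [ 0.2 -0.2 -0.3] op 0.423 q [ 0.28  1.1  -0.79  1.73  1.08  0.8   0.46]
[0, 0.6, -1.1, 1.7, 0.002, -0.003, -0.0],
total mm [ 0.6 -1.1  1.7] turn [ 0.002 -0.003 -0.   ] cur yaw 86.9
```

play_rows(increments=[[0, 0.5, -1, 1, 0, 0, 0], [0, 0, 0, 1, 0, 0, 0], [0.55, 0, 0, 0, 0, 0, 0], [0.55, 0, 0, 0, 0, 0, 0], [0.55, 0, 0, -8, 0, 0, 0], [0.55, 0, 0, -20, 0, 0, 0], [0.6, 0, 0, -35, 0, 0, 0], [0.7, 0, -10, -45, 0, 0, 0]])

```text
clock: 42.15
tool_pos: [0.5929, 0.039, 0.1003]
eef_rot: [0.726, 0.687, 0.001, -0.0]
contact_force: [0.5, -0.3, 0.0]
opening: 0.689
```

play_rows(increments=[[0.8, 30, -15, -10, 0, 0, 0], [1, 50, -15, 0, 0, 0, 0], [1, 50, -15, 0, 0, 0, 0], [1, 50, -10, 0, 0, 0, 0], [1, 50, -5, 0, 0, 0, 0], [1, 40, 0, 0, 0, 0, 0], [1, 0, 0, 0, 0, 0, 0], [1, 0, 0, 0, 0, 0, 0]])

```text
clock: 43.15
tool_pos: [0.5501, 0.3221, 0.1266]
eef_rot: [0.727, 0.687, 0.009, 0.002]
contact_force: [0.2, -0.1, 0.2]
opening: 0.999
```

Run:
```python
from h import *
st();plan([.5138,.415,.06],T[2]+np.pi/2,1,0)
im=r.snapshot("top");np.save("t20.npy",im);cv2.imwrite("pics/t20.png",im[:,:,::-1])
im=r.snapshot("side");cv2.imwrite("pics/s20.png",im[:,:,::-1])
```

```text
t 43.15 pos [550.1 322.1 126.6] yaw 86.7 zax [ 0.015  0.009 -1.   ] F [ 0.2 -0.1  0.2] op 0.999 q [-0.15  0.94 -0.89  1.6   0.85  1.01  0.2 ]
[0, 90.1, -42.5, 66.9, 0.015, -0.009, -0.002],
total mm [ 90.1 -42.5  66.9] turn [ 0.015 -0.009 -0.002] cur yaw 86.7
```

View pics/t20.png

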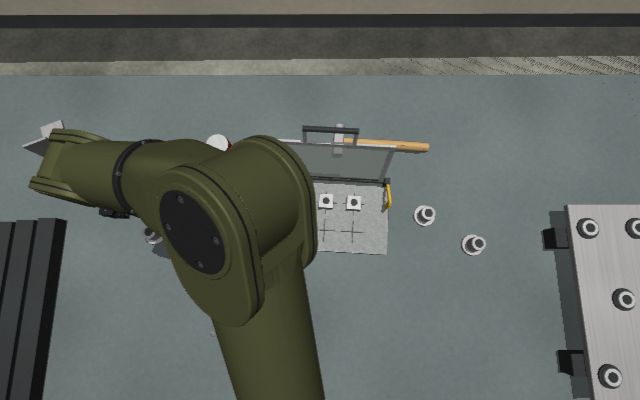

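View pics/s20.png

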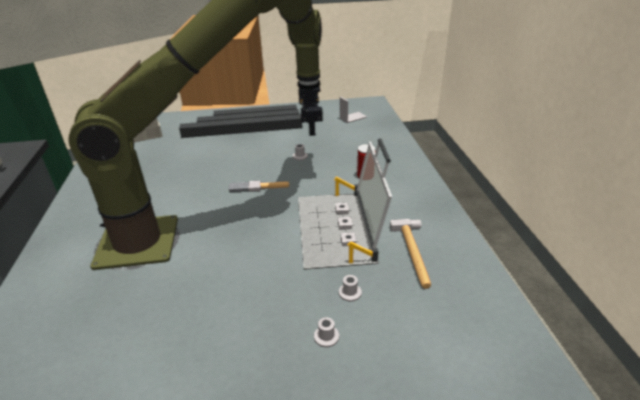

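Run:
```python
from h import *
im=cv2.imread("pics/s20.png")[:,:,::-1];crop(im,280,130,110,130,5,"s20c")
im=np.load("t20.npy");crop(im,300,165,100,100,6,"t20c")
for n in("side","top"): print(n,proj(n,[[.5138,.415,.046],[.5138,.415,.008],[.5638,-.2979,.046],[.4861,-.4193,.046]]).round(1).tolist(),"pads",proj(n,tray(T,[[.04,y,.024] for y in(.075,0,-.075)])).round(1).tolist())
```

```text
side [[298.9, 146.0], [299.4, 155.0], [350.1, 280.2], [326.1, 323.9]] pads [[341.0, 206.4], [344.2, 221.1], [347.8, 237.3]]
top [[148.2, 231.4], [154.7, 233.3], [428.4, 212.4], [478.7, 243.0]] pads [[297.2, 199.0], [325.6, 200.6], [354.1, 202.1]]
```

View pics/s20c.png

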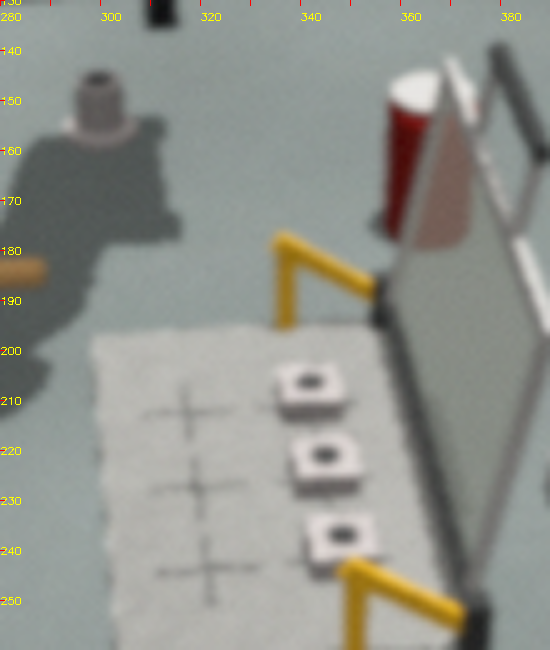

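View pics/t20c.png

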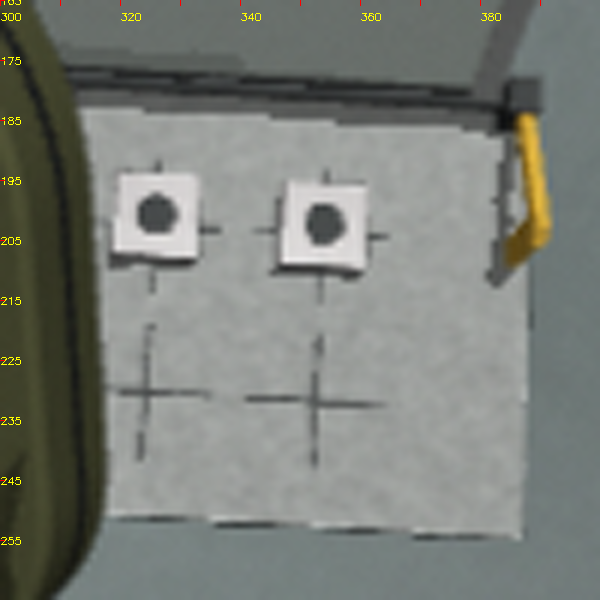

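play_rows(increments=[[1, 12, -6, 0, 0.003, -0.002, 0], [1, 15, -8, 4, 0.003, -0.002, 0], [1, 15, -8, 8, 0.003, -0.002, 0], [1, 15, -8, 10, 0.003, -0.002, 0], [1, 15, -7, 12, 0.003, -0.001, 0], [1, 8, -3, 12, 0, 0, 0], [1, 0, 0, 10, 0, 0, 0], [1, 0, 0, 0, 0, 0, 0]])

```text
clock: 44.25
tool_pos: [0.512, 0.4074, 0.0648]
eef_rot: [0.728, 0.686, -0.002, -0.0]
contact_force: [-0.8, -0.1, 1.2]
opening: 0.998
```

Run:
```python
from h import *
st();plan([.5138,.4149,-.0125],T[2]+np.pi/2,1,0)
im=r.snapshot("side");crop(im,260,70,120,110,5,"s21")
```

```text
t 44.25 pos [512.  407.4  64.8] yaw 86.6 zax [-0.003 -0.003 -1.   ] F [-0.8 -0.1  1.2] op 0.998 q [-0.33  1.04 -0.84  1.55  0.89  0.97  0.06]
[0, 7.8, 1.6, 77.3, -0.003, 0.003, -0.004],
total mm [ 7.8  1.6 77.3] turn [-0.003  0.003 -0.004] cur yaw 86.6
```

View pics/s21.png

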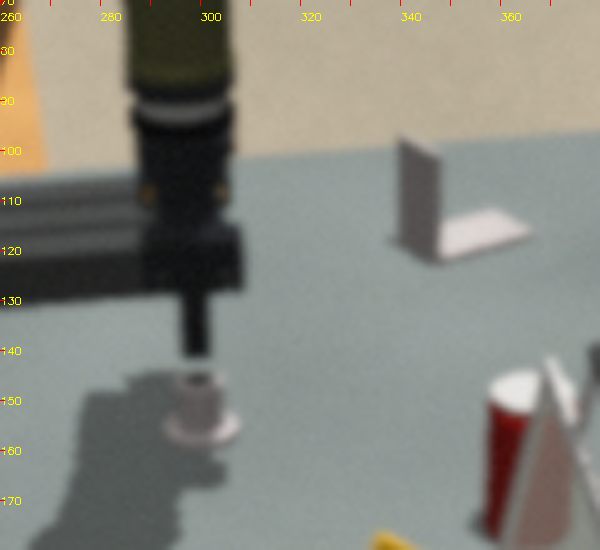

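play_rows(increments=[[1, 4, 1, 8, 0, 0, 0], [1, 3, 0.5, 13, 0, 0, 0], [1, 0, 0, 13, 0, 0, 0], [1, 0, 0, 13, 0, 0, 0], [1, 0, 0, 10, 0, 0, 0], [1, 0, 0, 8, 0, 0, 0], [1, 0, 0, 0, 0, 0, 0], [1, 0, 0, 0, 0, 0, 0]])

```text
clock: 45.3
tool_pos: [0.5155, 0.4136, -0.004]
eef_rot: [0.728, 0.685, -0.002, 0.0]
contact_force: [0.7, -0.3, -0.9]
opening: 1.001
```

Run:
```python
from h import *
st();plan([.5138,.4149,-.0125],T[2]+np.pi/2,1,0)
```

```text
t 45.3 pos [515.5 413.6  -4. ] yaw 86.5 zax [-0.002 -0.002 -1.   ] F [ 0.7 -0.3 -0.9] op 1.001 q [-0.36  1.13 -0.78  1.55  0.97  0.89  0.01]
[0, 1.2, -1.7, 8.5, -0.002, 0.002, -0.007],
total mm [ 1.2 -1.7  8.5] turn [-0.002  0.002 -0.007] cur yaw 86.5
```

play_rows(increments=[[1, 1, -1, 4, 0, 0, -0.004], [1, 0, -1, 4, 0, 0, -0.003], [0, 0, 0, 0, 0, 0, 0], [0, 0, 0, 0, 0, 0, 0], [0, 0, 0, 0, 0, 0, 0], [0, 0, 0, 0, 0, 0, 0], [0, 0, 0, 0, 0, 0, 0], [0, 0, 0, 0, 0, 0, 0]], grip_force=35)

```text
clock: 46.3
tool_pos: [0.514, 0.4155, -0.0112]
eef_rot: [0.726, 0.688, -0.0, 0.0]
contact_force: [-1.1, 0.2, -0.2]
opening: 0.398
```

play_rows(increments=[[0, 0, 0, 0, 0, 0, 0], [0, 0, 0, 0, 0, 0, 0], [0, 0, 0, -5, 0, 0, 0], [0, 0, 0, -20, 0, 0, 0], [0, 0, 0, -35, 0, 0, 0], [0, 0, 0, -40, 0, 0, 0], [0, -30, -5, -10, 0, 0, 0], [0, -40, -5, 0, 0, 0, 0]])

```text
clock: 47.3
tool_pos: [0.499, 0.3495, 0.1075]
eef_rot: [0.724, 0.689, 0.002, -0.001]
contact_force: [0.0, -1.4, -2.2]
opening: 0.398
```

Run:
```python
from h import *
st();b=tray(T,[-.035,.075,0])[0];plan2([b[0],b[1],.09],T[2]+np.pi/2,8,0)
im=r.snapshot("side");crop(im,260,70,120,110,5,"s22")
```

```text
t 47.3 pos [499.  349.5 107.5] yaw 87.1 zax [ 0.001  0.005 -1.   ] F [ 0.  -1.4 -2.2] op 0.398 q [-0.23  0.94 -0.88  1.69  0.87  0.95  0.08]
yaw 87.1 w/row 0.001 d [  29. -306.  -17.]
[0, -38, 6, 2, 0, 0, 0.001], [0, -38, 6, 2, 0, 0, 0.001], [0, -38, 6, 2, 0, 0, 0.001], [0, -38, 6, 2, 0, 0, 0.001], [0, -38, 6, 2, 0, 0, 0.001], [0, -38, 6, 2, 0, 0, 0.001], [0, -38, 6, 2, 0, 0, 0.001], [0, -38, 6, 2, 0, 0, 0.001],
```

View pics/s22.png

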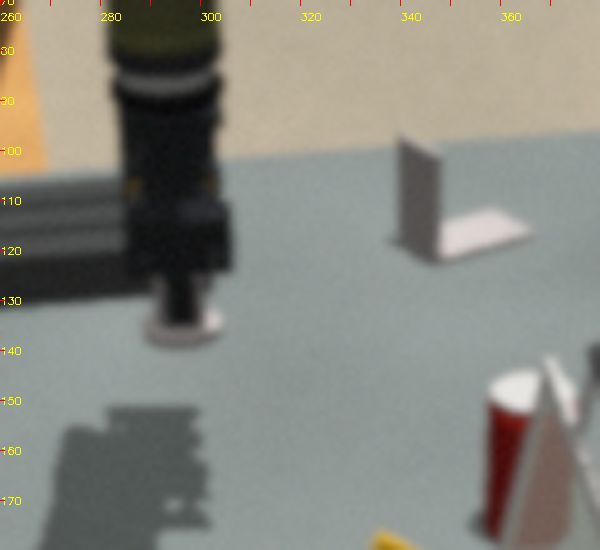

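play_rows(increments=[[0, -35, 5, 1, 0, 0, 0], [0, -40, 6, 1, 0, 0, 0], [0, -40, 6, 1, 0, 0, 0], [0, -40, 6, 2, 0, 0, 0], [0, -40, 6, 2, 0, 0, 0], [0, -40, 6, 2, 0, 0, 0], [0, -30, 5, 2, 0, 0, 0], [0, 0, 0, 0, 0, 0, 0]])

```text
clock: 48.35
tool_pos: [0.5279, 0.0661, 0.1056]
eef_rot: [0.726, 0.688, 0.002, 0.005]
contact_force: [-0.2, 0.3, -2.1]
opening: 0.396
```

Run:
```python
from h import *
st();b=tray(T,[-.035,.075,0])[0];plan([b[0],b[1],-.006],T[2]+np.pi/2,1,0)
```

```text
t 48.35 pos [527.9  66.1 105.6] yaw 86.9 zax [ 0.01  -0.005 -1.   ] F [-0.2  0.3 -2.1] op 0.396 q [ 0.29  0.87 -0.88  1.93  0.95  0.82  0.38]
[0, -22.4, 0.6, 111.7, 0.01, 0.004, 0.0],
total mm [-22.4   0.6 111.7] turn [0.01  0.004 0.   ] cur yaw 86.9
```

play_rows(increments=[[0, -6, 0.5, 8, 0.005, 0.002, 0], [0, -6, 0, 14, 0.005, 0.002, 0], [0, -5, 0, 16, 0, 0, 0], [0, -3, 0, 16, 0, 0, 0], [0, 0, 0, 16, 0, 0, 0], [0, 0, 0, 12, 0, 0, 0], [0, 0, 0, 6, 0, 0, 0], [0, 0, 0, 0, 0, 0, 0]])

```text
clock: 49.35
tool_pos: [0.5265, 0.0498, 0.0112]
eef_rot: [0.724, 0.69, 0.0, -0.002]
contact_force: [-0.7, 0.1, -3.1]
opening: 0.402
```

Run:
```python
from h import *
st();b=tray(T,[-.035,.075,0])[0];plan([b[0],b[1],-.0055],T[2]+np.pi/2,1,0)
```

```text
t 49.35 pos [526.5  49.8  11.2] yaw 87.3 zax [-0.002  0.003 -1.   ] F [-0.7  0.1 -3.1] op 0.402 q [ 0.26  1.01 -0.76  1.97  1.15  0.69  0.26]
[0, -6.6, 2.3, 16.7, -0.002, -0.003, 0.007],
total mm [-6.6  2.3 16.7] turn [-0.002 -0.003  0.007] cur yaw 87.3
```

play_rows(increments=[[0, -3, 1, 2, 0, 0, 0.003], [0, -3, 1, 4, 0, 0, 0.003], [0, -1, 0, 4, 0, 0, 0], [0, 0, 0, 3, 0, 0, 0], [0, 0, 0, 1.5, 0, 0, 0], [0, 0, 0, 0, 0, 0, 0], [0, 0, 0, 0, 0, 0, 0], [0, 0, 0, 0, 0, 0, 0]])

```text
clock: 50.35
tool_pos: [0.5294, 0.0426, -0.003]
eef_rot: [0.726, 0.688, 0.001, -0.001]
contact_force: [-0.1, -0.6, -1.9]
opening: 0.401
```

Run:
```python
from h import *
st();b=tray(T,[-.035,.075,0])[0];plan([b[0],b[1],-.0055],T[2]+np.pi/2,1,0)
```

```text
t 50.35 pos [529.4  42.6  -3. ] yaw 86.9 zax [ 0.001  0.004 -1.   ] F [-0.1 -0.6 -1.9] op 0.401 q [ 0.26  1.03 -0.74  1.96  1.18  0.67  0.25]
[0, 0.5, -1.0, 2.5, 0.0, -0.004, 0.001],
total mm [ 0.5 -1.   2.5] turn [ 0.    -0.004  0.001] cur yaw 86.9
```

play_rows(increments=[[0, 0.5, -1, 1.5, 0, -0.002, 0], [0, 0, 0, 1, 0, 0, 0], [0.58, 0, 0, 0, 0, 0, 0], [0.58, 0, 0, 0, 0, 0, 0], [0.58, 0, 0, -8, 0, 0, 0], [0.58, 0, 0, -25, 0, 0, 0], [0.58, 0, 0, -40, 0, 0, 0], [0.7, 0, 0, -45, 0, 0, 0]])

```text
clock: 51.35
tool_pos: [0.5269, 0.0432, 0.1149]
eef_rot: [0.725, 0.688, -0.001, -0.002]
contact_force: [0.7, 0.4, -0.1]
opening: 0.67
```

play_rows(increments=[[0.8, -30, 0, -15, 0, 0, 0], [1, -50, 4, 0, 0, 0, 0], [1, -50, 4, 0, 0, 0, 0], [1, -50, 4, 0, 0, 0, 0], [1, -50, 4, 0, 0, 0, 0], [1, -50, 4, 0, 0, 0, 0], [1, 0, 0, 0, 0, 0, 0], [1, 0, 0, 0, 0, 0, 0]])

```text
clock: 52.35
tool_pos: [0.5368, -0.2431, 0.1385]
eef_rot: [0.724, 0.69, 0.005, 0.002]
contact_force: [-0.4, -0.2, 0.4]
opening: 1.001
```

Run:
```python
from h import *
st();plan([.5638,-.2979,.06],T[2]+np.pi/2,1,0)
im=r.snapshot("side");cv2.imwrite("pics/s23.png",im[:,:,::-1]);crop(im,280,150,120,150,4,"s23c")
im=r.snapshot("top");cv2.imwrite("pics/t23.png",im[:,:,::-1]);np.save("t23.npy",im)
```

```text
t 52.35 pos [ 536.8 -243.1  138.5] yaw 87.2 zax [ 0.01   0.005 -1.   ] F [-0.4 -0.2  0.4] op 1.001 q [ 0.86  0.9  -0.96  1.73  0.87  0.99  1.09]
[0, -53.9, 28.8, 78.5, 0.01, -0.005, 0.006],
total mm [-53.9  28.8  78.5] turn [ 0.01  -0.005  0.006] cur yaw 87.2
```

View pics/s23.png

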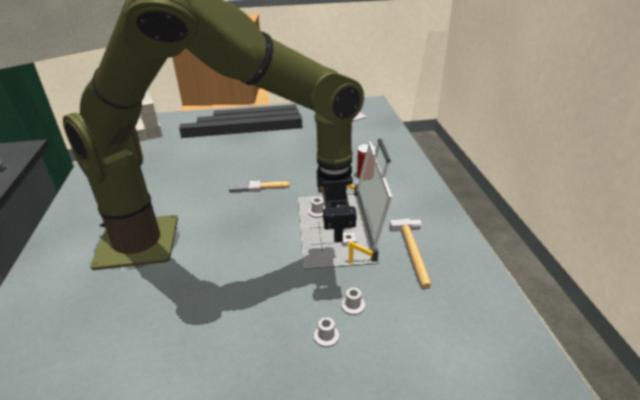

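View pics/t23.png

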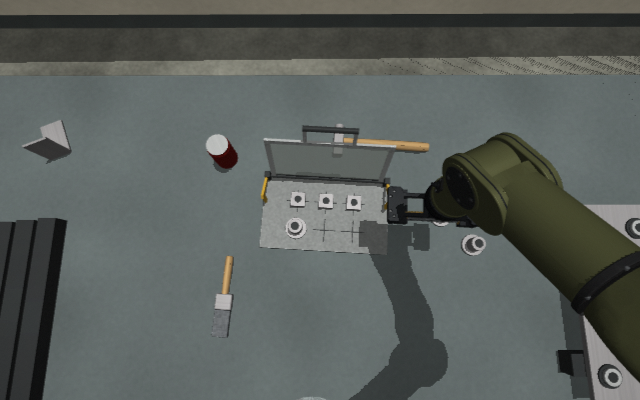

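Run:
```python
from h import *
im=cv2.imread("pics/s23.png")[:,:,::-1];crop(im,305,275,75,75,8,"s23d")
im=np.load("t23.npy");crop(im,255,170,135,90,5,"t23c");crop(im,405,190,90,75,8,"t23d")
print(proj("top",tray(T,[[.04,.075,.024],[.04,0,.024],[.04,-.075,.024],[-.035,.075,.052]])).round(2))
```

```text
[[297.23 199.01]
 [325.61 200.56]
 [354.05 202.12]
 [294.61 225.59]]
```

View pics/s23d.png

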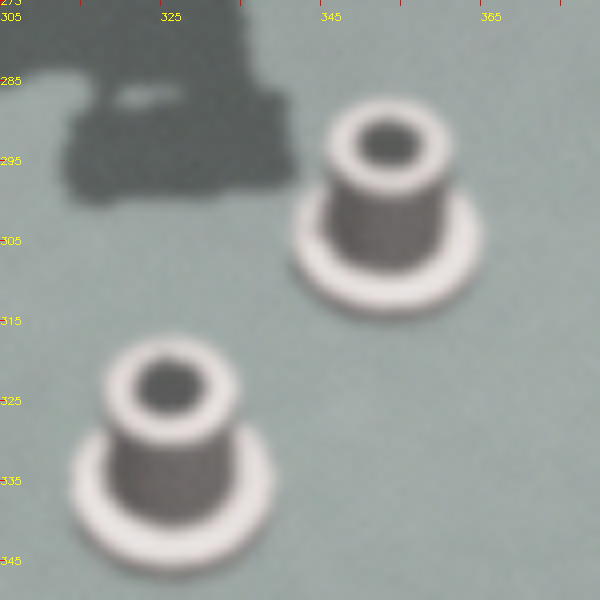

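View pics/t23c.png

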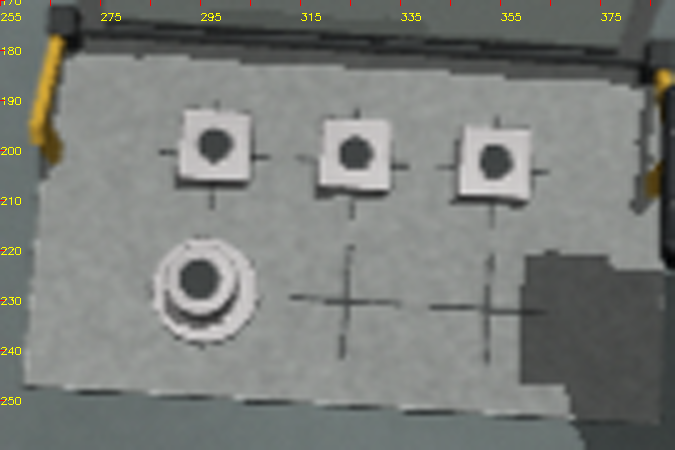

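View pics/t23d.png

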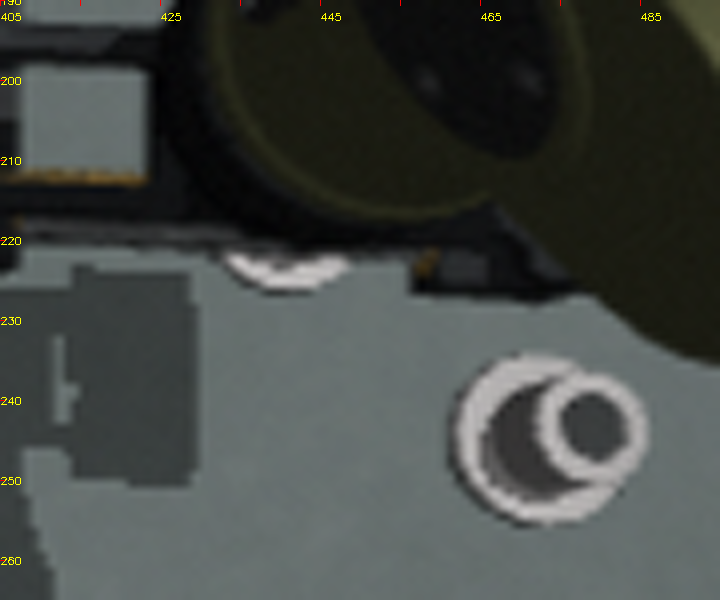

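Run:
```python
from h import *
b=back("side",[[353.4,293.2]],.046);print(b, back("side",[[353.19,292.4]],.046))
print(proj("top",b-[0,0,.038]))
plan([b[0,0],b[0,1],.07],T[2]+np.pi/2,1,1)
```

```text
[[ 0.56295868 -0.34078932  0.046     ]] [[ 0.56298902 -0.33822266  0.046     ]]
[[440.40840969 215.33195735]]
[1, -96.6, 30.2, 68.2, 0.009, -0.004, 0.007],
total mm [-96.6  30.2  68.2] turn [ 0.009 -0.004  0.007] cur yaw 87.3
```

play_rows(increments=[[1, -13, 5, 0, 0.003, -0.001, 0.002], [1, -15, 5, 4, 0.003, -0.001, 0.002], [1, -16, 5, 8, 0.003, -0.001, 0.002], [1, -16, 5, 10, 0, -0.001, 0.001], [1, -15, 5, 12, 0, 0, 0], [1, -10, 2, 12, 0, 0, 0], [1, 0, 0, 10, 0, 0, 0], [1, 0, 0, 0, 0, 0, 0]])

```text
clock: 53.45
tool_pos: [0.5608, -0.3335, 0.0767]
eef_rot: [0.725, 0.688, -0.001, -0.001]
contact_force: [0.0, 0.1, -0.2]
opening: 1.001
```

Run:
```python
from h import *
st();plan([.563,-.3405,-.0115],T[2]+np.pi/2,1,1)
im=r.snapshot("side");crop(im,305,235,90,90,7,"s24")
```

```text
t 53.45 pos [ 560.8 -333.5   76.7] yaw 87.0 zax [-0.002  0.001 -1.   ] F [ 0.   0.1 -0.2] op 1.001 q [ 0.91  1.04 -0.91  1.56  0.92  1.02  1.24]
[1, -6.9, 2.8, 88.2, -0.003, -0.001, 0.002],
total mm [-6.9  2.8 88.2] turn [-0.003 -0.001  0.002] cur yaw 87.0
```

View pics/s24.png

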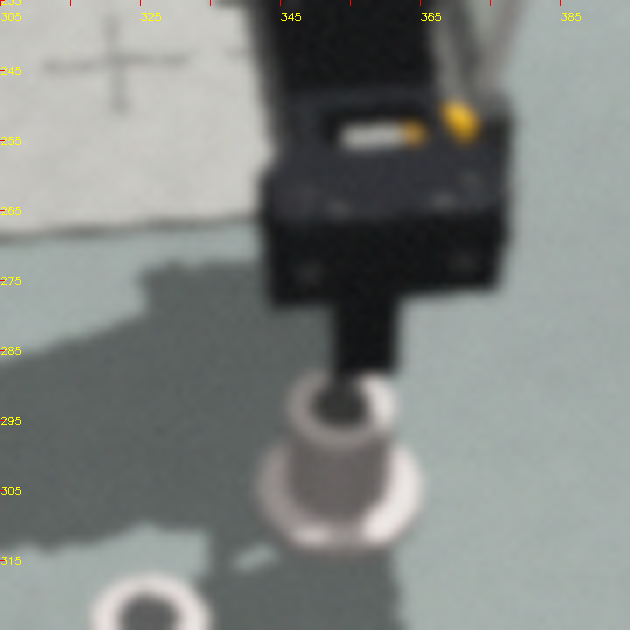

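play_rows(increments=[[1, -4, 1.5, 8, 0, 0, 0], [1, -3, 1, 14, 0, 0, 0], [1, 0, 0, 14, 0, 0, 0], [1, 0, 0, 14, 0, 0, 0], [1, 0, 0, 12, 0, 0, 0], [1, 0, 0, 10, 0, 0, 0], [1, 0, 0, 4, 0, 0, 0], [1, 0, 0, 0, 0, 0, 0]])

```text
clock: 54.5
tool_pos: [0.5638, -0.3397, -0.0037]
eef_rot: [0.725, 0.689, -0.0, -0.001]
contact_force: [-0.8, -0.6, -0.4]
opening: 1.0
```

Run:
```python
from h import *
st();plan([.563,-.3405,-.0115],T[2]+np.pi/2,1,1)
```

```text
t 54.5 pos [ 563.8 -339.7   -3.7] yaw 87.1 zax [-0.001  0.001 -1.   ] F [-0.8 -0.6 -0.4] op 1.0 q [ 0.88  1.15 -0.84  1.56  1.02  0.93  1.2 ]
[1, -0.8, -0.7, 7.8, -0.001, -0.001, 0.005],
total mm [-0.8 -0.7  7.8] turn [-0.001 -0.001  0.005] cur yaw 87.1
```

play_rows(increments=[[1, -1, -0.5, 4, 0, 0, 0.003], [1, 0, 0, 4, 0, 0, 0], [0, 0, 0, 0, 0, 0, 0], [0, 0, 0, 0, 0, 0, 0], [0, 0, 0, 0, 0, 0, 0], [0, 0, 0, 0, 0, 0, 0], [0, 0, 0, 0, 0, 0, 0], [0, 0, 0, 0, 0, 0, 0]])

```text
clock: 55.5
tool_pos: [0.5642, -0.341, -0.0107]
eef_rot: [0.726, 0.688, 0.0, 0.0]
contact_force: [1.0, -0.0, -0.8]
opening: 0.4
```

play_rows(increments=[[0, 0, 0, 0, 0, 0, 0], [0, 0, 0, 0, 0, 0, 0], [0, 0, 0, -5, 0, 0, 0], [0, 0, 0, -20, 0, 0, 0], [0, 0, 0, -35, 0, 0, 0], [0, 0, 0, -40, 0, 0, 0], [0, 20, -10, -20, 0, 0, 0], [0, 30, -10, -5, 0, 0, 0]])

```text
clock: 56.5
tool_pos: [0.5462, -0.2913, 0.1217]
eef_rot: [0.727, 0.686, 0.0, 0.001]
contact_force: [0.1, -0.1, -1.8]
opening: 0.399
```

Run:
```python
from h import *
st();b=tray(T,[-.035,0,0])[0];plan2([b[0],b[1],.1],T[2]+np.pi/2,8,0)
im=r.snapshot("side");crop(im,305,205,90,90,6,"s25")
```

```text
t 56.5 pos [ 546.2 -291.3  121.7] yaw 86.7 zax [ 0.002 -0.001 -1.   ] F [ 0.1 -0.1 -1.8] op 0.399 q [ 0.89  0.95 -0.94  1.64  0.88  1.02  1.17]
yaw 86.7 w/row -0.0 d [-22. 260. -22.]
[0, 32, -5, 3, 0, 0, -0.0], [0, 32, -5, 3, 0, 0, -0.0], [0, 32, -5, 3, 0, 0, -0.0], [0, 32, -5, 3, 0, 0, -0.0], [0, 32, -5, 3, 0, 0, -0.0], [0, 32, -5, 3, 0, 0, -0.0], [0, 32, -5, 3, 0, 0, -0.0], [0, 32, -5, 3, 0, 0, -0.0],
```

View pics/s25.png

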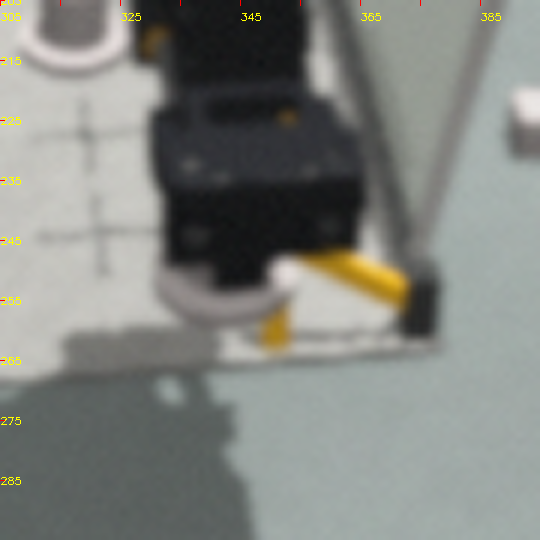

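play_rows(increments=[[0, 30, -5, 0, 0, 0, 0], [0, 34, -5, 2, 0, 0, 0], [0, 34, -5, 3, 0, 0, 0], [0, 34, -5, 4, 0, 0, 0], [0, 34, -5, 4, 0, 0, 0], [0, 34, -3, 4, 0, 0, 0], [0, 30, 0, 4, 0, 0, 0], [0, 0, 0, 0, 0, 0, 0]])

```text
clock: 57.55
tool_pos: [0.5311, -0.0455, 0.1115]
eef_rot: [0.723, 0.69, 0.004, 0.004]
contact_force: [-0.5, -1.0, -2.6]
opening: 0.399
```

Run:
```python
from h import *
st();b=tray(T,[-.035,0,0])[0];plan([b[0],b[1],-.0045],T[2]+np.pi/2,1,0)
```

```text
t 57.55 pos [531.1 -45.5 111.5] yaw 87.3 zax [ 0.012 -0.    -1.   ] F [-0.5 -1.  -2.6] op 0.399 q [ 0.51  0.86 -0.9   1.92  0.94  0.84  0.61]
[0, 13.4, -8.7, 115.9, 0.012, -0.0, 0.008],
total mm [ 13.4  -8.7 115.9] turn [ 0.012 -0.     0.008] cur yaw 87.3
```

play_rows(increments=[[0, 4, -2, 8, 0.004, 0, 0.003], [0, 4, -2, 14, 0.004, 0, 0.003], [0, 3, -2, 16, 0.004, 0, 0.002], [0, 1, 0, 16, 0, 0, 0], [0, 0, 0, 16, 0, 0, 0], [0, 0, 0, 14, 0, 0, 0], [0, 0, 0, 8, 0, 0, 0], [0, 0, 0, 0, 0, 0, 0]])

```text
clock: 58.55
tool_pos: [0.5239, -0.0378, 0.0116]
eef_rot: [0.729, 0.685, -0.003, -0.001]
contact_force: [-0.5, 0.9, -2.3]
opening: 0.394
```

Run:
```python
from h import *
st();b=tray(T,[-.035,0,0])[0];plan([b[0],b[1],-.0045],T[2]+np.pi/2,1,0)
```

```text
t 58.55 pos [523.9 -37.8  11.6] yaw 86.5 zax [-0.005 -0.003 -1.   ] F [-0.5  0.9 -2.3] op 0.394 q [ 0.42  1.   -0.76  1.97  1.15  0.69  0.4 ]
[0, 6.1, 0.2, 16.1, -0.005, 0.004, -0.007],
total mm [ 6.1  0.2 16.1] turn [-0.005  0.004 -0.007] cur yaw 86.5
```

play_rows(increments=[[0, 3, 0.5, 2, -0.002, 0.002, -0.003], [0, 2.5, 0.5, 4, -0.002, 0.002, -0.003], [0, 0, 0, 4, 0, 0, 0], [0, 0, 0, 3, 0, 0, 0], [0, 0, 0, 1.5, 0, 0, 0], [0, 0, 0, 0, 0, 0, 0], [0, 0, 0, 0, 0, 0, 0], [0, 0, 0, 0, 0, 0, 0]])

```text
clock: 59.55
tool_pos: [0.5266, -0.0317, -0.0026]
eef_rot: [0.727, 0.687, 0.001, 0.0]
contact_force: [-0.2, 0.9, -3.3]
opening: 0.399
```

Run:
```python
from h import *
st();b=tray(T,[-.035,0,0])[0];plan([b[0],b[1],-.0047],T[2]+np.pi/2,1,0)
```

```text
t 59.55 pos [526.6 -31.7  -2.6] yaw 86.8 zax [ 0.002  0.001 -1.   ] F [-0.2  0.9 -3.3] op 0.399 q [ 0.4   1.03 -0.74  1.98  1.2   0.67  0.37]
[0, -0.1, -2.2, 2.1, 0.002, -0.001, -0.001],
total mm [-0.1 -2.2  2.1] turn [ 0.002 -0.001 -0.001] cur yaw 86.8
```

play_rows(increments=[[0, 0, -1.2, 1.5, 0, 0, 0], [0, 0, 0, 1, 0, 0, 0], [0.56, 0, 0, 0, 0, 0, 0], [0.56, 0, 0, 0, 0, 0, 0], [0.56, 0, 0, -8, 0, 0, 0], [0.56, 0, 0, -25, 0, 0, 0], [0.56, 0, 0, -40, 0, 0, 0], [0.7, 0, 0, -45, 0, 0, 0]])

```text
clock: 60.55
tool_pos: [0.5237, -0.0313, 0.1155]
eef_rot: [0.726, 0.688, -0.0, -0.001]
contact_force: [-0.1, -0.9, -0.4]
opening: 0.647
```

play_rows(increments=[[0.8, -30, -5, -15, 0, 0, 0], [1, -50, -10, 0, 0, 0, 0], [1, -50, -10, 0, 0, 0, 0], [1, -50, -5, 0, 0, 0, 0], [1, -50, 0, 0, 0, 0, 0], [1, -50, 0, 0, 0, 0, 0], [1, 0, 0, 0, 0, 0, 0], [1, 0, 0, 0, 0, 0, 0]])

```text
clock: 61.55
tool_pos: [0.4823, -0.3151, 0.1388]
eef_rot: [0.725, 0.689, 0.006, 0.003]
contact_force: [-0.4, 0.0, -0.2]
opening: 1.0
```

Run:
```python
from h import *
st();plan([.4861,-.4194,.07],T[2]+np.pi/2,1,0)
im=r.snapshot("side");cv2.imwrite("pics/s26.png",im[:,:,::-1]);crop(im,300,295,75,60,8,"s26c")
im=r.snapshot("top");crop(im,255,170,135,90,5,"t26c");np.save("t26.npy",im)
print(proj("top",tray(T,[[-.035,.075,.052],[-.035,0,.052]])).round(2),proj("side",[.4861,-.4194,.046]))
```

```text
t 61.55 pos [ 482.3 -315.1  138.8] yaw 87.1 zax [ 0.013  0.003 -1.   ] F [-0.4  0.  -0.2] op 1.0 q [ 1.02  0.88 -0.97  1.77  0.88  0.97  1.21]
[0, -104.2, 8.1, 68.6, 0.013, -0.004, 0.005],
total mm [-104.2    8.1   68.6] turn [ 0.013 -0.004  0.005] cur yaw 87.1
[[294.61 225.59]
 [324.29 227.25]] [[326.10631168 323.89354232]]
```

View pics/s26c.png

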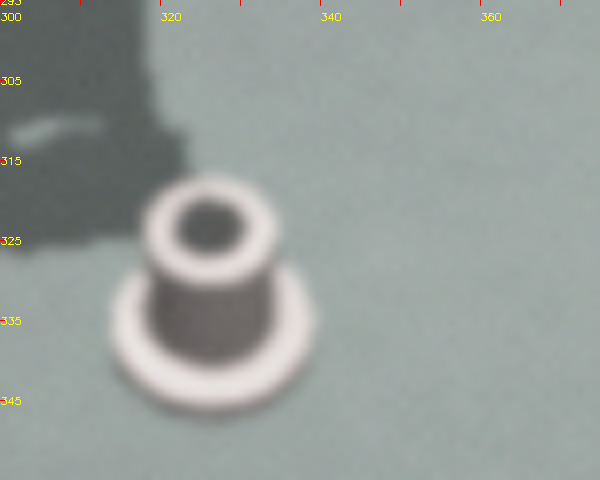

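View pics/t26c.png

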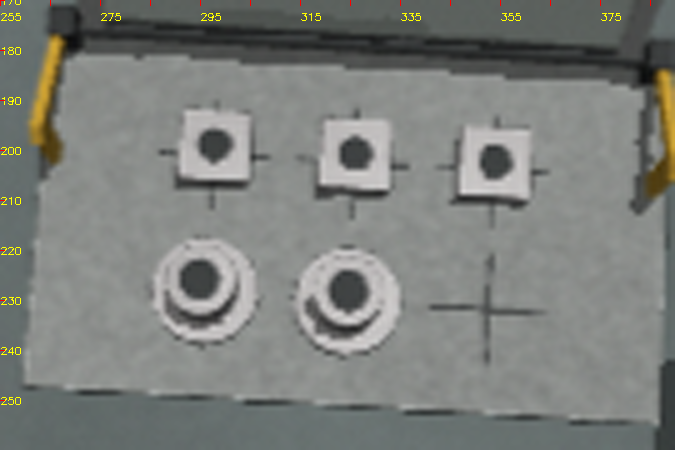

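play_rows(increments=[[1, -14, 1, 0, 0.004, -0.001, 0.002], [1, -17, 1, 4, 0.004, -0.001, 0.002], [1, -17, 2, 8, 0.003, -0.001, 0], [1, -17, 2, 10, 0, 0, 0], [1, -17, 1, 12, 0, 0, 0], [1, -10, 0, 12, 0, 0, 0], [1, 0, 0, 10, 0, 0, 0], [1, 0, 0, 0, 0, 0, 0]])

```text
clock: 62.65
tool_pos: [0.4845, -0.4121, 0.077]
eef_rot: [0.725, 0.689, -0.0, -0.001]
contact_force: [0.2, -1.0, -0.1]
opening: 1.0
```

Run:
```python
from h import *
st();plan([.4862,-.4194,-.0115],T[2]+np.pi/2,1,1)
```

```text
t 62.65 pos [ 484.5 -412.1   77. ] yaw 87.1 zax [-0.002  0.001 -1.   ] F [ 0.2 -1.  -0.1] op 1.0 q [ 1.09  1.03 -0.91  1.61  0.94  1.    1.38]
[1, -7.3, 2.3, 88.5, -0.002, -0.001, 0.004],
total mm [-7.3  2.3 88.5] turn [-0.002 -0.001  0.004] cur yaw 87.1
```

play_rows(increments=[[1, -4, 1, 8, 0, 0, 0], [1, -3, 0.5, 14, 0, 0, 0], [1, 0, 0, 14, 0, 0, 0], [1, 0, 0, 14, 0, 0, 0], [1, 0, 0, 12, 0, 0, 0], [1, 0, 0, 10, 0, 0, 0], [1, 0, 0, 6, 0, 0, 0], [1, 0, 0, 0, 0, 0, 0]])

```text
clock: 63.65
tool_pos: [0.4864, -0.4178, -0.0061]
eef_rot: [0.724, 0.69, -0.0, -0.001]
contact_force: [0.0, 0.0, 0.0]
opening: 0.996
```

Run:
```python
from h import *
st();plan([.4862,-.4194,-.0115],T[2]+np.pi/2,1,1)
```

```text
t 63.65 pos [ 486.4 -417.8   -6.1] yaw 87.3 zax [-0.002  0.002 -1.   ] F [0. 0. 0.] op 0.996 q [ 1.06  1.14 -0.84  1.61  1.04  0.9   1.33]
[1, -1.6, -0.1, 5.4, -0.002, -0.002, 0.007],
total mm [-1.6 -0.1  5.4] turn [-0.002 -0.002  0.007] cur yaw 87.3
```

play_rows(increments=[[1, -1.5, 0, 3, 0, 0, 0.004], [1, 0, 0, 2, 0, 0, 0], [0, 0, 0, 0, 0, 0, 0], [0, 0, 0, 0, 0, 0, 0], [0, 0, 0, 0, 0, 0, 0], [0, 0, 0, 0, 0, 0, 0], [0, 0, 0, 0, 0, 0, 0], [0, 0, 0, 0, 0, 0, 0]])

```text
clock: 64.65
tool_pos: [0.4873, -0.4198, -0.01]
eef_rot: [0.725, 0.688, 0.0, 0.0]
contact_force: [0.2, 0.8, 0.1]
opening: 0.399
```

play_rows(increments=[[0, 0, 0, 0, 0, 0, 0], [0, 0, 0, 0, 0, 0, 0], [0, 0, 0, -5, 0, 0, 0], [0, 0, 0, -20, 0, 0, 0], [0, 0, 0, -35, 0, 0, 0], [0, 0, 0, -40, 0, 0, 0], [0, 20, 0, -20, 0, 0, 0], [0, 40, 0, -5, 0, 0, 0]])

```text
clock: 65.65
tool_pos: [0.4894, -0.3621, 0.1226]
eef_rot: [0.727, 0.686, -0.0, 0.001]
contact_force: [-0.1, 0.5, -2.4]
opening: 0.399
```

Run:
```python
from h import *
st();b=tray(T,[-.035,-.075,0])[0];plan2([b[0],b[1],.1],T[2]+np.pi/2,8,0)
im=r.snapshot("side");crop(im,285,225,90,110,5,"s27")
```

```text
t 65.65 pos [ 489.4 -362.1  122.6] yaw 86.7 zax [ 0.001 -0.002 -1.   ] F [-0.1  0.5 -2.4] op 0.399 q [ 1.05  0.94 -0.94  1.68  0.89  1.01  1.3 ]
yaw 86.7 w/row -0.0 d [ 31. 255. -23.]
[0, 32, 2, 3, 0, 0, -0.0], [0, 32, 2, 3, 0, 0, -0.0], [0, 32, 2, 3, 0, 0, -0.0], [0, 32, 2, 3, 0, 0, -0.0], [0, 32, 2, 3, 0, 0, -0.0], [0, 32, 2, 3, 0, 0, -0.0], [0, 32, 2, 3, 0, 0, -0.0], [0, 32, 2, 3, 0, 0, -0.0],
```

View pics/s27.png

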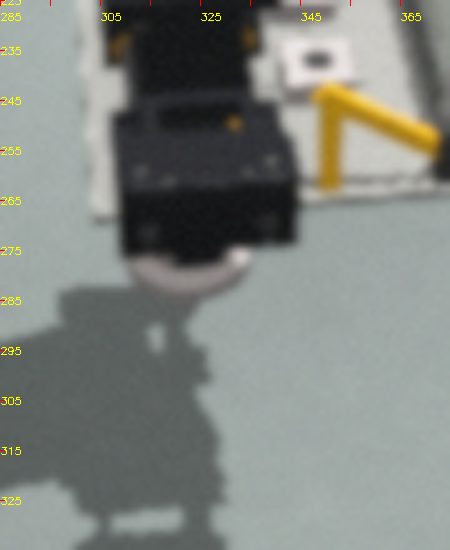

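play_rows(increments=[[0, 30, 3, 0, 0, 0, 0], [0, 33, 3, 2, 0, 0, 0], [0, 33, 3, 3, 0, 0, 0], [0, 33, 3, 4, 0, 0, 0], [0, 33, 3, 4, 0, 0, 0], [0, 33, 3, 4, 0, 0, 0], [0, 22, 2, 4, 0, 0, 0], [0, 0, 0, 0, 0, 0, 0]])

```text
clock: 66.7
tool_pos: [0.5244, -0.1291, 0.1132]
eef_rot: [0.722, 0.692, 0.004, 0.004]
contact_force: [-0.2, -0.7, -2.3]
opening: 0.401
```

Run:
```python
from h import *
st();b=tray(T,[-.035,-.075,0])[0];plan([b[0],b[1],-.004],T[2]+np.pi/2,1,0)
```

```text
t 66.7 pos [ 524.4 -129.1  113.2] yaw 87.6 zax [ 0.012 -0.    -1.   ] F [-0.2 -0.7 -2.3] op 0.401 q [ 0.67  0.87 -0.91  1.9   0.93  0.85  0.79]
[0, 22.2, -6.5, 117.2, 0.012, -0.001, 0.013],
total mm [ 22.2  -6.5 117.2] turn [ 0.012 -0.001  0.013] cur yaw 87.6
```

play_rows(increments=[[0, 6, -2, 8, 0.004, 0, 0.004], [0, 6, -2, 14, 0.004, 0, 0.003], [0, 5, -1, 16, 0.004, 0, 0.003], [0, 4, 0, 16, 0, 0, 0], [0, 0, 0, 16, 0, 0, 0], [0, 0, 0, 14, 0, 0, 0], [0, 0, 0, 9, 0, 0, 0], [0, 0, 0, 0, 0, 0, 0]])

```text
clock: 67.7
tool_pos: [0.5196, -0.1159, 0.0166]
eef_rot: [0.73, 0.684, -0.002, 0.001]
contact_force: [0.4, 0.6, -2.5]
opening: 0.398
```

Run:
```python
from h import *
st();b=tray(T,[-.035,-.075,0])[0];plan([b[0],b[1],-.004],T[2]+np.pi/2,1,0)
```

```text
t 67.7 pos [ 519.6 -115.9   16.6] yaw 86.3 zax [-0.002 -0.005 -1.   ] F [ 0.4  0.6 -2.5] op 0.398 q [ 0.57  1.   -0.77  1.96  1.14  0.71  0.57]
[0, 9.4, 0.1, 20.5, -0.001, 0.005, -0.01],
total mm [ 9.4  0.1 20.5] turn [-0.001  0.005 -0.01 ] cur yaw 86.3
```

play_rows(increments=[[0, 4, 0, 2, 0, 0.003, -0.005], [0, 4, 0, 5, 0, 0.002, -0.005], [0, 0.5, 0, 5, 0, 0, 0], [0, 0, 0, 4, 0, 0, 0], [0, 0, 0, 2, 0, 0, 0], [0, 0, 0, 0, 0, 0, 0], [0, 0, 0, 0, 0, 0, 0], [0, 0, 0, 0, 0, 0, 0]])

```text
clock: 68.7
tool_pos: [0.5213, -0.1068, -0.0014]
eef_rot: [0.726, 0.688, 0.0, 0.0]
contact_force: [-0.3, -0.8, -2.6]
opening: 0.399
```

Run:
```python
from h import *
st();b=tray(T,[-.035,-.075,0])[0];plan([b[0],b[1],-.004],T[2]+np.pi/2,1,0)
```

```text
t 68.7 pos [ 521.3 -106.8   -1.4] yaw 86.9 zax [ 0.001 -0.    -1.   ] F [-0.3 -0.8 -2.6] op 0.399 q [ 0.55  1.03 -0.75  1.96  1.19  0.68  0.53]
[0, 0.1, -1.1, 2.6, 0.001, -0.0, 0.0],
total mm [ 0.1 -1.1  2.6] turn [ 0.001 -0.     0.   ] cur yaw 86.9
```

play_rows(increments=[[0, 0, -0.5, 1.5, 0, 0, 0], [0, 0, 0, 1, 0, 0, 0], [0.56, 0, 0, 0, 0, 0, 0], [0.56, 0, 0, 0, 0, 0, 0], [0.56, 0, 0, -8, 0, 0, 0], [0.56, 0, 0, -25, 0, 0, 0], [0.56, 0, 0, -40, 0, 0, 0], [0.6, 0, 0, -45, 0, 0, 0]])

```text
clock: 69.7
tool_pos: [0.5193, -0.1062, 0.1167]
eef_rot: [0.726, 0.688, -0.001, -0.001]
contact_force: [0.3, -0.3, -0.4]
opening: 0.601
```

play_rows(increments=[[0.5, -30, -10, -25, 0, 0, 0.1], [0.4, -45, -20, -30, 0, 0, 0.17], [0.35, -50, -20, -30, 0, 0, 0.17], [0.35, -50, -10, -20, 0, 0, 0.17], [0.35, -40, 10, -10, 0, 0, 0.17], [0.35, -20, 10, 0, 0, 0, 0.17], [0.35, 0, 0, 0, 0, 0, 0.17], [0.35, 0, 0, 0, 0, 0, 0.17]])

```text
clock: 70.7
tool_pos: [0.3851, -0.3197, 0.2432]
eef_rot: [0.996, 0.094, 0.005, 0.001]
contact_force: [1.1, 0.1, 0.1]
opening: 0.345
```

Run:
```python
from h import *
st()
im=r.snapshot("side");cv2.imwrite("pics/s28.png",im[:,:,::-1]);np.save("s28.npy",im)
im=r.snapshot("top");crop(im,250,115,150,145,5,"t28c");np.save("t28.npy",im)
print(proj("top",tray(T,[[-.035,.075,.052],[-.035,0,.052],[-.035,-.075,.052]])).round(2))
```

```text
t 70.7 pos [ 385.1 -319.7  243.2] yaw 10.8 zax [ 0.01  -0.001 -1.   ] F [1.1 0.1 0.1] op 0.345 q [ 1.08  0.56 -0.75  1.88  0.48  0.88  0.28]
[[294.61 225.59]
 [324.29 227.25]
 [354.04 228.91]]
```

View pics/s28.png

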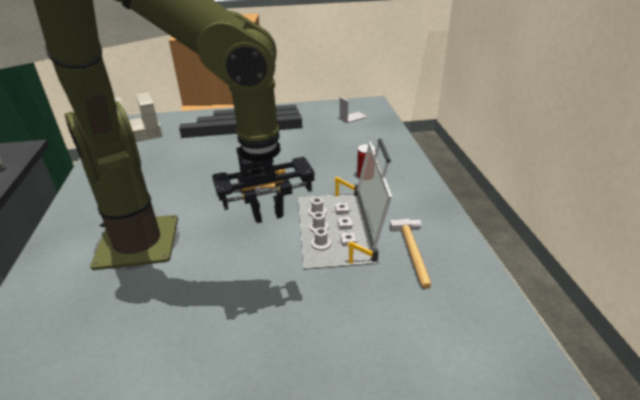

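View pics/t28c.png

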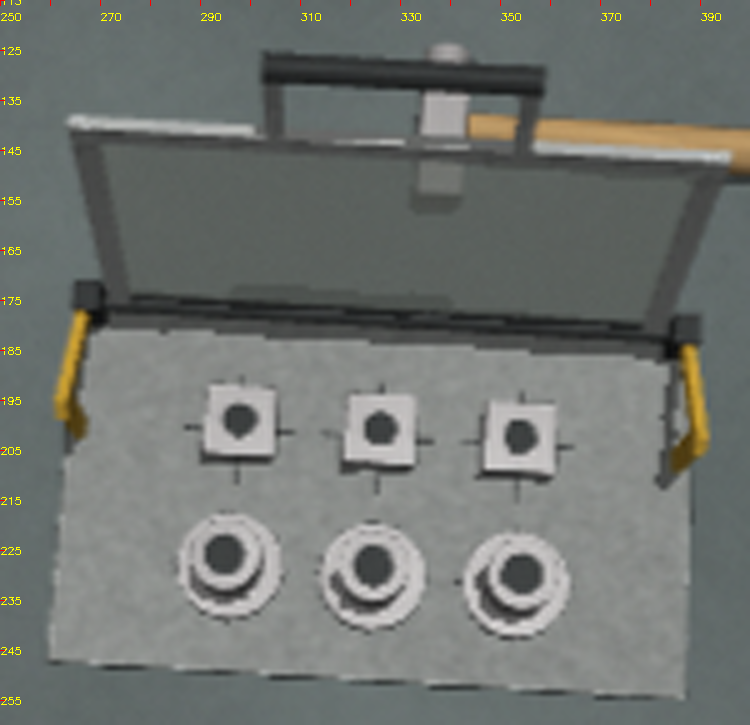

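Run:
```python
from h import *
B=px([[403,73]],250,115,5)[0]
S=np.array([384.1,149.8])
f=lambda v:np.r_[proj("top",cov(v[0]))[0]-B,proj("side",cov(v[0]))[0]-S]
s=least_squares(f,[1.7]);print(s.x,s.fun,cov(s.x[0]))
im=np.load("s28.npy");crop(im,340,130,70,70,8,"s28c")
b=cov(1.765)[0];plan2([b[0],b[1],b[2]+.03],T[2],12,.4)
```

```text
[1.7692284] [ 0.1575167  -0.21103006 -0.32387464  0.6665155 ] [[ 0.70341575 -0.04153551  0.2505848 ]]
yaw 11.1 w/row 0.021 d [317. 278.  37.]
[0.4, 30, -18, -3, 0, 0, 0.021], [0.4, 30, -18, -3, 0, 0, 0.021], [0.4, 30, -19, -3, 0, 0, 0.021], [0.4, 29, -19, -3, 0, 0, 0.021], [0.4, 29, -20, -3, 0, 0, 0.021], [0.4, 28, -21, -3, 0, 0, 0.021], [0.4, 28, -21, -3, 0, 0, 0.021], [0.4, 28, -22, -3, 0, 0, 0.021], [0.4, 27, -22, -3, 0, 0, 0.021], [0.4, 27, -23, -3, 0, 0, 0.021], [0.4, 26, -24, -3, 0, 0, 0.021], [0.4, 26, -24, -3, 0, 0, 0.021],
```

View pics/s28c.png

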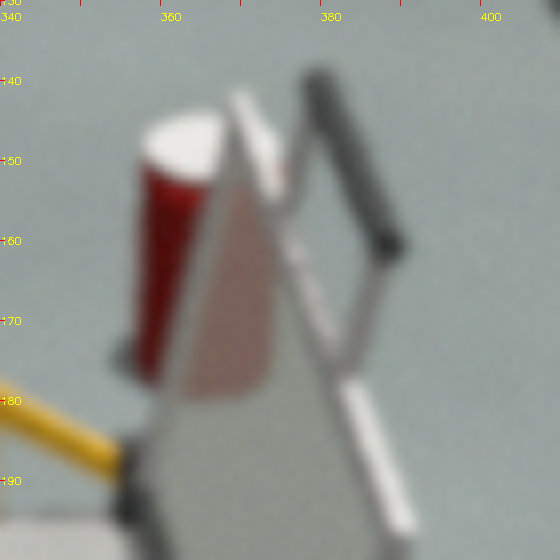

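play_rows(increments=[[0.4, 28, -18, -20, 0, 0, 0.025], [0.4, 32, -20, -20, 0, 0, 0.025], [0.4, 32, -20, -15, 0, 0, 0.025], [0.4, 32, -21, -5, 0, 0, 0.025], [0.4, 32, -22, 0, 0, 0, 0.025], [0.4, 32, -22, 0, 0, 0, 0.025], [0.4, 31, -23, 0, 0, 0, 0.025], [0.4, 30, -24, 0, 0, 0, 0.025]])

```text
clock: 71.8
tool_pos: [0.6157, -0.1154, 0.3083]
eef_rot: [1.0, 0.009, 0.004, 0.001]
contact_force: [0.9, 0.0, -0.1]
opening: 0.402
```

Run:
```python
from h import *
st();plan([.7034,-.0415,.28],T[2],1,.4)
```

```text
t 71.8 pos [ 615.7 -115.4  308.3] yaw 1.0 zax [ 0.008 -0.002 -1.   ] F [ 0.9  0.  -0.1] op 0.402 q [ 0.47  0.65 -0.68  1.42  0.42  1.21 -0.24]
[0.4, 88.8, -72.4, 28.8, 0.002, -0.008, 0.072],
total mm [ 88.8 -72.4  28.8] turn [ 0.002 -0.008  0.072] cur yaw 1.0
```

play_rows(increments=[[0.4, 15, -12, 3, 0, -0.002, 0.015], [0.4, 16, -13, 4, 0, -0.002, 0.015], [0.4, 16, -13, 4, 0, -0.002, 0.015], [0.4, 15, -12, 5, 0, 0, 0.012], [0.4, 12, -10, 5, 0, 0, 0.01], [0.4, 4, -3, 3, 0, 0, 0], [0.4, 0, 0, 0, 0, 0, 0], [0.4, 0, 0, 0, 0, 0, 0]])

```text
clock: 72.8
tool_pos: [0.6958, -0.044, 0.2839]
eef_rot: [1.0, -0.011, -0.001, -0.002]
contact_force: [0.3, -0.4, 0.4]
opening: 0.403
```

Run:
```python
from h import *
st();plan([.7034,-.0415,.1985],T[2],1,.4)
im=r.snapshot("side");crop(im,320,70,100,110,6,"s29")
```

```text
t 72.8 pos [695.8 -44.  283.9] yaw -1.2 zax [-0.001  0.003 -1.   ] F [ 0.3 -0.4  0.4] op 0.403 q [ 0.28  0.79 -0.63  1.2   0.45  1.29 -0.35]
[0.4, 7.7, -2.3, 85.4, -0.003, 0.001, 0.033],
total mm [ 7.7 -2.3 85.4] turn [-0.003  0.001  0.033] cur yaw -1.2
```

View pics/s29.png

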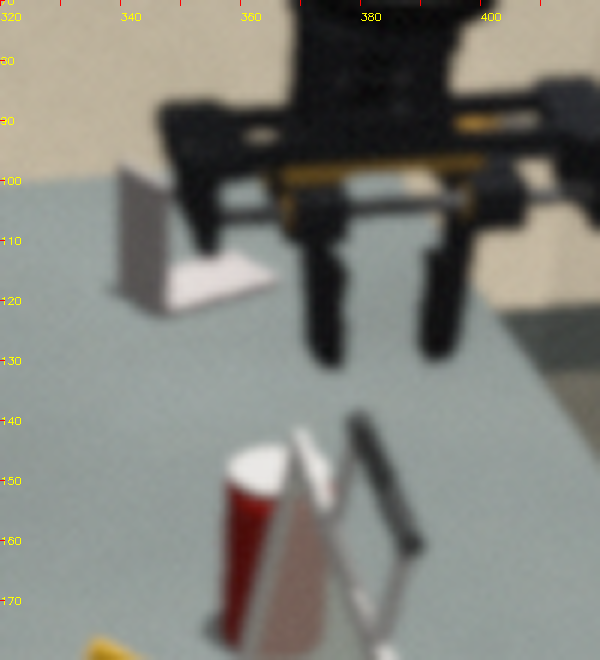

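play_rows(increments=[[0.4, 4, -1, 4, 0, 0, 0.012], [0.4, 3, -1, 8, 0, 0, 0.012], [0.4, 1, 0, 10, 0, 0, 0.008], [0.4, 0, 0, 12, 0, 0, 0], [0.4, 0, 0, 12, 0, 0, 0], [0.4, 0, 0, 12, 0, 0, 0], [0.4, 0, 0, 8, 0, 0, 0], [0.4, 0, 0, 0, 0, 0, 0]])

```text
clock: 73.85
tool_pos: [0.7031, -0.0435, 0.2123]
eef_rot: [1.0, -0.028, -0.002, -0.001]
contact_force: [0.2, -0.4, 0.8]
opening: 0.398
```

Run:
```python
from h import *
st();plan([.7034,-.0415,.1985],T[2],1,.4)
im=r.snapshot("side");crop(im,320,70,100,110,6,"s30")
```

```text
t 73.85 pos [703.1 -43.5 212.3] yaw -3.2 zax [-0.003  0.002 -1.   ] F [ 0.2 -0.4  0.8] op 0.398 q [ 0.27  0.85 -0.6   1.27  0.48  1.16 -0.42]
[0.4, 0.3, -1.9, 13.8, -0.002, 0.004, -0.002],
total mm [ 0.3 -1.9 13.8] turn [-0.002  0.004 -0.002] cur yaw -3.2
```

View pics/s30.png

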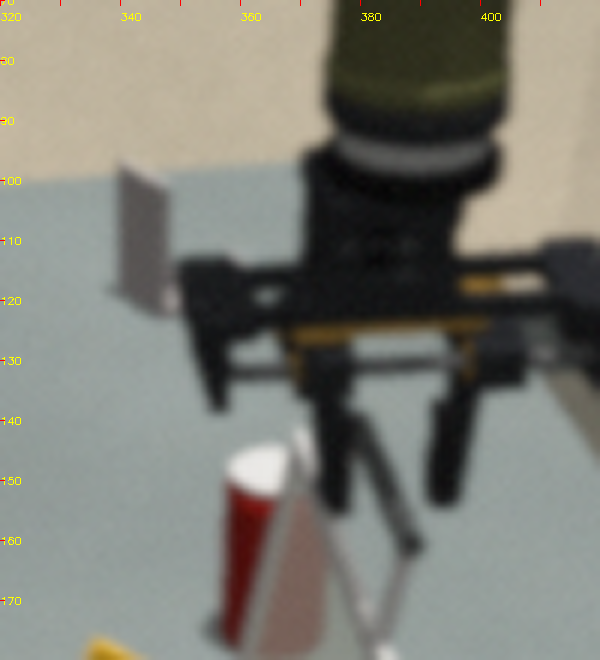

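play_rows(increments=[[0.4, 0.5, -1, 6, 0, 0.002, 0], [0.4, 0, -0.5, 6, 0, 0, 0], [0, 0, 0, 0, 0, 0, 0], [0, 0, 0, 0, 0, 0, 0], [0, 0, 0, 0, 0, 0, 0], [0, 0, 0, 0, 0, 0, 0], [0, 0, 0, 0, 0, 0, 0], [0, 0, 0, 0, 0, 0, 0]], grip_force=20)

```text
clock: 74.9
tool_pos: [0.7034, -0.0415, 0.2009]
eef_rot: [1.0, -0.028, -0.001, -0.001]
contact_force: [-1.8, -1.3, -0.1]
opening: 0.122
```

Run:
```python
from h import *
st()
p=r.get_state()["tool_pos"];o=p-cov(1.769)[0];print(o)
ang=np.linspace(1.769,.611,21)
P=np.array([cov(a)[0] for a in ang]);d=np.diff(P,axis=0)*1e3;y=T[2]
for k,v in enumerate(d): print(round(ang[k+1],3),round(v[0]*np.cos(y)+v[1]*np.sin(y),1),round(-v[2],1),((P[k+1]+o)*1e3).round(1))
```

```text
t 74.9 pos [703.4 -41.5 200.9] yaw -3.2 zax [-0.001  0.002 -1.   ] F [-1.8 -1.3 -0.1] op 0.122 q [ 0.27  0.86 -0.6   1.28  0.49  1.14 -0.43]
[ 3.87982823e-05  1.62981362e-05 -4.97305768e-02]
1.711 -12.8 -2.2 [690.6 -40.8 203.1]
1.653 -12.9 -1.4 [677.7 -40.1 204.5]
1.595 -13.0 -0.7 [664.7 -39.4 205.2]
1.537 -13.0 0.1 [651.7 -38.7 205.1]
1.479 -13.0 0.8 [638.7 -38.  204.3]
1.422 -12.9 1.6 [625.8 -37.3 202.8]
1.364 -12.8 2.3 [613.  -36.6 200.5]
1.306 -12.7 3.0 [600.3 -35.9 197.4]
1.248 -12.5 3.8 [587.9 -35.2 193.6]
1.19 -12.2 4.5 [575.7 -34.5 189.2]
1.132 -11.9 5.2 [563.7 -33.9 184. ]
1.074 -11.6 5.9 [552.1 -33.2 178.1]
1.016 -11.3 6.5 [540.9 -32.6 171.6]
0.958 -10.9 7.2 [530.  -32.  164.4]
0.9 -10.4 7.8 [519.6 -31.5 156.6]
0.843 -10.0 8.4 [509.6 -30.9 148.2]
0.785 -9.5 8.9 [500.2 -30.4 139.3]
0.727 -8.9 9.5 [491.3 -29.9 129.8]
0.669 -8.4 10.0 [482.9 -29.5 119.8]
0.611 -7.8 10.4 [475.1 -29.  109.3]
```

play_rows(increments=[[0, -12, 0, -2, 0, 0, 0], [0, -13, 0, -1.5, 0, 0, 0], [0, -13, 0, -0.5, 0, 0, 0], [0, -13, 0, 0, 0, 0, 0], [0, -13, 0, 1, 0, 0, 0], [0, -13, 0, 1.5, 0, 0, 0], [0, -13, 0, 2.5, 0, 0, 0], [0, -12, 0, 3, 0, 0, 0]])

```text
clock: 75.9
tool_pos: [0.6258, -0.0365, 0.201]
eef_rot: [0.999, -0.031, 0.028, -0.005]
contact_force: [3.9, -0.9, 5.0]
opening: 0.111
```

```bash
cat >> h.py <<'E'
def arc(a1,n,o=np.array([0,0,-.0497])):
    s=r.get_state();st()
    v=s["tool_pos"]-o-tray(T,[.1,0,.03])[0];u=np.array([np.cos(T[2]),np.sin(T[2]),0])
    a0=np.arctan2(v[2],-v@u);print("r",np.hypot(v[2],v@u),"ang",a0)
    R=Rn.from_quat(s["eef_rot"]);p=s["tool_pos"]
    for a in np.linspace(a0,a1,n+1)[1:]:
        t=cov(a)[0]+o;print([0]+(R.inv().apply(t-p)*1e3).round(1).tolist());p=t
E
python3 - <<'E'
from h import *
arc(.95,7)
E
```

```text
t 75.9 pos [625.8 -36.5 201. ] yaw -3.5 zax [ 0.056  0.007 -0.998] F [ 3.9 -0.9  5. ] op 0.111 q [ 0.32  0.73 -0.61  1.62  0.51  0.9  -0.53]
r 0.22320619018687143 ang 1.4203858863237446
[0, -15.2, 0.9, 0.1]
[0, -14.8, 0.1, 2.9]
[0, -14.6, 0.1, 3.9]
[0, -14.3, 0.2, 4.9]
[0, -13.9, 0.2, 5.8]
[0, -13.5, 0.2, 6.8]
[0, -13.0, 0.2, 7.7]
```

play_rows(increments=[[0, -13, 0, 1.5, 0, -0.008, 0], [0, -14, 0, 3, 0, -0.008, 0], [0, -14, 0, 4, 0, -0.008, 0], [0, -13.5, 0, 5, 0, -0.008, 0], [0, -13, 0, 6, 0, -0.008, 0], [0, -13, 0, 7, 0, -0.008, 0], [0, -12, 0, 7.5, 0, -0.008, 0], [0, 0, 0, 0, 0, 0, 0]])

```text
clock: 76.9
tool_pos: [0.5429, -0.0316, 0.1691]
eef_rot: [0.999, -0.032, 0.013, -0.005]
contact_force: [1.7, 1.8, -9.9]
opening: 0.103
```

Run:
```python
from h import *
arc(.64,6)
im=r.snapshot("side");crop(im,270,110,130,150,4,"s31")
```

```text
t 76.9 pos [542.9 -31.6 169.1] yaw -3.7 zax [ 0.026  0.01  -1.   ] F [ 1.7  1.8 -9.9] op 0.103 q [ 0.33  0.68 -0.59  1.87  0.54  0.73 -0.62]
r 0.22185337237347905 ang 1.0180568870493467
[0, -13.6, 1.4, 4.8]
[0, -11.5, 0.2, 8.3]
[0, -11.0, 0.2, 9.0]
[0, -10.4, 0.2, 9.6]
[0, -9.8, 0.2, 10.3]
[0, -9.1, 0.2, 10.9]
```

View pics/s31.png

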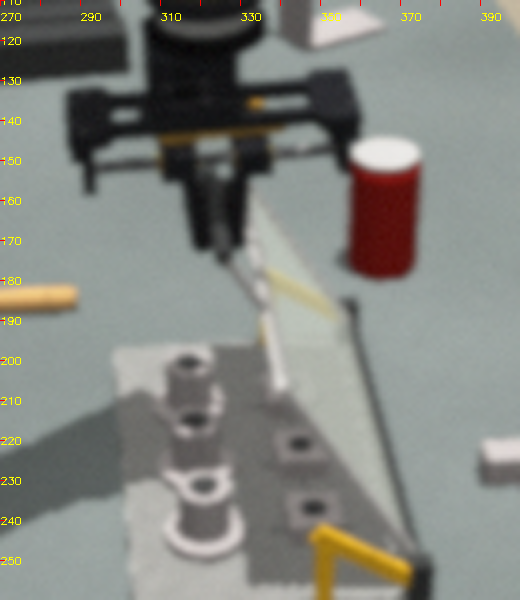

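play_rows(increments=[[0, -11, 0, 6, 0, -0.005, 0], [0, -11, 0, 8, 0, -0.005, 0], [0, -11, 0, 9, 0, -0.005, 0], [0, -10, 0, 9.5, 0, -0.004, 0], [0, -9.5, 0, 10, 0, -0.004, 0], [0, -7, 0, 8, 0, 0, 0], [0, 0, 0, 0, 0, 0, 0], [0, 0, 0, 0, 0, 0, 0]])

```text
clock: 77.95
tool_pos: [0.4839, -0.0281, 0.1159]
eef_rot: [0.999, -0.033, 0.003, -0.005]
contact_force: [2.4, -1.7, 2.6]
opening: 0.099
```

Run:
```python
from h import *
arc(.611,2)
im=r.snapshot("side");crop(im,270,110,130,150,4,"s32");np.save("s32.npy",im)
```

```text
t 77.95 pos [483.9 -28.1 115.9] yaw -3.8 zax [ 0.007  0.01  -1.   ] F [ 2.4 -1.7  2.6] op 0.099 q [ 0.28  0.7  -0.5   2.07  0.65  0.52 -0.76]
r 0.22185378150627738 ang 0.6577997477644789
[0, -5.7, 1.5, 2.2]
[0, -3.1, 0.1, 4.3]
```

View pics/s32.png

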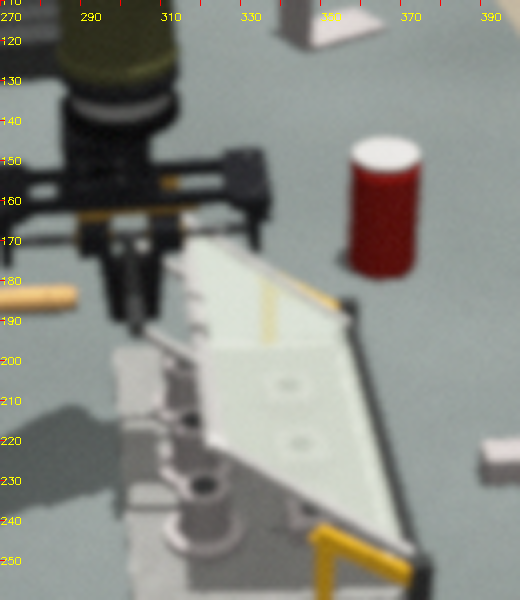

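Run:
```python
from h import *
for th in(.55,.6,.65,.7,.75): print(th,proj("side",np.r_[cov(th,.175,-.147),cov(th,.225,-.059),cov(th,.175,.147)]).round(1).tolist())
im=np.load("s32.npy");crop(im,290,155,90,110,7,"s32c")
X=tray(T,[[.03,-.16,.079],[.03,.16,.079]]);print(proj("side",X))
```

```text
0.55 [[317.2, 228.0], [298.1, 201.0], [309.2, 169.0]]
0.6 [[319.0, 225.6], [300.3, 197.9], [310.7, 166.8]]
0.65 [[321.0, 223.2], [302.6, 194.8], [312.3, 164.7]]
0.7 [[323.1, 220.9], [305.1, 191.9], [314.0, 162.6]]
0.75 [[325.4, 218.6], [307.9, 189.0], [315.8, 160.6]]
[[348.80171914 241.90601803]
 [334.47911326 176.86445178]]
```

View pics/s32c.png

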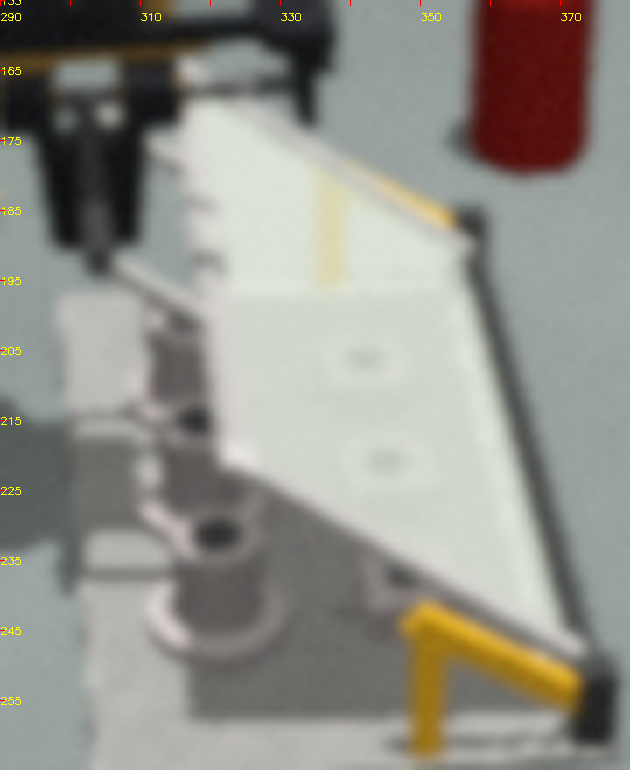

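play_rows(increments=[[0, -3.5, 0, 3.5, 0, 0, 0], [0, -3, 0, 4, 0, 0, 0], [0, -2, 0, 3.5, 0, 0, 0], [0, 0, 0, 0, 0, 0, 0], [0, 0, 0, 0, 0, 0, 0], [0.35, 0, 0, 0, 0, 0, 0], [0.35, 0, 0, 0, 0, 0, 0], [0.35, 0, 0, 0, 0, 0, 0]])

```text
clock: 79.0
tool_pos: [0.4728, -0.0266, 0.1041]
eef_rot: [0.999, -0.033, 0.002, -0.005]
contact_force: [-0.5, 0.6, -0.3]
opening: 0.352
```

play_rows(increments=[[0.35, 0, 0, -15, 0, 0, 0], [0.35, 0, 0, -30, 0, 0, 0], [0.35, 0, 0, -35, 0, 0, 0], [0.35, -20, 0, -30, 0, 0, 0], [0.35, -20, 40, -10, 0, 0, 0], [0.35, 0, 50, 0, 0, 0, 0], [0.35, 0, 50, 0, 0, 0, 0], [0.35, 0, 50, 0, 0, 0, 0]])

```text
clock: 80.0
tool_pos: [0.4178, -0.214, 0.2257]
eef_rot: [1.0, -0.026, -0.0, -0.006]
contact_force: [0.8, -0.0, 0.2]
opening: 0.351
```

play_rows(increments=[[0.35, -10, 40, 0, 0, 0, 0], [0.35, -10, 40, 0, 0, 0, 0], [0.35, -10, 30, 0, 0, 0, 0], [0.35, 0, 0, 0, 0, 0, 0], [0.35, 0, 0, 0, 0, 0, 0], [0.35, 0, 0, 0, 0, 0, 0], [0.35, 0, 0, 0, 0, 0, 0], [0.35, 0, 0, 0, 0, 0, 0]])

```text
clock: 81.0
tool_pos: [0.3796, -0.3241, 0.2233]
eef_rot: [1.0, -0.026, -0.001, -0.008]
contact_force: [-0.5, 0.5, 0.3]
opening: 0.35
```

Run:
```python
from h import *
st()
im=r.snapshot("side");np.save("s33.npy",im);crop(im,285,155,95,110,7,"s33c")
im=r.snapshot("top");np.save("t33.npy",im);crop(im,250,150,150,115,5,"t33c")
for th in(.55,.6,.65,.7): print(th,"top bar L,R",proj("top",np.r_[cov(th,.225,.059),cov(th,.225,-.059),cov(th,.175,.147),cov(th,.175,-.147)]).round(1).tolist())
```

```text
t 81.0 pos [ 379.6 -324.1  223.3] yaw -3.0 zax [-0.002  0.016 -1.   ] F [-0.5  0.5  0.3] op 0.35 q [ 1.06  0.58 -0.7   1.89  0.47  0.85  0.06]
0.55 top bar L,R [[297.3, 244.9], [350.1, 247.9], [261.6, 225.6], [387.7, 232.6]]
0.6 top bar L,R [[297.3, 241.8], [350.5, 244.8], [261.3, 223.1], [388.3, 230.2]]
0.65 top bar L,R [[297.3, 238.3], [351.0, 241.4], [261.0, 220.4], [388.9, 227.5]]
0.7 top bar L,R [[297.3, 234.7], [351.5, 237.7], [260.8, 217.6], [389.5, 224.7]]
```

View pics/s33c.png

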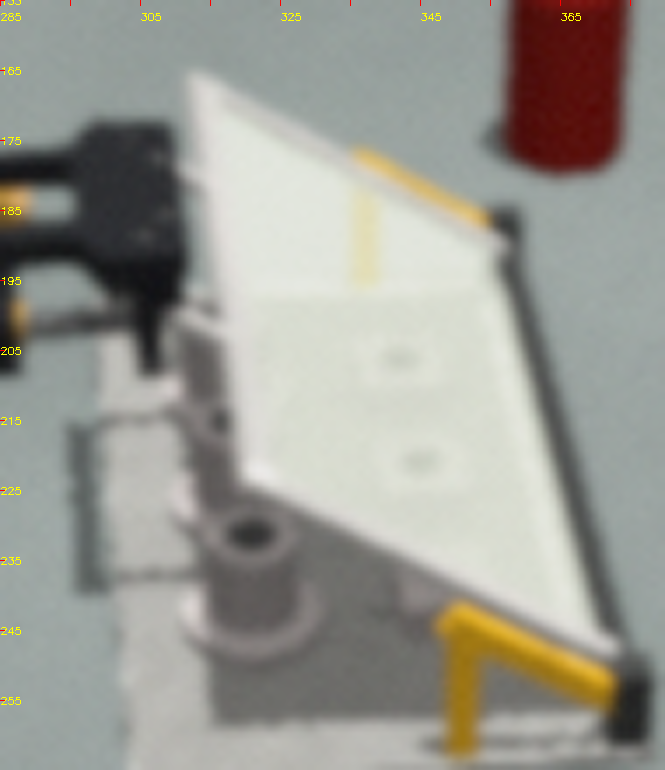

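View pics/t33c.png

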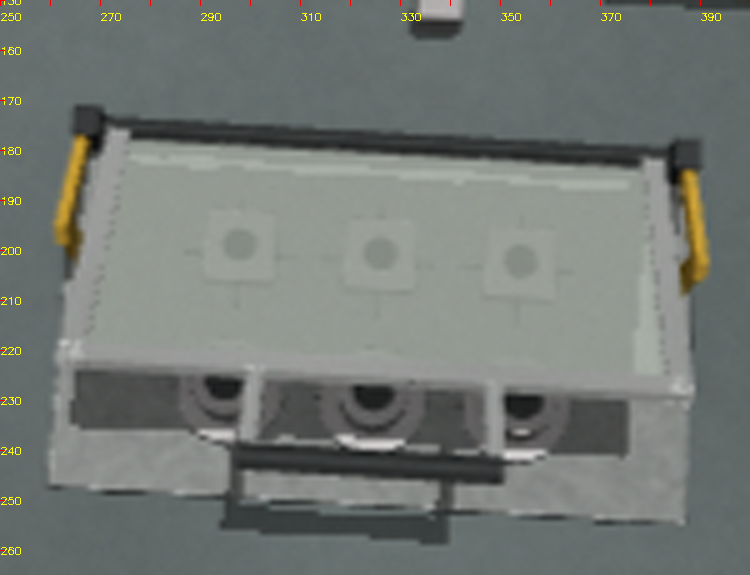

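Run:
```python
from h import *
cv2.imwrite("pics/t33.png",np.load("t33.npy")[:,:,::-1])
im=r.snapshot("side");cv2.imwrite("pics/s34.png",im[:,:,::-1])
```

```text
(no output)
```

View pics/t33.png

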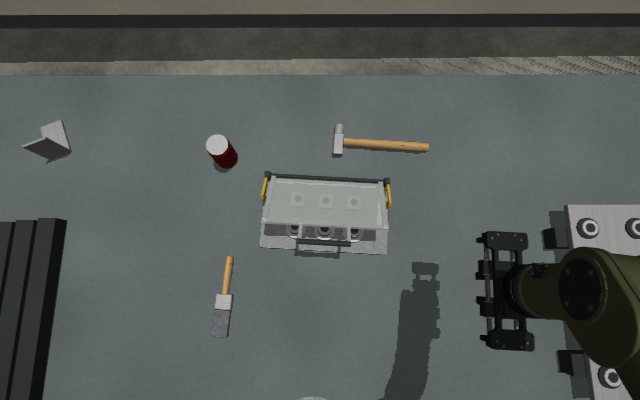

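The can (217,150), hammer (380,145) and brush (224,300) are where they started. The arm is clear, all six parts are on the tray and the cover lies along the rails.

```bash
python3 -c "
from plant import r
print(r.finish_job(), r.get_state()['clock'])"
```

```text
the job is handed in; nothing more can be done
the job is handed in; nothing more can be done
```

I've handed the job in, at about 81 s of the 210 s allowed; no verdict was reported.

**What I did:** I folded the cover up to about 1.77 rad. Then I set the three pads on the back-row crosses and the three bosses on the front-row crosses. With everything in place I folded the cover down to the rails and let go. One boss had been knocked about 4 cm aside, so I found it again before picking it up.

**Last checks:**
- **Parts:** before the cover came down, the camera images put each of the six parts about 1 mm from its cross. The pads looked square to the tray and the bosses were upright. The side view put the left pad about 2 mm off.
- **Cover:** it measures about 0.617 rad in the top view against the 0.61 target. The side view reads about 0.62 to 0.64, so the two disagree by up to about 0.02 rad.
- **Brush, hammer and can:** they look the same as at the start.
- **Arm:** it stands clear of everything.

**Other things that disagreed:** the fingertips sat about 28 mm higher than the reported TCP height. Because of that, the first pinch closed above the cover's bar. I touched the bench with the open fingers to measure the offset (about 29 N) and used it from then on.

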